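# Mix the reagent bottles and load the analyser

## Robot

A 6-joint arm with a two-finger parallel gripper is mounted at the origin on the work surface. World frame = base frame: x ahead of the robot, y to its left, z up, the work surface at z = 0. Lengths are in m, angles in degrees, forces in N, time in s.
With the tool pointing down it reaches from about 0.3 to 0.75 m from the base axis. Payload 8.5 kg.
Tool frame: the origin (TCP) lies on the centre line of the jaws, within the pads' length; the fingertips stand env.tips_ahead ahead of it and the grasp point (between the pads) lies 8 mm behind it (env.tips_ahead is the distance from the TCP to the fingertips, in m); z points along the fingers, y is the direction in which the jaws open and shut (so a half turn about z gives the same grasp; the last joint's range is limited). The gripper opens to 85 mm and grips with 20 to 120 N. Pads are 22 mm wide; open, the fingers measure 114 mm over their backs; the gripper's body (76 mm by 85 mm) begins 54 mm behind the grasp point. The pads swing forward as they close: fully open they stand 13 mm farther back than shut.
Start: joints at [-75.648, 21.807, 74.336, -0, 83.858, -12.336], TCP at [0.247, -0.491, 0.242] pointing down, gripper open.
Joint ranges: [-178.18, 178.18], [-50.72, 133.34], [12.68, 142.11], [-81.47, 261.47], [9.98, 163.14], [-165.26, 165.26]. Speed limits (degrees/s): [136.94, 136.94, 180, 180, 180, 180].

## Interface

Orientations are given as a 3x3 rotation matrix whose columns are the frame's x, y, z axes.
In Python, from rig import env gives the robot as it stands.
- The arm moves only by the tool servo_tool, never from a script. Its argument "commands" is a list of rows, each an object with "linear": the shift along the tool's x, y, z in mm, a list of three; "angular": the turn, a rotation vector about the tool's x, y, z in degrees, a list of three; "gripper": the opening, from -1 (shut) to 1 (fully open). In form: [{"linear": [x, y, z], "angular": [rx, ry, rz], "gripper": gripper}, ...]. A call has 1 to 20 rows; each row is the pose to reach, as a shift and turn from the pose commanded when the call began, along the tool's axes at that moment; what a row does not reach only later rows make up. A row lasts 1/10 s, in which the tool goes at most 50 mm and 8.59 degrees, less where a joint would pass 70% of its speed; a pose out of reach is approached as far as the arm can. A call with a gripper value outside its range is refused whole. The fingers move at their own pace and stop on an object; "force" is the grip in N (left out, the last holds). Time passes only in rows, so rows that repeat a pose let the fingers close. It gives the time, the measured TCP pose, the force and the opening at its end, in the units of the state.
- env.observe(): the state, without advancing time (a new reading comes with each control period).
- env.get_image(name): name is "scene" or "top" or "wrist"; returns a dict with "frame" (384x512x3 uint8, blue, green, red), "fx", "fy", "cx", "cy" (pixels), "cam_to_world" (4x4, takes a point from camera to world coordinates); the wrist camera has in their place "T_tool_cam" (4x4, takes a point from camera to tool coordinates, whose origin is the TCP and whose axes are the flange's). Camera axes: x right, y up, looking along -z (the intrinsics and any distortion apply to the point x, -y, -z); pixel columns grow to the right and rows downward; lengths in m; the calibration is good to about 2 mm. A picture is of the moment at which its call begins: read the wrist's pose just before it. There is no depth.
- env.close_job(): hands the job in, once; it reports no verdict.
Trained networks look in a picture, given as the dict that the camera call returned (one of the last four; its "shot" number tells which), for a name from the list of things; names that differ only in an ending like _2 or _b are one class to them, and where a whole thing is asked for, a point or a joint stands for the part that bears it (a point fixed in the world has none). Each returns a list of dicts, best first, with "confidence" (0 to 1); they miss things now and then, are a little off and sometimes report something else, mostly with a low value. They report only what shows in the picture. A call takes as long as a camera call. They do not tell look-alikes from the thing itself.
- env.trace(picture, query): "pixels" (384x512 bool, what is visible of it) and "extent" ([left, top, right, bottom] in pixels, round what is visible of it).
The state is a dict: "time_s": time; "q": joint angles; "qvel": joint speeds; "joint_efforts": joint torques, N m; "position": TCP position; "tool_rot": TCP orientation; "ft_force": force on the tool from outside, world axes, zero at the start; "wrist_torque": the same for the moment, N m; "grip_width": finger opening in m.
Only numpy, scipy, OpenCV 4.12 (cv2) and the standard library are available. Lean on these libraries where they do the work, as an engineer would, in place of code of your own. Each camera call takes 0.05 s, during which the arm holds its last target.

## Task

Mix the green-capped bottles one after another, from the shortest to the tallest: press each one upright onto the middle of the mixer's sprung pad until the pad is fully down, keep it down for two seconds, then stand it upright in an empty cell of the white carrier, one bottle to a cell. When all of them are loaded, slide the carrier by its fin handle along the table into the analyser's loading bay until it is fully home against the stop, and let go. The white control jars stay in the carrier, upright, and the beaker, the timer and the marker are left where they are.

Things in the scene. Friction and masses are not known exactly. Their poses are not given: they have to be found in the camera images.
- bottle_80: Upright clear bottle with a green screw cap, 80 mm tall (the four kinds are alike but for height: 80, 95, 110, 125 mm; not all are there every time). Body 48 mm diameter up to 36 mm below the top, cap 38 mm diameter over the top 30 mm. Origin: centre of the underside, z up along the bottle. Stands on the table.
- bottle_95: Upright clear bottle with a green screw cap, 95 mm tall (the four kinds are alike but for height: 80, 95, 110, 125 mm; not all are there every time). Body 48 mm diameter up to 36 mm below the top, cap 38 mm diameter over the top 30 mm. Origin: centre of the underside, z up along the bottle. Stands on the table.
- bottle_110: Upright clear bottle with a green screw cap, 110 mm tall (the four kinds are alike but for height: 80, 95, 110, 125 mm; not all are there every time). Body 48 mm diameter up to 36 mm below the top, cap 38 mm diameter over the top 30 mm. Origin: centre of the underside, z up along the bottle. Stands on the table.
- bottle_125: Upright clear bottle with a green screw cap, 125 mm tall (the four kinds are alike but for height: 80, 95, 110, 125 mm; not all are there every time). Body 48 mm diameter up to 36 mm below the top, cap 38 mm diameter over the top 30 mm. Origin: centre of the underside, z up along the bottle. Stands on the table.
- control0: Squat all-white control jar, 58 mm tall, 44 mm diameter, white lid 49 mm diameter, already standing in one of the carrier's cells (one or two of these jars are there). Origin: centre of the underside.
- control1: Squat all-white control jar, 58 mm tall, 44 mm diameter, white lid 49 mm diameter, already standing in one of the carrier's cells (one or two of these jars are there). Origin: centre of the underside.
- control2: Squat all-white control jar, 58 mm tall, 44 mm diameter, white lid 49 mm diameter, already standing in one of the carrier's cells (one or two of these jars are there). Origin: centre of the underside.
- carrier: White loose carrier with 2 (x) x 3 (y) open square cells, 0.3 kg, on the table, grey fin handle at its -x end. Origin: centre of its underside; x: direction in which it goes into the bay. Base plate 132 (x) x 214 (y) x 5 mm; walls up to z = 45 mm, outer size 132 x 198 mm, 4 mm thick; cells 60 x 60 mm inside, floor at z = 5 mm.
- cell0 (a point): Centre of the floor of a carrier cell, at (-32, -64.7, 5) mm in the carrier's frame.
- cell1 (a point): Centre of the floor of a carrier cell, at (-32, 0.0, 5) mm in the carrier's frame.
- cell2 (a point): Centre of the floor of a carrier cell, at (-32, 64.7, 5) mm in the carrier's frame.
- cell3 (a point): Centre of the floor of a carrier cell, at (32, -64.7, 5) mm in the carrier's frame.
- cell4 (a point): Centre of the floor of a carrier cell, at (32, 0.0, 5) mm in the carrier's frame.
- cell5 (a point): Centre of the floor of a carrier cell, at (32, 64.7, 5) mm in the carrier's frame.
- carrier_grip (a point): Where to grip the carrier's grey upright fin handle: (-115, 0, 65) mm in the carrier's frame. The fin is 12 mm thick (y), from x = -66 to -135 mm, z = 30 to 85 mm; close across the carrier's y.
- bay: Fixed loading bay of a white analyser: two aluminium rails along its x, open at -x, with lips overhanging the carrier's base plate, so the carrier is slid in along the table towards +x. Origin: where the carrier's origin lies when fully home, axes parallel to the carrier's. Back stop face at x = 67 mm, 60 mm tall; analyser behind it from x = 80 mm, 165 mm tall.
- bay_mouth (a point): Middle of the bay's mouth on the table, x = -66 mm in the bay's frame, where the rails begin: inner faces at y = +-110 mm, 22 mm tall; lips from z = 10 mm up, inner edges at y = +-102 mm. Flared lead-in plates, 16 mm tall, reach out to x = -110 mm, y = +-134 mm.
- mixer: Fixed grey touch mixer, 130 (x) x 120 (y) x 58 mm housing, round sprung black rubber pad (68 mm diameter) on top. Origin: centre of its underside on the table; the pad is above it, its top 85 mm up when free and 75 mm when fully down.
- pad_top (a point): Centre of the top face of the mixer's sprung pad; moves down with it.
- mixer_pad (a joint): How far the mixer's pad is pressed down, m: 0 free, 0.010 fully down; about 4 N starts it, 9 N holds it fully down.
- beaker: Clear beaker, 84 mm diameter, 100 mm tall; not to be disturbed. Origin: centre of underside.
- timer: Grey bench timer, 60 x 75 x 22 mm; not to be disturbed. Origin: centre of underside.
- marker: White marker pen lying on the table, 120 mm long, 16 mm thick; not to be disturbed. Origin: under its middle.
There are look-alikes about, which are no part of the job. Leave any blue, brown or pink look-alike of the control2 alone.

How it is judged:
By the outcome, as a careful person would: the job done as asked, in the order asked, and still so for the second after the job is handed in, with the robot touching nothing.
Of bottle_80, bottle_95, bottle_110, bottle_125 only 3 to 4 are there at a start; the rules pass over those that are not, and their reading is None.
Of control0, control1, control2 only 1 to 2 are there at a start; the rules pass over those that are not, and their reading is None.
At some moment in a run one of carrier may be knocked a few centimetres aside while the robot is not near it.
It also fails if it takes over 210 s, if anything falls off the work surface, if the arm or the gripper's body presses on something with over 40 N, if the wrist force passes 120 N, or if a joint passes its speed limit or range.

## Working session

There is one attempt and no reset: what is moved stays moved. The work goes in short steps, Python scripts to look and compute and a tool call to move; the robot and the scene stay as the last step left them, time stands still between calls to the robot, and variables do not carry over. Pictures are saved under pics/ and viewed, and the job is handed in when it is done.

Besides the shell and the picture viewer there is one more tool, called after "Call:" by a JSON object that holds its "fn" and its "kwargs", one argument or row to a line. servo_tool: Moves the arm, as the interface text tells. Its arguments: {"type":"object","properties":{"commands":{"type":"array","items":{"type":"object","properties":{"linear":{"type":"array","items":{"type":"number"}},"angular":{"type":"array","items":{"type":"number"}},"gripper":{"type":"number"}}}},"force":{"type":"number"}},"required":["commands"]}

```bash
ls -la; mkdir -p pics; python3 - <<'E'
from rig import env
import cv2,numpy as np
s=env.observe()
for k,v in s.items(): print(k,np.round(v,4).tolist())
print(env.tips_ahead)
for n in ["scene","top","wrist"]:
    p=env.get_image(n); cv2.imwrite(f"pics/{n}0.png",p["frame"])
    print(n,{k:(np.round(v,4).tolist()) for k,v in p.items() if k!="frame"})
E
```

```text
total 12
drwxr-xr-x  3 agent agent 4096 Dec  7 08:56 .
drwxr-xr-x 23 root  root  4096 Dec  7 08:56 ..
drwxr-xr-x  2 agent agent 4096 Dec  7 08:56 pics
time_s 0.0
q [-75.6477, 21.8405, 74.3852, -0.0001, 83.8586, -12.3362]
qvel [-0.0142, 0.0063, -0.0558, -0.0148, 0.1063, -0.1333]
joint_efforts [-0.0022, -44.846, -23.1273, -0.0003, 0.0048, 0.0]
position [0.2469, -0.4911, 0.2417]
tool_rot [[0.8935, 0.4491, -0.0004], [0.4491, -0.8935, 0.0014], [0.0003, -0.0014, -1.0]]
ft_force [-0.2106, 0.3238, -0.2829]
wrist_torque [-0.0451, 0.0294, 0.0605]
grip_width 0.0853
0.011
scene {'fx': 361.8498, 'fy': 361.8498, 'cx': 257.6323, 'cy': 187.1649, 'cam_to_world': [[0.6095, -0.5737, 0.5471, 1.0076], [0.7927, 0.432, -0.43, -0.4174], [0.0103, 0.6958, 0.7182, 0.7312], [0.0, 0.0, 0.0, 1.0]], 'shot': 1}
top {'fx': 450.9325, 'fy': 450.9325, 'cx': 259.5695, 'cy': 185.9507, 'cam_to_world': [[-0.0121, 0.9944, -0.1049, 0.3733], [-0.9999, -0.0116, 0.0046, -0.0105], [0.0033, 0.105, 0.9945, 1.4288], [0.0, 0.0, 0.0, 1.0]], 'shot': 2}
wrist {'fx': 298.6005, 'fy': 298.6005, 'cx': 258.4233, 'cy': 191.492, 'T_tool_cam': [[0.0008, 0.9485, 0.3167, 0.0829], [1.0, -0.001, 0.0002, 0.0014], [0.0005, 0.3167, -0.9485, -0.1325], [0.0, 0.0, 0.0, 1.0]], 'shot': 3}
```

View pics/scene0.png

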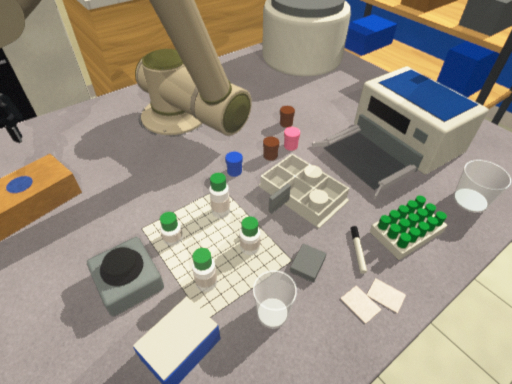

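View pics/top0.png

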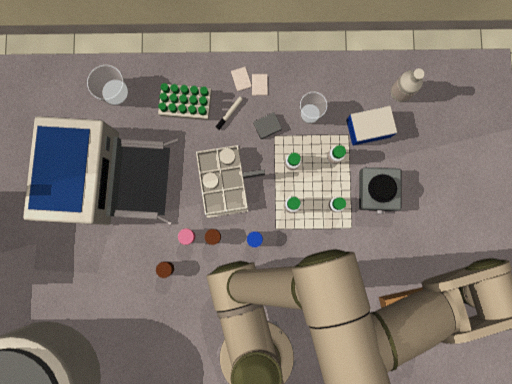

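View pics/wrist0.png

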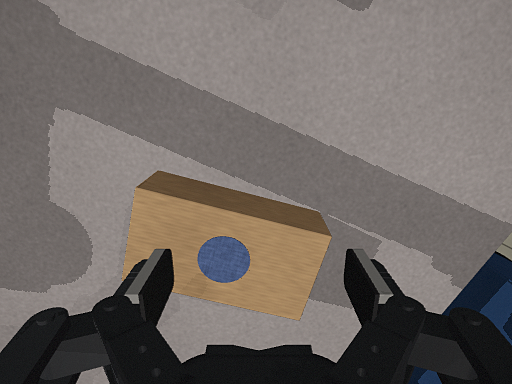

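The scene picture shows four green-capped bottles on the grid mat, the mixer at (125,275), the carrier at (305,190) with two white jars, and the bay and analyser at upper right. In the top picture the bottles are at (294,160), (338,153), (293,204) and (338,204). The mixer pad is at (382,188), the carrier at (222,182) with its fin pointing right, and the bay at (140,180). Next I'll measure them.

```bash
cat > h.py <<'E'
from rig import env
import cv2,numpy as np
def K(p): return p["fx"],p["fy"],p["cx"],p["cy"]
def T(p,s=None):
    if "cam_to_world" in p: return np.array(p["cam_to_world"])
    W=np.eye(4); W[:3,:3]=s["tool_rot"]; W[:3,3]=s["position"]
    return W@np.array(p["T_tool_cam"])
def proj(p,X,s=None):
    c=np.linalg.inv(T(p,s)); X=np.atleast_2d(X)
    c=X@c[:3,:3].T+c[:3,3]; fx,fy,cx,cy=K(p)
    return np.c_[cx+fx*c[:,0]/-c[:,2], cy+fy*(-c[:,1])/-c[:,2]]
def ray(p,uv,s=None):
    fx,fy,cx,cy=K(p); t=T(p,s)
    d=t[:3,:3]@np.array([(uv[0]-cx)/fx,-(uv[1]-cy)/fy,-1.]); return t[:3,3],d/np.linalg.norm(d)
def onz(p,uv,z,s=None):
    o,d=ray(p,uv,s); return o+d*(z-o[2])/d[2]
def tri(rays):
    A=0;b=0
    for o,d in rays:
        M=np.eye(3)-np.outer(d,d); A=A+M; b=b+M@o
    X=np.linalg.solve(A,b); return X,[np.linalg.norm((np.eye(3)-np.outer(d,d))@(X-o)) for o,d in rays]
def green(f):
    hsv=cv2.cvtColor(f,cv2.COLOR_BGR2HSV)
    return cv2.inRange(hsv,(45,110,40),(85,255,255))
def blobs(m,amin=40):
    n,l,st,c=cv2.connectedComponentsWithStats(m)
    return [(c[i],st[i]) for i in range(1,n) if st[i][4]>=amin]
E
python3 - <<'E'
from h import *
for n in ["top","scene"]:
    p=env.get_image(n)
    for c,st in blobs(green(p["frame"])): print(n,np.round(c,1),st)
    for q in ["bottle_80","carrier","carrier_grip","mixer","pad_top","bay","control0","beaker","timer","marker"]:
        try:
            for d in env.trace(p,q)[:5]:
                ys,xs=np.nonzero(d["pixels"])
                print(n,q,round(d["confidence"],2),np.round(d["extent"]).tolist(),round(xs.mean(),1),round(ys.mean(),1),len(xs))
        except Exception as e: print(n,q,e)
    cv2.imwrite(f"pics/{n}_z.png",cv2.resize(p["frame"][100:270,90:420] if n=="top" else p["frame"][80:320,70:470],None,fx=2 if n=="scene" else 2.4,fy=2 if n=="scene" else 2.4,interpolation=cv2.INTER_CUBIC))
E
```

```text
top [163.4  96.2] [158  83  11  28 156]
top [173.3  97.7] [169  84  10  28 159]
top [183.   98.5] [178  85  11  28 153]
top [192.9  99.2] [188  86  10  28 158]
top [202.6 100.2] [198  87  10  28 157]
top [338.8 151.4] [333 145  13  13 124]
top [293.7 158.8] [288 153  12  12 112]
top [293.5 202.8] [288 197  12  12 117]
top [339.  203.1] [333 198  13  11 116]
top bottle_80 0.72 [360.0, 168.0, 402.0, 213.0] 379.3 188.2 1767
top bottle_80 0.64 [282.0, 197.0, 299.0, 214.0] 291.7 204.0 245
top bottle_80 0.62 [328.0, 148.0, 347.0, 167.0] 335.7 154.1 298
top bottle_80 0.61 [328.0, 199.0, 349.0, 211.0] 336.7 204.0 200
top bottle_80 0.53 [288.0, 151.0, 302.0, 170.0] 292.4 160.7 234
top carrier 0.79 [195.0, 147.0, 268.0, 215.0] 223.2 182.7 2573
top carrier_grip 0.74 [199.0, 143.0, 266.0, 214.0] 223.4 182.3 2485
top carrier_grip 0.53 [202.0, 172.0, 221.0, 188.0] 210.4 179.7 227
top mixer 0.74 [362.0, 166.0, 401.0, 215.0] 379.9 188.7 1800
top pad_top 0.95 [376.0, 176.0, 396.0, 197.0] 383.6 186.7 387
top bay 0.67 [198.0, 142.0, 266.0, 216.0] 223.4 182.1 2656
top bay 0.65 [24.0, 119.0, 169.0, 224.0
[... 1315 characters left out ...]
ene bay 0.66 [311.0, 70.0, 488.0, 198.0] 404.8 128.6 12103
scene control0 0.89 [305.0, 190.0, 326.0, 216.0] 317.7 200.6 372
scene control0 0.87 [304.0, 165.0, 322.0, 187.0] 311.9 175.2 265
scene control0 0.86 [226.0, 149.0, 244.0, 172.0] 233.5 163.6 359
scene control0 0.79 [282.0, 108.0, 292.0, 130.0] 286.6 116.2 286
scene control0 0.73 [262.0, 139.0, 278.0, 161.0] 270.4 148.1 331
scene beaker 0.74 [253.0, 272.0, 295.0, 332.0] 273.5 297.7 1873
scene beaker 0.54 [258.0, 156.0, 349.0, 226.0] 300.9 190.7 3147
scene timer 0.71 [292.0, 244.0, 327.0, 283.0] 307.5 262.8 886
scene marker 0.76 [352.0, 228.0, 369.0, 276.0] 358.2 249.7 319
scene marker 0.56 [313.0, 70.0, 484.0, 197.0] 404.6 128.6 12021
```

View pics/top_z.png

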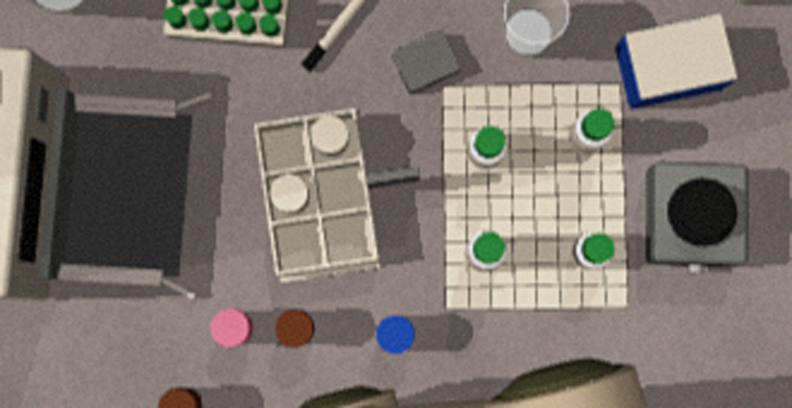

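View pics/scene_z.png

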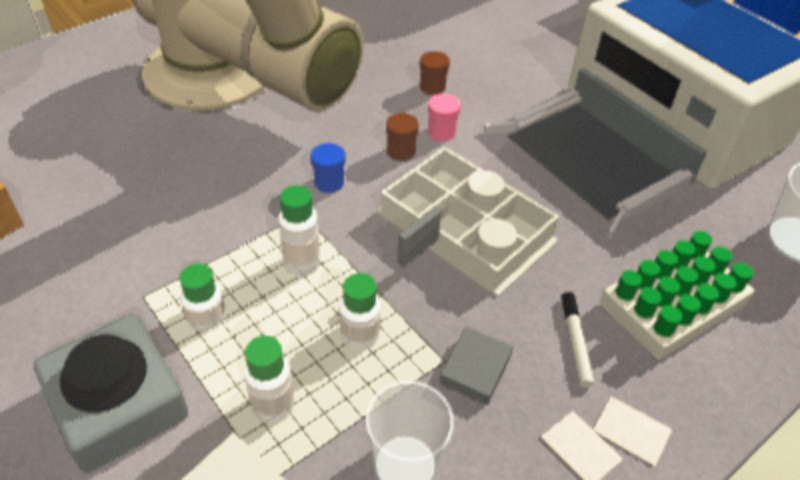

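```bash
python3 - <<'E'
from h import *
pt=env.get_image("top"); ps=env.get_image("scene")
gt=[(338.8,151.4),(293.7,158.8),(293.5,202.8),(339,203.1)]
gs=[(217.9,180.8),(168.3,220.4),(249.6,224.9),(201.8,256.9)]
# green blob centroid: fit cap model: project dense cap points (silhouette) for each height and compare
from scipy.optimize import least_squares
a=np.linspace(0,2*np.pi,60)
def capm(p,x,y,H):
    pts=[]
    hull=np.array([[x+.019*np.cos(t),y+.019*np.sin(t),z] for t in a for z in (H-.030,H)])
    uv=proj(p,hull).astype(np.float32); h=cv2.convexHull(uv); m=cv2.moments(h); return np.array([m["m10"]/m["m00"],m["m01"]/m["m00"]]),cv2.boundingRect(h),m["m00"]
for u in gt:
  for v in gs:
    best=[]
    for H in (.080,.095,.110,.125):
        f=lambda q:np.r_[capm(pt,q[0],q[1],H)[0]-u,(capm(ps,q[0],q[1],H)[0]-v)]
        x0=onz(pt,u,H-.015)[:2]
        r=least_squares(f,x0,diff_step=1e-3); best.append((np.sqrt((r.fun**2).mean()),H,np.round(r.x*1000,1),np.round(r.fun,1)))
    best.sort(key=lambda b:b[0])
    if best[0][0]<4:
        for b in best[:2]: print(u,v,round(b[0],2),b[1:])
E
```

```text
(338.8, 151.4) (201.8, 256.9) 0.78 (0.11, array([ 613.6, -251.9]), array([-1.1,  0.6, -0.4,  0.8]))
(338.8, 151.4) (201.8, 256.9) 1.2 (0.125, array([ 618.2, -253.4]), array([ 0.2, -1.9, -0.6, -1.4]))
(293.7, 158.8) (249.6, 224.9) 0.75 (0.095, array([ 596.3, -117.4]), array([-1.1,  0.2, -0.6,  0.8]))
(293.7, 158.8) (249.6, 224.9) 1.32 (0.11, array([ 600.2, -120.5]), array([ 0.3, -2. , -0.7, -1.6]))
(293.5, 202.8) (217.9, 180.8) 0.72 (0.125, array([ 460.9, -112.1]), array([-1. ,  0.2, -0.6,  0.8]))
(293.5, 202.8) (217.9, 180.8) 2.38 (0.11, array([ 456. , -109.6]), array([-2.2,  2.2, -0.4,  3.6]))
(339, 203.1) (168.3, 220.4) 0.6 (0.08, array([ 461.3, -253.8]), array([-0.9,  0.3, -0.4,  0.6]))
(339, 203.1) (168.3, 220.4) 1.36 (0.095, array([ 466.8, -254.7]), array([ 0.2, -1.9, -0.7, -1.8]))
```

All four heights match their bottles consistently: 80 at (461,-254), 95 at (596,-117), 110 at (614,-252) and 125 at (461,-112) mm. Next I'll take a wider look with the wrist camera above the carrier.

```bash
cat >> h.py <<'E'
from scipy.spatial.transform import Rotation as Rn
def Rdown(yaw):
    y=np.radians(yaw); x=np.array([np.cos(y),np.sin(y),0]); z=np.array([0,0,-1.]); return np.c_[x,np.cross(z,x),z]
def plan(xyz,yaw,s=None):
    s=s or env.observe(); R=np.array(s["tool_rot"]); 
    lin=R.T@(np.array(xyz)-np.array(s["position"]))*1000
    w=Rn.from_matrix(R.T@Rdown(yaw)).as_rotvec(degrees=True)
    print("lin",np.round(lin,1).tolist(),"ang",np.round(w,2).tolist(),"dist",round(np.linalg.norm(lin)),"t",round(s["time_s"],1))
def st():
    s=env.observe(); R=np.array(s["tool_rot"])
    print("t",round(s["time_s"],2),"pos",np.round(np.array(s["position"])*1000,1),"yaw",round(np.degrees(np.arctan2(R[1,0],R[0,0])),2),"tilt",np.round(R[:,2]*57.3,2),"F",np.round(s["ft_force"],1),"w",round(s["grip_width"]*1000,1)); return s
E
python3 - <<'E'
from h import *
st(); plan([.45,-.05,.42],90)
pt=env.get_image("top")
print(onz(pt,(383.6,186.7),.085))
E
```

```text
t 1.35 pos [ 247.  -491.4  242.3] yaw 26.68 tilt [ -0.   -0.  -57.3] F [-0.4 -0.5 -0.2] w 85.6
lin [379.6, -303.2, -177.7] ang [-0.0, 0.0, -63.32] dist 517 t 1.4
[ 0.50848142 -0.38851937  0.085     ]
```

Call:
{"fn": "servo_tool", "kwargs": {
  "commands": [
    {"linear": [40, -30, -40], "angular": [0, 0, -5], "gripper": 1},
    {"linear": [80, -60, -80], "angular": [0, 0, -10], "gripper": 1},
    {"linear": [115, -90, -110], "angular": [0, 0, -16], "gripper": 1},
    {"linear": [150, -120, -140], "angular": [0, 0, -22], "gripper": 1},
    {"linear": [185, -150, -160], "angular": [0, 0, -28], "gripper": 1},
    {"linear": [220, -180, -178], "angular": [0, 0, -34], "gripper": 1},
    {"linear": [255, -205, -178], "angular": [0, 0, -40], "gripper": 1},
    {"linear": [290, -232, -178], "angular": [0, 0, -46], "gripper": 1},
    {"linear": [320, -256, -178], "angular": [0, 0, -52], "gripper": 1},
    {"linear": [350, -280, -178], "angular": [0, 0, -58], "gripper": 1},
    {"linear": [370, -295, -178], "angular": [0, 0, -63.3], "gripper": 1},
    {"linear": [380, -303, -178], "angular": [0, 0, -63.3], "gripper": 1},
    {"linear": [380, -303, -178], "angular": [0, 0, -63.3], "gripper": 1},
    {"linear": [380, -303, -178], "angular": [0, 0, -63.3], "gripper": 1}
  ]
}}

```text
time_s: 2.8
position: [0.4502, -0.0509, 0.4202]
tool_rot: [[0.003, 1.0, -0.0], [1.0, -0.003, -0.0], [-0.0, -0.0, -1.0]]
ft_force: [1.1, 0.7, -0.6]
grip_width: 0.0854
```

```bash
python3 - <<'E'
from h import *
s=st(); p=env.get_image("wrist"); cv2.imwrite("pics/w1.png",cv2.resize(p["frame"],(768,576),interpolation=cv2.INTER_CUBIC))
E
```

```text
t 2.8 pos [450.2 -50.9 420.2] yaw 89.84 tilt [-2.00e-02 -1.00e-02 -5.73e+01] F [ 1.1  0.7 -0.6] w 85.4
```

View pics/w1.png

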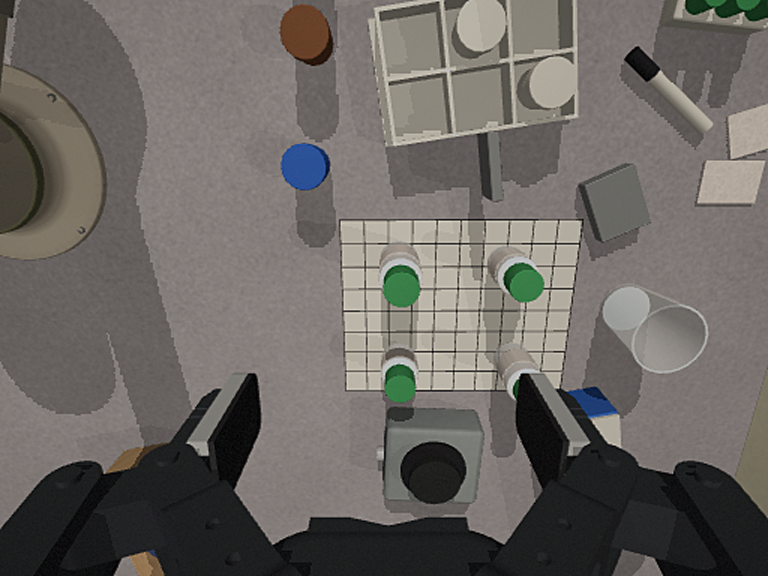

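The wrist view shows all four bottles, the mixer pad near (433,472) in the enlarged picture, and the carrier's near cells. I'll refine the bottles and mixer from it.

```bash
cat >> h.py <<'E'
from scipy.optimize import least_squares
_a=np.linspace(0,2*np.pi,60)
def capc(p,x,y,H,s=None,h=.030,r=.019):
    hull=np.array([[x+r*np.cos(t),y+r*np.sin(t),z] for t in _a for z in (H-h,H)])
    hh=cv2.convexHull(proj(p,hull,s).astype(np.float32)); m=cv2.moments(hh); return np.array([m["m10"]/m["m00"],m["m01"]/m["m00"]])
def capfit(p,uv,H,s=None,**k):
    x0=onz(p,uv,H-.015,s)[:2]
    r=least_squares(lambda q:capc(p,q[0],q[1],H,s,**k)-uv,x0,diff_step=1e-3); return r.x
E
python3 - <<'E'
from h import *
s=env.observe(); p=env.get_image("wrist")
bl=blobs(green(p["frame"]))
B={80:(461,-254),95:(596,-117),110:(614,-252),125:(461,-112)}
for H,(x,y) in B.items():
    u=capc(p,x/1e3,y/1e3,H/1e3,s); c=min(bl,key=lambda b:np.linalg.norm(b[0]-u))
    print(H,"pred",u,"meas",c[0],c[1], "->",np.round(capfit(p,c[0],H/1e3,s)*1000,1))
f=p["frame"]; g=cv2.cvtColor(f,cv2.COLOR_BGR2GRAY)
roi=g[285:340,255:325]; print(roi[28,::4]); 
m=((roi<35)*255).astype(np.uint8)
for c,stt in blobs(m,200): print("pad",c+[255,285],stt)
for d in env.trace(p,"pad_top")[:3]:
    ys,xs=np.nonzero(d["pixels"]); print("trace",d["confidence"],d["extent"],xs.mean(),ys.mean())
cv2.imwrite("pics/pad1.png",cv2.resize(f[260:340,240:340],None,fx=6,fy=6,interpolation=cv2.INTER_CUBIC))
q=proj(p,[[.508,-.388,.085]],s);print(q)
E
```

```text
80 pred [263.63969075 253.90107385] meas [266.27684964 255.21479714] [257 243  20  25 419] -> [ 465.9 -256.8]
95 pred [345.9086726  185.32051513] meas [348.9295499  187.73385519] [336 175  27  26 511] -> [ 601.4 -121.2]
110 pred [351.49967126 261.55733202] meas [348.9295499  187.73385519] [336 175  27  26 511] -> [ 596.6 -116.4]
125 pred [264.40003369 188.27355331] meas [267.0858209  190.17350746] [256 177  24  28 536] -> [ 465.2 -115.1]
[ 46 109 108  29  25  16  34  31  30  32  31  33  33  26 133 121  96 131]
pad [288.61538462 314.15532544] [  12   10   44   41 1352]
trace 0.94 [273.2, 303.5, 307.2, 334.3] 289.7027649769585 319.1831797235023
trace 0.3 [343.6, 39.7, 384.8, 74.3] 365.014598540146 55.456204379562045
trace 0.15 [251.8, 272.4, 323.4, 333.4] 287.3805133316721 303.1066533765263
[[287.9431754  320.25979778]]
```

View pics/pad1.png

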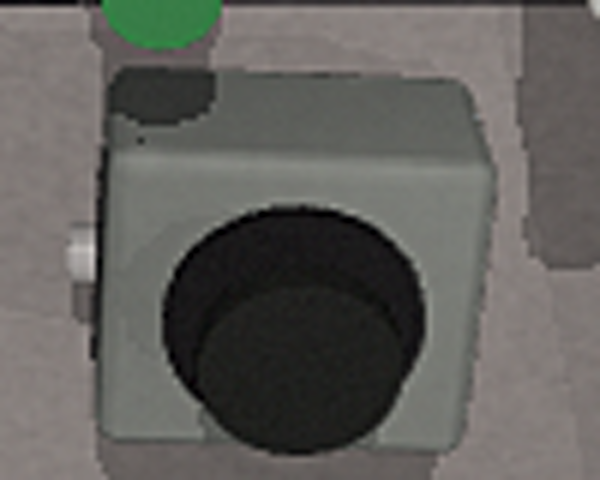

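```bash
python3 - <<'E'
from h import *
plan([.4635,-.2555,.19],90)
E
```

```text
lin [-204.3, 14.0, 230.3] ang [-0.01, 0.01, -0.17] dist 308 t 3.0
```

Call:
{"fn": "servo_tool", "kwargs": {
  "commands": [
    {"linear": [-20, 1, 15], "angular": [0, 0, 0], "gripper": 1},
    {"linear": [-55, 3, 45], "angular": [0, 0, 0], "gripper": 1},
    {"linear": [-90, 6, 85], "angular": [0, 0, 0], "gripper": 1},
    {"linear": [-125, 9, 130], "angular": [0, 0, 0], "gripper": 1},
    {"linear": [-160, 11, 170], "angular": [0, 0, 0], "gripper": 1},
    {"linear": [-190, 13, 205], "angular": [0, 0, 0], "gripper": 1},
    {"linear": [-204, 14, 230], "angular": [0, 0, 0], "gripper": 1},
    {"linear": [-204, 14, 230], "angular": [0, 0, 0], "gripper": 1},
    {"linear": [-204, 14, 230], "angular": [0, 0, 0], "gripper": 1}
  ]
}}

```text
time_s: 3.85
position: [0.464, -0.2546, 0.1906]
tool_rot: [[0.002, 1.0, -0.0], [1.0, -0.002, 0.001], [0.001, -0.0, -1.0]]
ft_force: [-0.9, 0.5, 0.8]
grip_width: 0.0856
```

```bash
python3 - <<'E'
from h import *
s=st(); p=env.get_image("wrist"); 
u=capc(p,.4635,-.2555,.08,s)
for c,t in blobs(green(p["frame"]),200): print(c,t,np.round(capfit(p,c,.08,s)*1000,1))
print("pred",u)
f=p["frame"].copy(); cv2.circle(f,tuple(int(a) for a in u),3,(0,0,255),1)
cv2.imwrite("pics/w2.png",cv2.resize(f,(768,576),interpolation=cv2.INTER_CUBIC))
E
```

```text
t 3.85 pos [ 464.  -254.6  190.6] yaw 89.87 tilt [-2.00e-02  3.00e-02 -5.73e+01] F [-0.9  0.5  0.8] w 85.6
[256.80682764  11.57785179] [ 229    0   57   29 1201] [ 464.9 -118.2]
[447.53944954  19.19449541] [ 413    0   76   46 2725] [ 608.4 -122.6]
[258.18527607 189.03680982] [ 237  165   43   48 1630] [ 465.7 -256.3]
[450.29944751 198.37826888] [ 417  172   68   55 2715] [ 640.1 -266.1]
pred [255.68448584 188.20161158]
```

View pics/w2.png

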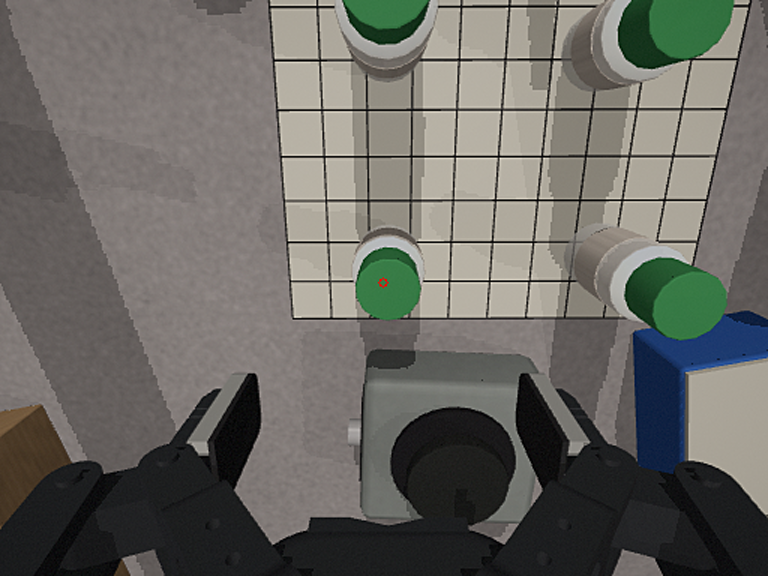

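```bash
python3 - <<'E'
from h import *
plan([.465,-.256,.058],90)
E
```

```text
lin [-1.7, 0.3, 133.6] ang [0.08, 0.06, -0.06] dist 134 t 3.9
```

Call:
{"fn": "servo_tool", "kwargs": {
  "commands": [
    {"linear": [-1, 1, 20], "angular": [0, 0, 0], "gripper": 1},
    {"linear": [-1, 1, 50], "angular": [0, 0, 0], "gripper": 1},
    {"linear": [-1, 1, 80], "angular": [0, 0, 0], "gripper": 1},
    {"linear": [-1, 1, 105], "angular": [0, 0, 0], "gripper": 1},
    {"linear": [-1, 1, 122], "angular": [0, 0, 0], "gripper": 1},
    {"linear": [-1, 1, 132], "angular": [0, 0, 0], "gripper": 1},
    {"linear": [-1, 1, 133], "angular": [0, 0, 0], "gripper": 1},
    {"linear": [-1, 1, 133], "angular": [0, 0, 0], "gripper": 1}
  ]
}}

```text
time_s: 4.7
position: [0.466, -0.2551, 0.0585]
tool_rot: [[-0.0, 1.0, 0.002], [1.0, 0.0, -0.001], [-0.001, 0.002, -1.0]]
ft_force: [-0.0, 0.7, 0.8]
grip_width: 0.0856
```

```bash
python3 - <<'E'
from h import *
s=st(); p=env.get_image("wrist"); 
f=p["frame"].copy()
cv2.imwrite("pics/w3.png",cv2.resize(f,(768,576),interpolation=cv2.INTER_CUBIC))
for c,t in blobs(green(p["frame"]),200): print(c,t,np.round(capfit(p,c,.08,s)*1000,1))
E
```

```text
t 4.7 pos [ 466.  -255.1   58.5] yaw 90.01 tilt [  0.09  -0.08 -57.3 ] F [-0.   0.7  0.8] w 85.6
[253.81438026 274.2982852 ] [ 212  223   85  101 6648] [ 465.9 -256.6]
```

View pics/w3.png

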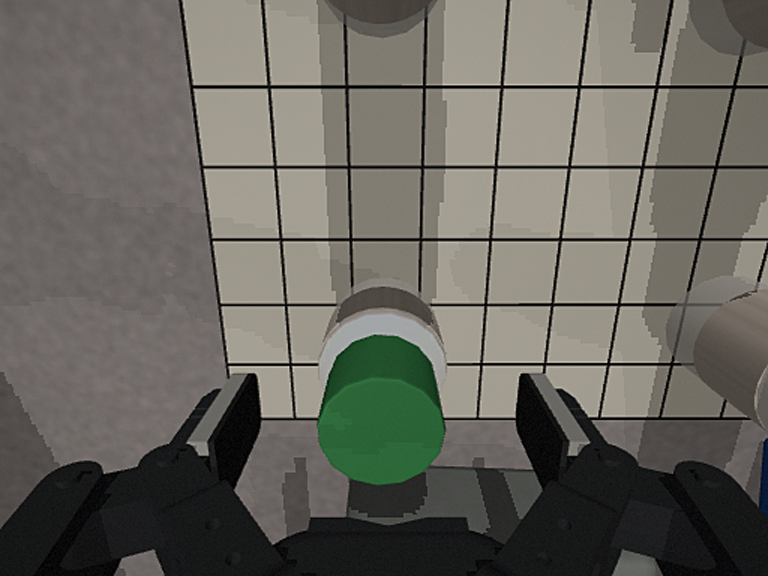

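Call:
{"fn": "servo_tool", "kwargs": {
  "commands": [
    {"linear": [-1.5, 0, 0], "angular": [0, 0, 0], "gripper": 0.3},
    {"linear": [-1.5, 0, 0], "angular": [0, 0, 0], "gripper": 0},
    {"linear": [-1.5, 0, 0], "angular": [0, 0, 0], "gripper": -0.3},
    {"linear": [-1.5, 0, 0], "angular": [0, 0, 0], "gripper": -0.3},
    {"linear": [-1.5, 0, 0], "angular": [0, 0, 0], "gripper": -0.6},
    {"linear": [-1.5, 0, 0], "angular": [0, 0, 0], "gripper": -0.6},
    {"linear": [-1.5, 0, 0], "angular": [0, 0, 0], "gripper": -0.6},
    {"linear": [-1.5, 0, 0], "angular": [0, 0, 0], "gripper": -0.6}
  ],
  "force": 60
}}

```text
time_s: 5.55
position: [0.4655, -0.2566, 0.0577]
tool_rot: [[0.0, 1.0, 0.0], [1.0, -0.0, -0.0], [-0.0, 0.0, -1.0]]
ft_force: [-1.8, 0.1, 6.4]
grip_width: 0.0365
```

```bash
python3 - <<'E'
from h import *
s=st(); p=env.get_image("wrist"); 
f=p["frame"].copy()
for c,t in blobs(green(p["frame"]),200): print(c,t,np.round(capfit(p,c,.08,s)*1000,1))
print(onz(p,(290.3,321.7),.085,s))
E
```

```text
t 5.55 pos [ 465.5 -256.6   57.7] yaw 89.99 tilt [ 2.00e-02 -3.00e-02 -5.73e+01] F [-1.8  0.1  6.4] w 36.5
[258.17938931 273.05725191] [ 216  222   86  101 6812] [ 467.4 -256.9]
[ 0.48139112 -0.27055928  0.085     ]
```

```bash
python3 - <<'E'
from h import *
plan([.40,-.39,.20],0)
E
```

```text
lin [-133.4, -65.4, -142.3] ang [0.03, 0.01, 89.99] dist 206 t 5.6
```

Call:
{"fn": "servo_tool", "kwargs": {
  "commands": [
    {"linear": [0, 0, -15], "angular": [0, 0, 0], "gripper": -0.6},
    {"linear": [0, 0, -40], "angular": [0, 0, 0], "gripper": -0.6},
    {"linear": [0, 0, -70], "angular": [0, 0, 8], "gripper": -0.6},
    {"linear": [0, 0, -100], "angular": [0, 0, 16], "gripper": -0.6},
    {"linear": [-20, -10, -125], "angular": [0, 0, 24], "gripper": -0.6},
    {"linear": [-45, -20, -142], "angular": [0, 0, 32], "gripper": -0.6},
    {"linear": [-70, -35, -142], "angular": [0, 0, 40], "gripper": -0.6},
    {"linear": [-95, -46, -142], "angular": [0, 0, 48], "gripper": -0.6},
    {"linear": [-115, -56, -142], "angular": [0, 0, 56], "gripper": -0.6},
    {"linear": [-128, -62, -142], "angular": [0, 0, 64], "gripper": -0.6},
    {"linear": [-133, -65, -142], "angular": [0, 0, 72], "gripper": -0.6},
    {"linear": [-133, -65, -142], "angular": [0, 0, 80], "gripper": -0.6},
    {"linear": [-133, -65, -142], "angular": [0, 0, 87], "gripper": -0.6},
    {"linear": [-133, -65, -142], "angular": [0, 0, 90], "gripper": -0.6},
    {"linear": [-133, -65, -142], "angular": [0, 0, 90], "gripper": -0.6},
    {"linear": [-133, -65, -142], "angular": [0, 0, 90], "gripper": -0.6}
  ]
}}

```text
time_s: 7.2
position: [0.4004, -0.3894, 0.1991]
tool_rot: [[1.0, 0.001, -0.0], [0.001, -1.0, 0.0], [-0.0, -0.0, -1.0]]
ft_force: [-0.8, 0.1, -1.3]
grip_width: 0.0366
```

```bash
python3 - <<'E'
from h import *
s=st(); p=env.get_image("wrist"); 
u=proj(p,[[.510,-.390,.085]],s)[0]; print(u)
a=np.linspace(0,6.28,40); el=proj(p,np.c_[.510+.034*np.cos(a),-.390+.034*np.sin(a),0*a+.085],s)
f=cv2.resize(p["frame"],None,fx=1.5,fy=1.5,interpolation=cv2.INTER_CUBIC)
cv2.polylines(f,[(el*1.5+.25).astype(int)],True,(0,0,255),1)
cv2.imwrite("pics/w4.png",f)
for d in env.trace(p,"pad_top")[:3]:
    ys,xs=np.nonzero(d["pixels"]); print("trace",d["confidence"],d["extent"],xs.mean(),ys.mean())
E
```

```text
t 7.2 pos [ 400.4 -389.4  199.1] yaw 0.08 tilt [-1.00e-02  3.00e-02 -5.73e+01] F [-0.8  0.1 -1.3] w 36.6
[258.8632115   55.00554278]
trace 0.74 [218.1, 1.3, 306.4, 99.9] 261.04621972829295 51.30995274660366
trace 0.51 [189.0, 3.8, 337.7, 146.0] 260.5796599328394 66.05884547731998
```

View pics/w4.png

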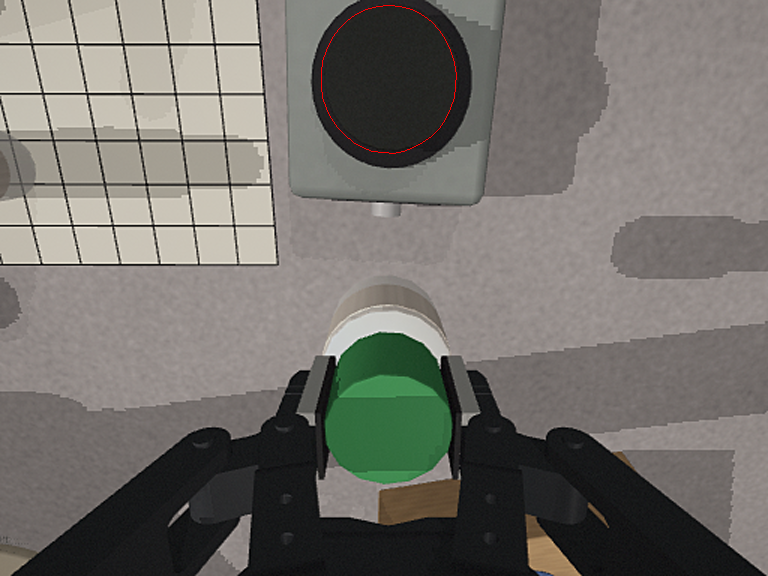

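```bash
python3 - <<'E'
from h import *
s=env.observe(); p=env.get_image("wrist"); 
g=p["frame"][0:120,195:325]
g=np.clip((g.astype(float)-10)*5,0,255).astype(np.uint8)
cv2.imwrite("pics/pad2.png",cv2.resize(g,None,fx=5,fy=5,interpolation=cv2.INTER_CUBIC))
a=np.linspace(0,6.28,40); el=proj(p,np.c_[.510+.034*np.cos(a),-.390+.034*np.sin(a),0*a+.085],s)
print(el.min(0),el.max(0))
E
```

```text
[213.7779417    3.40664807] [303.64209632 101.88835456]
```

View pics/pad2.png

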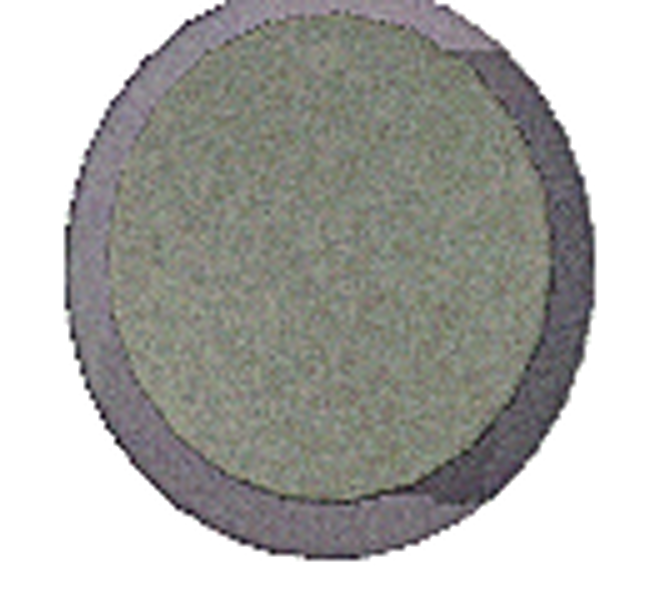

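Call:
{"fn": "servo_tool", "kwargs": {
  "commands": [
    {"linear": [15, 0.7, 0], "angular": [0, 0, 0], "gripper": -0.6},
    {"linear": [40, 0.7, 0], "angular": [0, 0, 0], "gripper": -0.6},
    {"linear": [70, 0.7, 0], "angular": [0, 0, 0], "gripper": -0.6},
    {"linear": [95, 0.7, 0], "angular": [0, 0, 0], "gripper": -0.6},
    {"linear": [110, 0.7, 0], "angular": [0, 0, 0], "gripper": -0.6},
    {"linear": [110, 0.7, 10], "angular": [0, 0, 0], "gripper": -0.6},
    {"linear": [110, 0.7, 30], "angular": [0, 0, 0], "gripper": -0.6},
    {"linear": [110, 0.7, 44], "angular": [0, 0, 0], "gripper": -0.6},
    {"linear": [110, 0.7, 51], "angular": [0, 0, 0], "gripper": -0.6},
    {"linear": [110, 0.7, 54], "angular": [0, 0, 0], "gripper": -0.6},
    {"linear": [110, 0.7, 54], "angular": [0, 0, 0], "gripper": -0.6}
  ]
}}

```text
time_s: 8.45
position: [0.5101, -0.3903, 0.1453]
tool_rot: [[1.0, -0.0, -0.0], [-0.0, -1.0, 0.0], [-0.0, -0.0, -1.0]]
ft_force: [0.9, -0.1, -1.3]
grip_width: 0.0365
```

```bash
python3 -c "from h import *
st()"
```

```text
t 8.45 pos [ 510.1 -390.3  145.3] yaw -0.02 tilt [ -0.    0.  -57.3] F [ 0.9 -0.1 -1.3] w 36.5
```

Next I'll press slowly by 12–14 mm and watch the force.

Call:
{"fn": "servo_tool", "kwargs": {
  "commands": [
    {"linear": [0, 0, 2], "angular": [0, 0, 0], "gripper": -0.6},
    {"linear": [0, 0, 4], "angular": [0, 0, 0], "gripper": -0.6},
    {"linear": [0, 0, 6], "angular": [0, 0, 0], "gripper": -0.6},
    {"linear": [0, 0, 8], "angular": [0, 0, 0], "gripper": -0.6},
    {"linear": [0, 0, 10], "angular": [0, 0, 0], "gripper": -0.6},
    {"linear": [0, 0, 11.5], "angular": [0, 0, 0], "gripper": -0.6},
    {"linear": [0, 0, 12.5], "angular": [0, 0, 0], "gripper": -0.6},
    {"linear": [0, 0, 12.5], "angular": [0, 0, 0], "gripper": -0.6}
  ]
}}

```text
time_s: 9.25
position: [0.5106, -0.3905, 0.1335]
tool_rot: [[1.0, -0.0, 0.001], [-0.0, -1.0, -0.001], [0.001, 0.001, -1.0]]
ft_force: [-0.3, 1.0, 7.0]
grip_width: 0.0368
```

```bash
python3 -c "from h import *
st()"
```

```text
t 9.25 pos [ 510.6 -390.5  133.5] yaw -0.01 tilt [  0.06  -0.08 -57.3 ] F [-0.3  1.   7. ] w 36.8
```

Call:
{"fn": "servo_tool", "kwargs": {
  "commands": [
    {"linear": [0, 0, 1], "angular": [0, 0, 0], "gripper": -0.6},
    {"linear": [0, 0, 2], "angular": [0, 0, 0], "gripper": -0.6},
    {"linear": [0, 0, 2], "angular": [0, 0, 0], "gripper": -0.6},
    {"linear": [0, 0, 2], "angular": [0, 0, 0], "gripper": -0.6}
  ]
}}

```text
time_s: 9.65
position: [0.5108, -0.3905, 0.1326]
tool_rot: [[1.0, -0.0, 0.002], [-0.0, -1.0, -0.002], [0.002, 0.002, -1.0]]
ft_force: [-1.4, 2.8, 11.7]
grip_width: 0.0365
```

```bash
python3 -c "from h import *
st()"
```

```text
t 9.65 pos [ 510.8 -390.5  132.6] yaw -0.0 tilt [  0.1   -0.12 -57.3 ] F [-1.4  2.8 11.7] w 36.5
```

Call:
{"fn": "servo_tool", "kwargs": {
  "commands": [
    {"linear": [0, 0, 1], "angular": [0, 0, 0], "gripper": -0.6},
    {"linear": [0, 0, 1.5], "angular": [0, 0, 0], "gripper": -0.6},
    {"linear": [0, 0, 1.5], "angular": [0, 0, 0], "gripper": -0.6},
    {"linear": [0, 0, 1.5], "angular": [0, 0, 0], "gripper": -0.6}
  ]
}}

```text
time_s: 10.05
position: [0.5109, -0.3905, 0.1324]
tool_rot: [[1.0, 0.0, 0.003], [0.0, -1.0, -0.003], [0.003, 0.003, -1.0]]
ft_force: [-3.4, 4.3, 19.7]
grip_width: 0.0366
```

```bash
python3 -c "from h import *
st()
p=env.get_image('scene'); cv2.imwrite('pics/s1.png',cv2.resize(p['frame'][160:340,60:300],None,fx=3,fy=3,interpolation=cv2.INTER_CUBIC))"
```

```text
t 10.05 pos [ 510.9 -390.5  132.4] yaw 0.01 tilt [  0.16  -0.17 -57.3 ] F [-3.4  4.3 19.7] w 36.6
```

View pics/s1.png

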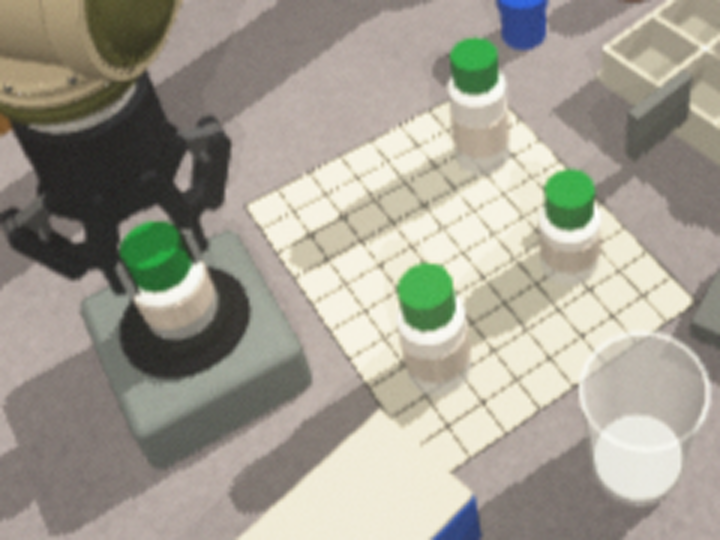

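The scene view shows the bottle upright on the pad. Force is rising with no further travel, so the pad is fully down. I'll hold it there.

Call:
{"fn": "servo_tool", "kwargs": {
  "commands": [
    {"linear": [0, 0, 0], "angular": [0, 0, 0], "gripper": -0.6},
    {"linear": [0, 0, 0], "angular": [0, 0, 0], "gripper": -0.6},
    {"linear": [0, 0, 0], "angular": [0, 0, 0], "gripper": -0.6},
    {"linear": [0, 0, 0], "angular": [0, 0, 0], "gripper": -0.6},
    {"linear": [0, 0, 0], "angular": [0, 0, 0], "gripper": -0.6},
    {"linear": [0, 0, 0], "angular": [0, 0, 0], "gripper": -0.6},
    {"linear": [0, 0, 0], "angular": [0, 0, 0], "gripper": -0.6},
    {"linear": [0, 0, 0], "angular": [0, 0, 0], "gripper": -0.6},
    {"linear": [0, 0, 0], "angular": [0, 0, 0], "gripper": -0.6},
    {"linear": [0, 0, 0], "angular": [0, 0, 0], "gripper": -0.6},
    {"linear": [0, 0, 0], "angular": [0, 0, 0], "gripper": -0.6},
    {"linear": [0, 0, 0], "angular": [0, 0, 0], "gripper": -0.6},
    {"linear": [0, 0, 0], "angular": [0, 0, 0], "gripper": -0.6},
    {"linear": [0, 0, 0], "angular": [0, 0, 0], "gripper": -0.6},
    {"linear": [0, 0, 0], "angular": [0, 0, 0], "gripper": -0.6},
    {"linear": [0, 0, 0], "angular": [0, 0, 0], "gripper": -0.6},
    {"linear": [0, 0, 0], "angular": [0, 0, 0], "gripper": -0.6},
    {"linear": [0, 0, 0], "angular": [0, 0, 0], "gripper": -0.6},
    {"linear": [0, 0, 0], "angular": [0, 0, 0], "gripper": -0.6},
    {"linear": [0, 0, 0], "angular": [0, 0, 0], "gripper": -0.6}
  ]
}}

```text
time_s: 12.1
position: [0.5109, -0.3905, 0.1324]
tool_rot: [[1.0, 0.0, 0.003], [0.0, -1.0, -0.003], [0.003, 0.003, -1.0]]
ft_force: [-2.8, 3.9, 19.8]
grip_width: 0.0368
```

Call:
{"fn": "servo_tool", "kwargs": {
  "commands": [
    {"linear": [0, 0, 0], "angular": [0, 0, 0], "gripper": -0.6},
    {"linear": [0, 0, 0], "angular": [0, 0, 0], "gripper": -0.6},
    {"linear": [0, 0, 0], "angular": [0, 0, 0], "gripper": -0.6},
    {"linear": [0, 0, -5], "angular": [0, 0, 0], "gripper": -0.6},
    {"linear": [0, 0, -10], "angular": [0, 0, 0], "gripper": -0.6},
    {"linear": [0, 0, -15], "angular": [0, 0, 0], "gripper": -0.6},
    {"linear": [0, 0, -30], "angular": [0, 0, 0], "gripper": -0.6},
    {"linear": [0, 0, -55], "angular": [0, 0, 0], "gripper": -0.6},
    {"linear": [0, 0, -85], "angular": [0, 0, 0], "gripper": -0.6},
    {"linear": [0, 0, -110], "angular": [0, 0, 0], "gripper": -0.6},
    {"linear": [0, 0, -118], "angular": [0, 0, 0], "gripper": -0.6},
    {"linear": [0, 0, -118], "angular": [0, 0, 0], "gripper": -0.6}
  ]
}}

```text
time_s: 13.3
position: [0.5105, -0.3902, 0.2474]
tool_rot: [[1.0, -0.0, 0.0], [-0.0, -1.0, -0.0], [0.0, 0.0, -1.0]]
ft_force: [0.5, -0.9, -1.1]
grip_width: 0.0364
```

```bash
python3 -c "from h import *
st()
p=env.get_image('top'); cv2.imwrite('pics/t1.png',cv2.resize(p['frame'][90:240,90:290],None,fx=4,fy=4,interpolation=cv2.INTER_CUBIC))
plan([.45,-.03,.30],90)"
```

```text
t 13.3 pos [ 510.5 -390.2  247.4] yaw -0.01 tilt [ 3.00e-02 -2.00e-02 -5.73e+01] F [ 0.5 -0.9 -1.1] w 36.4
lin [-60.3, -360.1, -53.4] ang [-0.11, -0.01, -90.01] dist 369 t 13.3
```

View pics/t1.png

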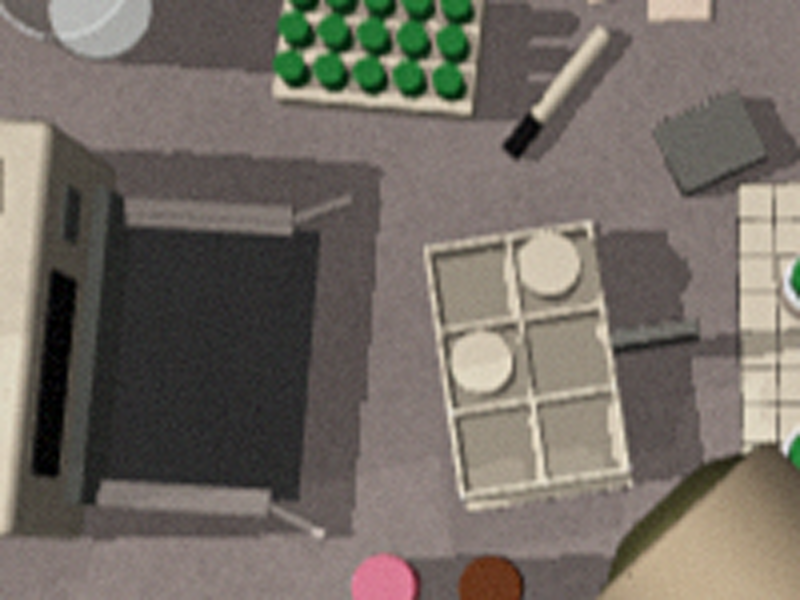

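Call:
{"fn": "servo_tool", "kwargs": {
  "commands": [
    {"linear": [0, -25, -30], "angular": [0, 0, -8], "gripper": -0.6},
    {"linear": [0, -60, -60], "angular": [0, 0, -16], "gripper": -0.6},
    {"linear": [-5, -100, -90], "angular": [0, 0, -24], "gripper": -0.6},
    {"linear": [-7, -140, -105], "angular": [0, 0, -32], "gripper": -0.6},
    {"linear": [-10, -180, -112], "angular": [0, 0, -40], "gripper": -0.6},
    {"linear": [-10, -220, -112], "angular": [0, 0, -48], "gripper": -0.6},
    {"linear": [-10, -260, -112], "angular": [0, 0, -56], "gripper": -0.6},
    {"linear": [-10, -300, -112], "angular": [0, 0, -64], "gripper": -0.6},
    {"linear": [-10, -335, -112], "angular": [0, 0, -72], "gripper": -0.6},
    {"linear": [-10, -370, -112], "angular": [0, 0, -80], "gripper": -0.6},
    {"linear": [-10, -400, -112], "angular": [0, 0, -87], "gripper": -0.6},
    {"linear": [-10, -415, -112], "angular": [0, 0, -90], "gripper": -0.6},
    {"linear": [-10, -420, -112], "angular": [0, 0, -90], "gripper": -0.6},
    {"linear": [-10, -420, -112], "angular": [0, 0, -90], "gripper": -0.6},
    {"linear": [-10, -420, -112], "angular": [0, 0, -90], "gripper": -0.6}
  ]
}}

```text
time_s: 14.85
position: [0.5005, 0.0291, 0.3586]
tool_rot: [[0.002, 1.0, -0.001], [1.0, -0.002, -0.0], [-0.0, -0.001, -1.0]]
ft_force: [-0.1, -0.7, -0.7]
grip_width: 0.0364
```

```bash
python3 - <<'E'
from h import *
s=st(); p=env.get_image("wrist"); 
cv2.imwrite("pics/w5.png",cv2.resize(p["frame"],None,fx=1.5,fy=1.5,interpolation=cv2.INTER_CUBIC))
E
```

```text
t 14.85 pos [500.5  29.1 358.6] yaw 89.88 tilt [ -0.08  -0.   -57.3 ] F [-0.1 -0.7 -0.7] w 36.4
```

View pics/w5.png

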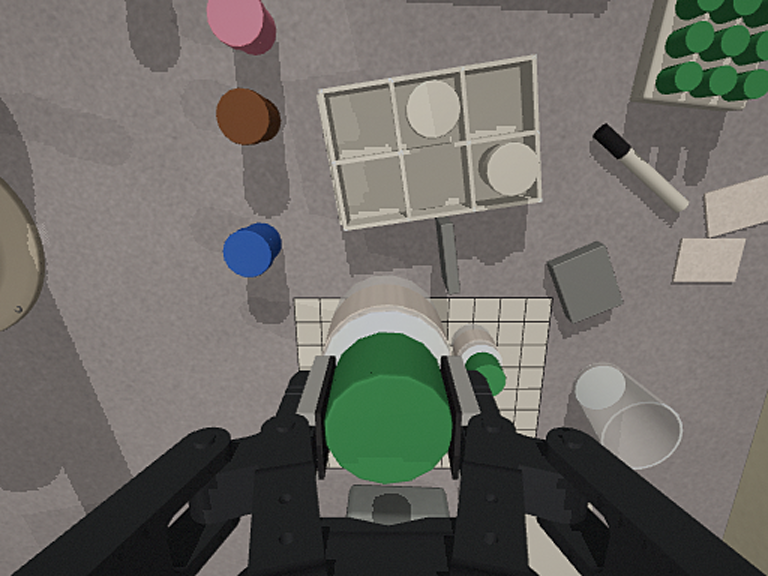

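The carrier shows fully. Its rim corners are at about (319,91), (536,56), (541,200) and (344,229) in the 1.5x picture. I'll fit its pose, applying the wrist camera's tool-y bias found from the centred cap.

```bash
python3 - <<'E'
s=open('h.py').read()
s=s.replace('''return W@np.array(p["T_tool_cam"])''','''M=np.array(p["T_tool_cam"]).copy(); M[1,3]-=.0019
    return W@M''')
s+='''
RIM=np.array([[66,99],[66,-99],[-66,-99],[-66,99]])/1e3
def cpts(c,P,z=None):
    P=np.atleast_2d(P); a=c[2]; R=np.array([[np.cos(a),-np.sin(a)],[np.sin(a),np.cos(a)]])
    q=P[:,:2]@R.T+np.array(c[:2]); zz=P[:,2] if z is None else np.full(len(P),z)
    return np.c_[q,zz]
def carfit(p,uv,s=None,z=.045,P=RIM):
    uv=np.array(uv,float)
    r=least_squares(lambda c:(proj(p,cpts(c,P,z),s)-uv).ravel(),[.5,.12,1.5])
    print("carrier",np.round(r.x[:2]*1000,1),round(np.degrees(r.x[2]),2),"res",np.round(r.fun,1).tolist()); return r.x
def drawcar(f,p,c,s=None,k=1.5):
    for P,z in ((RIM,.045),(np.array([[66,107],[66,-107],[-66,-107],[-66,107]])/1e3,.005),(np.array([[-66,6],[-135,6],[-135,-6],[-66,-6]])/1e3,.085)):
        cv2.polylines(f,[(proj(p,cpts(c,P,z),s)*k+.25).astype(int)],True,(0,0,255),1)
    CE=np.array([[-32,-64.7],[-32,0],[-32,64.7],[32,-64.7],[32,0],[32,64.7]])/1e3
    w=cpts(c,CE,.005)
    for i,u in enumerate(proj(p,w,s)): cv2.putText(f,str(i),tuple((u*k).astype(int)),0,.5,(255,0,0),1)
    return w
'''
open('h.py','w').write(s)
E
python3 - <<'E'
from h import *
s=env.observe(); p=env.get_image("wrist")
# carrier x -> +y world. left in image = -x world = carrier +y
uv=(np.array([[319,91],[536,56],[541,200],[344,229]])-.25)/1.5
c=carfit(p,uv,s)
f=cv2.resize(p["frame"],None,fx=1.5,fy=1.5,interpolation=cv2.INTER_CUBIC); w=drawcar(f,p,c,s); print(np.round(w*1000,1))
cv2.imwrite("pics/w5b.png",f[:330,250:600])
pt=env.get_image("top"); f=cv2.resize(pt["frame"],None,fx=4,fy=4,interpolation=cv2.INTER_CUBIC); drawcar(f,pt,c,None,4); cv2.imwrite("pics/t2.png",f[360:960,360:1160])
E
```

```text
carrier [544.3 101. ] 98.3 res [-0.3, -0.9, -0.1, -1.0, 0.4, 1.2, -0.0, 1.1]
[[613.   78.7   5. ]
 [549.   69.3   5. ]
 [484.9  60.    5. ]
 [603.7 142.    5. ]
 [539.7 132.7   5. ]
 [475.7 123.3   5. ]]
```

View pics/w5b.png

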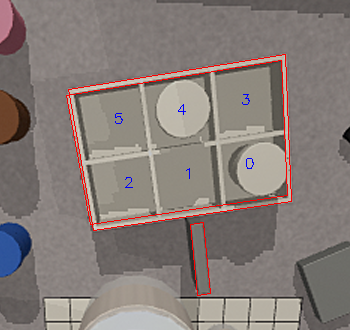

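View pics/t2.png

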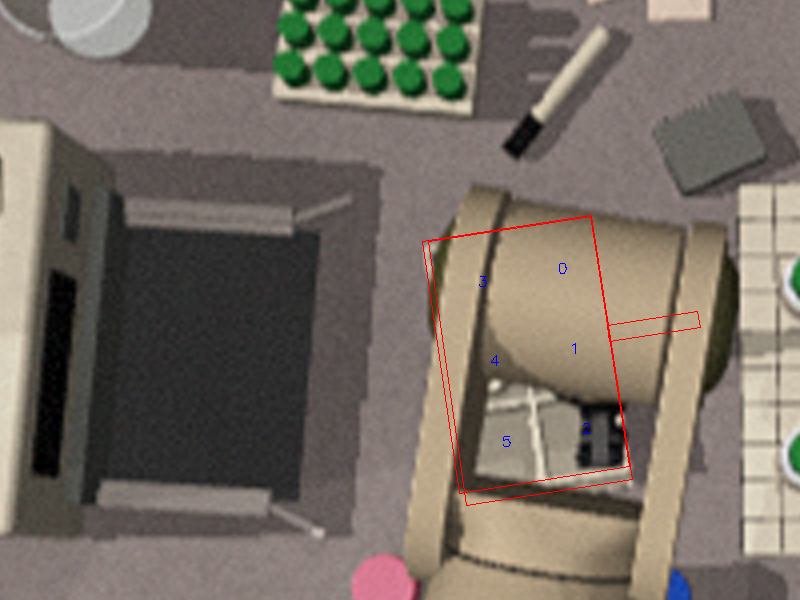

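```bash
python3 - <<'E'
from h import *
plan([.549,.0693,.150],53.3)
E
```

```text
lin [40.4, 48.5, 209.0] ang [-0.02, 0.01, 36.59] dist 218 t 15.0
```

Call:
{"fn": "servo_tool", "kwargs": {
  "commands": [
    {"linear": [10, 12, 10], "angular": [0, 0, 7], "gripper": -0.6},
    {"linear": [25, 30, 30], "angular": [0, 0, 14], "gripper": -0.6},
    {"linear": [40, 48, 60], "angular": [0, 0, 21], "gripper": -0.6},
    {"linear": [40, 48, 100], "angular": [0, 0, 28], "gripper": -0.6},
    {"linear": [40, 48, 140], "angular": [0, 0, 35], "gripper": -0.6},
    {"linear": [40, 48, 175], "angular": [0, 0, 36.6], "gripper": -0.6},
    {"linear": [40, 48, 200], "angular": [0, 0, 36.6], "gripper": -0.6},
    {"linear": [40, 48, 209], "angular": [0, 0, 36.6], "gripper": -0.6},
    {"linear": [40, 48, 209], "angular": [0, 0, 36.6], "gripper": -0.6},
    {"linear": [40, 48, 209], "angular": [0, 0, 36.6], "gripper": -0.6}
  ]
}}

```text
time_s: 16.0
position: [0.5492, 0.0695, 0.1516]
tool_rot: [[0.597, 0.802, 0.002], [0.802, -0.597, -0.0], [0.001, 0.002, -1.0]]
ft_force: [0.2, 0.2, -0.1]
grip_width: 0.0364
```

```bash
python3 - <<'E'
from h import *
s=st(); p=env.get_image("wrist"); ps=env.get_image("scene")
c=[.5443,.101,np.radians(98.3)]
f=cv2.resize(p["frame"],None,fx=1.5,fy=1.5,interpolation=cv2.INTER_CUBIC);drawcar(f,p,c,s)
cv2.imwrite("pics/w6.png",f)
f=cv2.resize(ps["frame"],None,fx=4,fy=4,interpolation=cv2.INTER_CUBIC); drawcar(f,ps,c,None,4); cv2.imwrite("pics/s2.png",f[480:1000,900:1500])
E
```

```text
t 16.0 pos [549.2  69.5 151.6] yaw 53.37 tilt [ 1.30e-01 -1.00e-02 -5.73e+01] F [ 0.2  0.2 -0.1] w 36.4
```

View pics/w6.png

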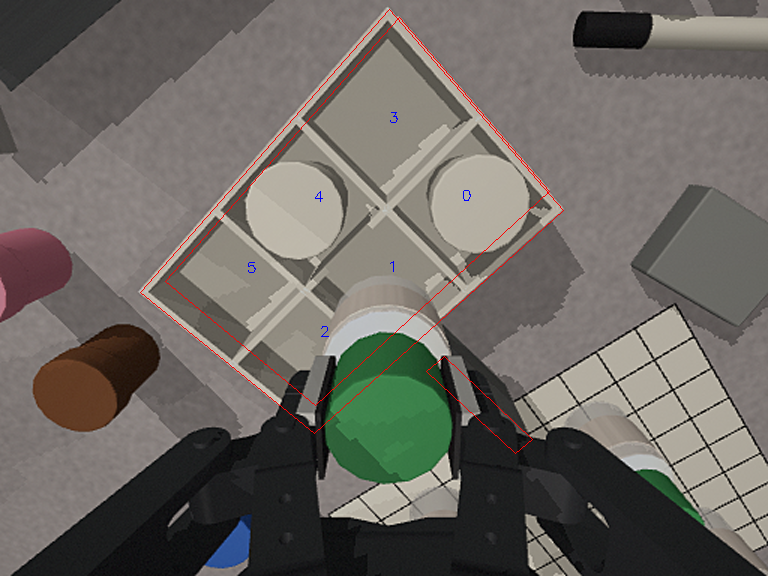

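View pics/s2.png

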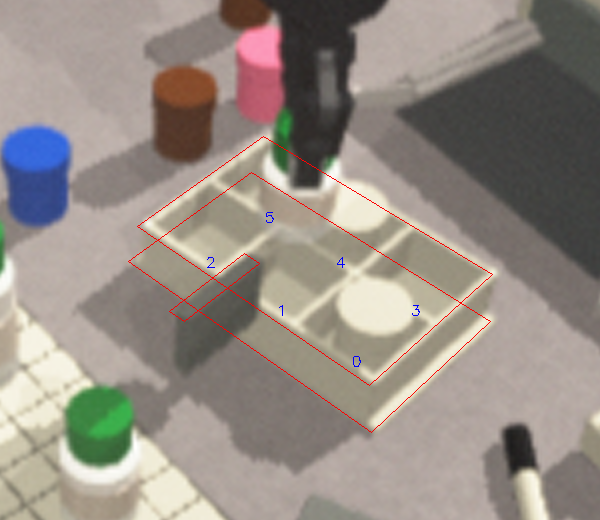

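Both overlays agree to about 1–2 mm, so I'll lower into cell 1.

Call:
{"fn": "servo_tool", "kwargs": {
  "commands": [
    {"linear": [0, 0, 15], "angular": [0, 0, 0], "gripper": -0.6},
    {"linear": [0, 0, 35], "angular": [0, 0, 0], "gripper": -0.6},
    {"linear": [0, 0, 55], "angular": [0, 0, 0], "gripper": -0.6},
    {"linear": [0, 0, 70], "angular": [0, 0, 0], "gripper": -0.6},
    {"linear": [0, 0, 80], "angular": [0, 0, 0], "gripper": -0.6},
    {"linear": [0, 0, 85], "angular": [0, 0, 0], "gripper": -0.6},
    {"linear": [0, 0, 88], "angular": [0, 0, 0], "gripper": -0.6},
    {"linear": [0, 0, 88.5], "angular": [0, 0, 0], "gripper": -0.6},
    {"linear": [0, 0, 88.5], "angular": [0, 0, 0], "gripper": -0.6}
  ]
}}

```text
time_s: 17.0
position: [0.5488, 0.0698, 0.0627]
tool_rot: [[0.596, 0.803, 0.002], [0.803, -0.596, -0.0], [0.001, 0.001, -1.0]]
ft_force: [-1.4, 0.6, 4.6]
grip_width: 0.0364
```

Call:
{"fn": "servo_tool", "kwargs": {
  "commands": [
    {"linear": [0, 0, 0], "angular": [0, 0, 0], "gripper": -0.05},
    {"linear": [0, 0, 0], "angular": [0, 0, 0], "gripper": 0.05},
    {"linear": [0, 0, 0], "angular": [0, 0, 0], "gripper": 0.13},
    {"linear": [0, 0, 0], "angular": [0, 0, 0], "gripper": 0.13},
    {"linear": [0, 0, -5], "angular": [0, 0, 0], "gripper": 0.13},
    {"linear": [0, 0, -20], "angular": [0, 0, 0], "gripper": 0.13},
    {"linear": [0, 0, -50], "angular": [0, 0, 0], "gripper": 0.13},
    {"linear": [0, 0, -90], "angular": [0, 0, 0], "gripper": 0.13},
    {"linear": [0, 0, -130], "angular": [0, 0, 0], "gripper": 0.5},
    {"linear": [0, 0, -160], "angular": [0, 0, 0], "gripper": 1},
    {"linear": [0, 0, -170], "angular": [0, 0, 0], "gripper": 1},
    {"linear": [0, 0, -170], "angular": [0, 0, 0], "gripper": 1},
    {"linear": [0, 0, -170], "angular": [0, 0, 0], "gripper": 1}
  ]
}}

```text
time_s: 18.3
position: [0.5479, 0.0698, 0.2304]
tool_rot: [[0.596, 0.803, -0.002], [0.803, -0.596, 0.0], [-0.001, -0.002, -1.0]]
ft_force: [-0.2, 0.5, -0.1]
grip_width: 0.0853
```

```bash
python3 - <<'E'
from h import *
s=st(); p=env.get_image("wrist")
c=[.5443,.101,np.radians(98.3)]
f=cv2.resize(p["frame"],None,fx=1.5,fy=1.5,interpolation=cv2.INTER_CUBIC);drawcar(f,p,c,s)
cv2.imwrite("pics/w7.png",f)
for b,t in blobs(green(p["frame"]),200): print(b,t,np.round(capfit(p,b,.085,s)*1000,1))
plan([.592,-.119,.20],90)
E
```

```text
t 18.3 pos [547.9  69.8 230.4] yaw 53.39 tilt [-1.40e-01  1.00e-02 -5.73e+01] F [-0.2  0.5 -0.1] w 85.3
[258.1033123  175.73028391] [ 240  155   38   42 1268] [548.6  71.8]
[404.48372781 280.72485207] [385 264  37  37 676] [ 608.3 -127.8]
lin [-125.2, 148.1, 29.9] ang [-0.18, 0.04, -36.61] dist 196 t 18.4
```

View pics/w7.png

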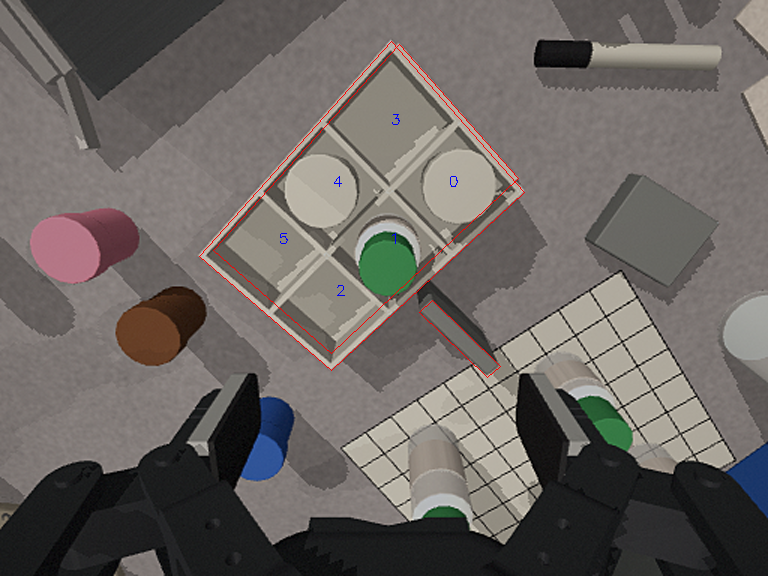

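Bottle 80 stands in cell 1. Next is the 95.

```bash
python3 - <<'E'
from h import *
plan([.5995,-.121,.19],0)
E
```

```text
lin [-122.3, 155.4, 39.9] ang [-0.1, 0.16, 53.39] dist 202 t 18.4
```

Call:
{"fn": "servo_tool", "kwargs": {
  "commands": [
    {"linear": [-10, 20, 0], "angular": [0, 0, 8], "gripper": 1},
    {"linear": [-30, 50, 0], "angular": [0, 0, 16], "gripper": 1},
    {"linear": [-55, 80, 0], "angular": [0, 0, 24], "gripper": 1},
    {"linear": [-80, 110, 5], "angular": [0, 0, 32], "gripper": 1},
    {"linear": [-105, 135, 15], "angular": [0, 0, 40], "gripper": 1},
    {"linear": [-118, 150, 30], "angular": [0, 0, 48], "gripper": 1},
    {"linear": [-122, 155, 40], "angular": [0, 0, 53.4], "gripper": 1},
    {"linear": [-122, 155, 40], "angular": [0, 0, 53.4], "gripper": 1},
    {"linear": [-122, 155, 40], "angular": [0, 0, 53.4], "gripper": 1}
  ]
}}

```text
time_s: 19.25
position: [0.5999, -0.1202, 0.191]
tool_rot: [[1.0, 0.002, -0.002], [0.003, -1.0, 0.001], [-0.002, -0.001, -1.0]]
ft_force: [-0.1, -0.1, 1.1]
grip_width: 0.0854
```

```bash
python3 - <<'E'
from h import *
s=st(); p=env.get_image("wrist")
for b,t in blobs(green(p["frame"]),200): print(b,t,np.round(capfit(p,b,.095,s)*1000,1))
E
```

```text
t 19.25 pos [ 599.9 -120.2  191. ] yaw 0.14 tilt [-1.00e-01  5.00e-02 -5.73e+01] F [-0.1 -0.1  1.1] w 85.4
[431.67624811 177.84984871] [ 397  152   68   55 2644] [ 614.8 -263.5]
[258.76195712 194.04837823] [ 236  169   46   51 1819] [ 600.5 -119.1]
[ 53.1490099  240.55693069] [  24  217   60   49 2020] [554.6  66.2]
[252.12211538 334.21634615] [ 231  318   41   32 1040] [ 448.9 -112.9]
```

Call:
{"fn": "servo_tool", "kwargs": {
  "commands": [
    {"linear": [0.5, -0.9, 20], "angular": [0, 0, 0], "gripper": 1},
    {"linear": [0.5, -0.9, 50], "angular": [0, 0, 0], "gripper": 1},
    {"linear": [0.5, -0.9, 80], "angular": [0, 0, 0], "gripper": 1},
    {"linear": [0.5, -0.9, 102], "angular": [0, 0, 0], "gripper": 1},
    {"linear": [0.5, -0.9, 114], "angular": [0, 0, 0], "gripper": 1},
    {"linear": [0.5, -0.9, 118], "angular": [0, 0, 0], "gripper": 1},
    {"linear": [0.5, -0.9, 118], "angular": [0, 0, 0], "gripper": 1},
    {"linear": [0.5, -0.9, 118], "angular": [0, 0, 0], "gripper": 0.3},
    {"linear": [0.5, -0.9, 118], "angular": [0, 0, 0], "gripper": 0},
    {"linear": [0.5, -0.9, 118], "angular": [0, 0, 0], "gripper": -0.3},
    {"linear": [0.5, -0.9, 118], "angular": [0, 0, 0], "gripper": -0.6},
    {"linear": [0.5, -0.9, 118], "angular": [0, 0, 0], "gripper": -0.6},
    {"linear": [0.5, -0.9, 118], "angular": [0, 0, 0], "gripper": -0.6},
    {"linear": [0.5, -0.9, 118], "angular": [0, 0, 0], "gripper": -0.6},
    {"linear": [0.5, -0.9, 118], "angular": [0, 0, 0], "gripper": -0.6}
  ],
  "force": 60
}}

```text
time_s: 20.8
position: [0.601, -0.1199, 0.0746]
tool_rot: [[1.0, -0.0, 0.001], [-0.0, -1.0, -0.001], [0.001, 0.001, -1.0]]
ft_force: [-1.1, 0.9, 5.8]
grip_width: 0.0364
```

```bash
python3 - <<'E'
from h import *
s=st(); p=env.get_image("wrist")
for b,t in blobs(green(p["frame"]),1000): print(b,t,np.round(capfit(p,b,.095,s)*1000,1))
plan([.5105,-.3902,.22],0)
E
```

```text
t 20.8 pos [ 601.  -119.9   74.6] yaw -0.01 tilt [ 8.00e-02 -3.00e-02 -5.73e+01] F [-1.1  0.9  5.8] w 36.4
[258.50492005 275.60270603] [ 217  225   84   99 6504] [ 600.5 -118.6]
lin [-90.2, 270.4, -145.3] ang [0.03, -0.07, -0.01] dist 320 t 20.9
```

Call:
{"fn": "servo_tool", "kwargs": {
  "commands": [
    {"linear": [0, 0, -15], "angular": [0, 0, 0], "gripper": -0.6},
    {"linear": [0, 0, -45], "angular": [0, 0, 0], "gripper": -0.6},
    {"linear": [0, 0, -80], "angular": [0, 0, 0], "gripper": -0.6},
    {"linear": [-5, 10, -115], "angular": [0, 0, 0], "gripper": -0.6},
    {"linear": [-15, 40, -140], "angular": [0, 0, 0], "gripper": -0.6},
    {"linear": [-27, 80, -145], "angular": [0, 0, 0], "gripper": -0.6},
    {"linear": [-40, 120, -145], "angular": [0, 0, 0], "gripper": -0.6},
    {"linear": [-53, 160, -145], "angular": [0, 0, 0], "gripper": -0.6},
    {"linear": [-67, 200, -145], "angular": [0, 0, 0], "gripper": -0.6},
    {"linear": [-80, 240, -145], "angular": [0, 0, 0], "gripper": -0.6},
    {"linear": [-88, 262, -145], "angular": [0, 0, 0], "gripper": -0.6},
    {"linear": [-90, 270, -145], "angular": [0, 0, 0], "gripper": -0.6},
    {"linear": [-90, 270, -145], "angular": [0, 0, 0], "gripper": -0.6},
    {"linear": [-90, 270, -145], "angular": [0, 0, 0], "gripper": -0.6}
  ]
}}

```text
time_s: 22.25
position: [0.511, -0.3885, 0.2188]
tool_rot: [[1.0, 0.001, -0.0], [0.001, -1.0, 0.001], [-0.0, -0.001, -1.0]]
ft_force: [-0.9, 1.5, -0.6]
grip_width: 0.0368
```

```bash
python3 - <<'E'
from h import *
s=st(); plan([.5105,-.3902,.1496],0)
E
```

```text
t 22.25 pos [ 511.  -388.5  218.8] yaw 0.05 tilt [-1.00e-02  3.00e-02 -5.73e+01] F [-0.9  1.5 -0.6] w 36.8
lin [-0.5, 1.7, 69.2] ang [-0.03, 0.01, 0.05] dist 69 t 22.2
```

Call:
{"fn": "servo_tool", "kwargs": {
  "commands": [
    {"linear": [0, 1, 20], "angular": [0, 0, 0], "gripper": -0.6},
    {"linear": [0, 1, 40], "angular": [0, 0, 0], "gripper": -0.6},
    {"linear": [0, 1, 52], "angular": [0, 0, 0], "gripper": -0.6},
    {"linear": [0, 1, 56], "angular": [0, 0, 0], "gripper": -0.6},
    {"linear": [0, 1, 58], "angular": [0, 0, 0], "gripper": -0.6},
    {"linear": [0, 1, 60], "angular": [0, 0, 0], "gripper": -0.6},
    {"linear": [0, 1, 62], "angular": [0, 0, 0], "gripper": -0.6},
    {"linear": [0, 1, 64], "angular": [0, 0, 0], "gripper": -0.6},
    {"linear": [0, 1, 66], "angular": [0, 0, 0], "gripper": -0.6},
    {"linear": [0, 1, 68], "angular": [0, 0, 0], "gripper": -0.6},
    {"linear": [0, 1, 70], "angular": [0, 0, 0], "gripper": -0.6},
    {"linear": [0, 1, 71.5], "angular": [0, 0, 0], "gripper": -0.6},
    {"linear": [0, 1, 72], "angular": [0, 0, 0], "gripper": -0.6},
    {"linear": [0, 1, 72], "angular": [0, 0, 0], "gripper": -0.6}
  ]
}}

```text
time_s: 23.65
position: [0.5112, -0.3909, 0.1495]
tool_rot: [[1.0, -0.0, 0.003], [-0.0, -1.0, -0.002], [0.003, 0.002, -1.0]]
ft_force: [-2.6, 3.9, 16.3]
grip_width: 0.0363
```

```bash
python3 -c "from h import *
st()
p=env.get_image('scene'); cv2.imwrite('pics/s3.png',cv2.resize(p['frame'][160:340,60:300],None,fx=3,fy=3,interpolation=cv2.INTER_CUBIC))"
```

```text
t 23.65 pos [ 511.2 -390.9  149.5] yaw -0.01 tilt [  0.17  -0.13 -57.3 ] F [-2.6  3.9 16.3] w 36.3
```

View pics/s3.png

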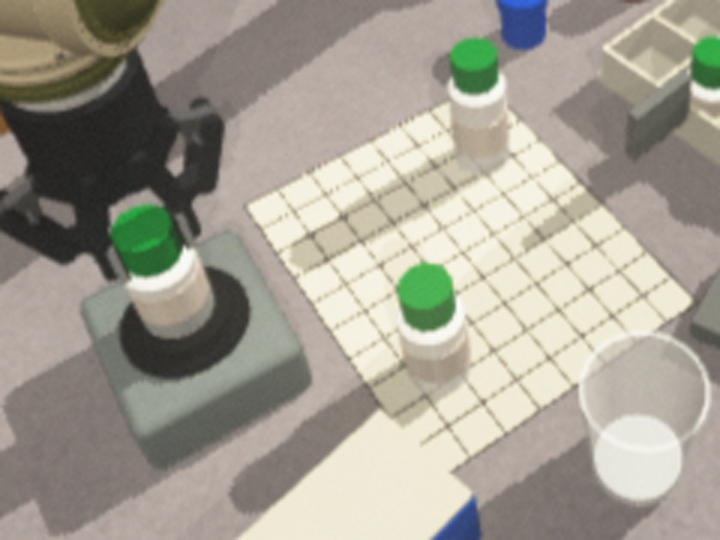

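The 95 is pressed upright and the pad has bottomed at the expected height with 17 N. I'll add a little and hold.

Call:
{"fn": "servo_tool", "kwargs": {
  "commands": [
    {"linear": [0, 0, 0.6], "angular": [0, 0, 0], "gripper": -0.6},
    {"linear": [0, 0, 0.6], "angular": [0, 0, 0], "gripper": -0.6},
    {"linear": [0, 0, 0.6], "angular": [0, 0, 0], "gripper": -0.6},
    {"linear": [0, 0, 0.6], "angular": [0, 0, 0], "gripper": -0.6},
    {"linear": [0, 0, 0.6], "angular": [0, 0, 0], "gripper": -0.6},
    {"linear": [0, 0, 0.6], "angular": [0, 0, 0], "gripper": -0.6},
    {"linear": [0, 0, 0.6], "angular": [0, 0, 0], "gripper": -0.6},
    {"linear": [0, 0, 0.6], "angular": [0, 0, 0], "gripper": -0.6},
    {"linear": [0, 0, 0.6], "angular": [0, 0, 0], "gripper": -0.6},
    {"linear": [0, 0, 0.6], "angular": [0, 0, 0], "gripper": -0.6},
    {"linear": [0, 0, 0.6], "angular": [0, 0, 0], "gripper": -0.6},
    {"linear": [0, 0, 0.6], "angular": [0, 0, 0], "gripper": -0.6},
    {"linear": [0, 0, 0.6], "angular": [0, 0, 0], "gripper": -0.6},
    {"linear": [0, 0, 0.6], "angular": [0, 0, 0], "gripper": -0.6},
    {"linear": [0, 0, 0.6], "angular": [0, 0, 0], "gripper": -0.6},
    {"linear": [0, 0, 0.6], "angular": [0, 0, 0], "gripper": -0.6},
    {"linear": [0, 0, 0.6], "angular": [0, 0, 0], "gripper": -0.6},
    {"linear": [0, 0, 0.6], "angular": [0, 0, 0], "gripper": -0.6},
    {"linear": [0, 0, 0.6], "angular": [0, 0, 0], "gripper": -0.6},
    {"linear": [0, 0, 0.6], "angular": [0, 0, 0], "gripper": -0.6}
  ]
}}

```text
time_s: 25.7
position: [0.5112, -0.3909, 0.1494]
tool_rot: [[1.0, -0.0, 0.003], [-0.0, -1.0, -0.003], [0.003, 0.003, -1.0]]
ft_force: [-2.0, 3.9, 20.6]
grip_width: 0.0366
```

Call:
{"fn": "servo_tool", "kwargs": {
  "commands": [
    {"linear": [0, 0, 0], "angular": [0, 0, 0], "gripper": -0.6},
    {"linear": [0, 0, 0], "angular": [0, 0, 0], "gripper": -0.6},
    {"linear": [0, 0, 0], "angular": [0, 0, 0], "gripper": -0.6},
    {"linear": [0, 0, -5], "angular": [0, 0, 0], "gripper": -0.6},
    {"linear": [0, 0, -10], "angular": [0, 0, 0], "gripper": -0.6},
    {"linear": [0, 0, -15], "angular": [0, 0, 0], "gripper": -0.6},
    {"linear": [0, 0, -30], "angular": [0, 0, 0], "gripper": -0.6},
    {"linear": [0, 0, -55], "angular": [0, 0, 0], "gripper": -0.6},
    {"linear": [0, 0, -85], "angular": [0, 0, 0], "gripper": -0.6},
    {"linear": [0, 0, -110], "angular": [0, 0, 0], "gripper": -0.6},
    {"linear": [0, 0, -120], "angular": [0, 0, 0], "gripper": -0.6},
    {"linear": [0, 0, -120], "angular": [0, 0, 0], "gripper": -0.6}
  ]
}}

```text
time_s: 26.9
position: [0.5106, -0.391, 0.2668]
tool_rot: [[1.0, -0.0, 0.001], [-0.0, -1.0, -0.001], [0.001, 0.001, -1.0]]
ft_force: [-0.3, 0.2, -1.3]
grip_width: 0.0363
```

```bash
python3 - <<'E'
from h import *
s=st()
c=[.5443,.101,np.radians(98.3)]
for n in ("top","scene"):
    p=env.get_image(n); f=cv2.resize(p["frame"],None,fx=4,fy=4,interpolation=cv2.INTER_CUBIC); drawcar(f,p,c,None,4)
    cv2.imwrite(f"pics/c3{n}.png",f[480:960,700:1160] if n=="top" else f[480:1000,900:1500])
plan([.51,.0,.34],53.3)
E
```

```text
t 26.9 pos [ 510.6 -391.   266.8] yaw -0.02 tilt [ 5.00e-02 -8.00e-02 -5.73e+01] F [-0.3  0.2 -1.3] w 36.3
lin [-0.5, -390.7, -74.8] ang [-0.15, 0.05, -53.32] dist 398 t 27.0
```

View pics/c3top.png

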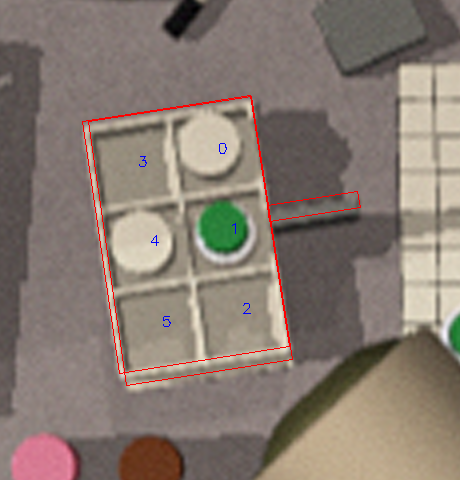

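View pics/c3scene.png

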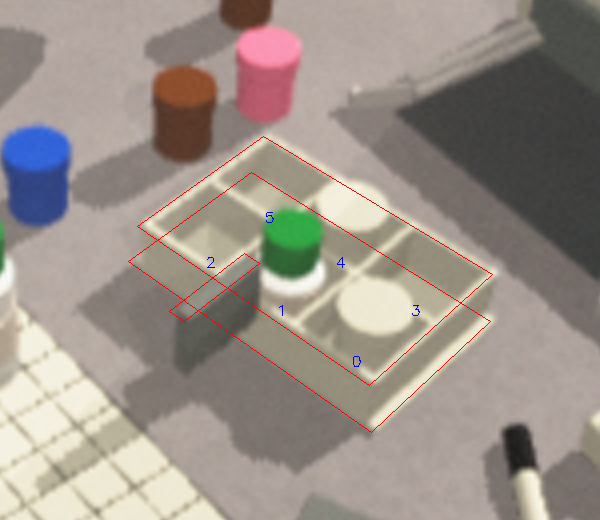

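Both fixed cameras show the carrier unmoved. I'll take the 95 to cell 2.

```bash
python3 - <<'E'
from h import *
plan([.4849,.060,.20],53.3)
E
```

```text
lin [-25.4, -450.4, 65.4] ang [-0.15, 0.05, -53.32] dist 456 t 27.0
```

Call:
{"fn": "servo_tool", "kwargs": {
  "commands": [
    {"linear": [0, -20, 0], "angular": [0, 0, -6], "gripper": -0.6},
    {"linear": [-2, -55, 0], "angular": [0, 0, -12], "gripper": -0.6},
    {"linear": [-4, -95, 0], "angular": [0, 0, -18], "gripper": -0.6},
    {"linear": [-6, -135, 0], "angular": [0, 0, -24], "gripper": -0.6},
    {"linear": [-8, -175, 0], "angular": [0, 0, -30], "gripper": -0.6},
    {"linear": [-11, -215, 0], "angular": [0, 0, -36], "gripper": -0.6},
    {"linear": [-14, -255, 0], "angular": [0, 0, -42], "gripper": -0.6},
    {"linear": [-17, -295, 0], "angular": [0, 0, -48], "gripper": -0.6},
    {"linear": [-20, -335, 10], "angular": [0, 0, -53.3], "gripper": -0.6},
    {"linear": [-23, -375, 20], "angular": [0, 0, -53.3], "gripper": -0.6},
    {"linear": [-25, -410, 35], "angular": [0, 0, -53.3], "gripper": -0.6},
    {"linear": [-25.5, -435, 50], "angular": [0, 0, -53.3], "gripper": -0.6},
    {"linear": [-25.5, -448, 62], "angular": [0, 0, -53.3], "gripper": -0.6},
    {"linear": [-25.5, -451, 67], "angular": [0, 0, -53.3], "gripper": -0.6},
    {"linear": [-25.5, -451, 67], "angular": [0, 0, -53.3], "gripper": -0.6},
    {"linear": [-25.5, -451, 67], "angular": [0, 0, -53.3], "gripper": -0.6}
  ]
}}

```text
time_s: 28.6
position: [0.4853, 0.0596, 0.1992]
tool_rot: [[0.598, 0.801, -0.0], [0.801, -0.598, -0.0], [-0.0, -0.0, -1.0]]
ft_force: [-0.8, -0.5, -1.2]
grip_width: 0.0361
```

```bash
python3 - <<'E'
from h import *
s=st(); p=env.get_image("wrist")
c=[.5443,.101,np.radians(98.3)]
f=cv2.resize(p["frame"],None,fx=1.5,fy=1.5,interpolation=cv2.INTER_CUBIC);drawcar(f,p,c,s)
cv2.imwrite("pics/w8.png",f)
plan([.4849,.060,.0798],53.3)
E
```

```text
t 28.6 pos [485.3  59.6 199.2] yaw 53.25 tilt [-1.00e-02 -1.00e-02 -5.73e+01] F [-0.8 -0.5 -1.2] w 36.1
lin [0.1, -0.8, 119.7] ang [0.03, -0.0, -0.07] dist 120 t 28.6
```

View pics/w8.png

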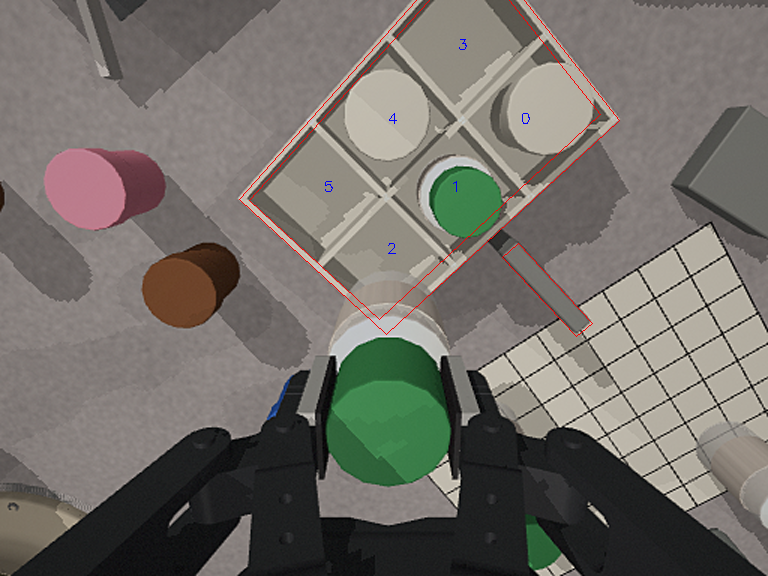

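The overlay fits the carrier within about 2 mm, so I'll lower into cell 2.

Call:
{"fn": "servo_tool", "kwargs": {
  "commands": [
    {"linear": [0, 0, 15], "angular": [0, 0, 0], "gripper": -0.6},
    {"linear": [0, 0, 40], "angular": [0, 0, 0], "gripper": -0.6},
    {"linear": [0, 0, 65], "angular": [0, 0, 0], "gripper": -0.6},
    {"linear": [0, 0, 88], "angular": [0, 0, 0], "gripper": -0.6},
    {"linear": [0, 0, 105], "angular": [0, 0, 0], "gripper": -0.6},
    {"linear": [0, 0, 114], "angular": [0, 0, 0], "gripper": -0.6},
    {"linear": [0, 0, 118], "angular": [0, 0, 0], "gripper": -0.6},
    {"linear": [0, 0, 119], "angular": [0, 0, 0], "gripper": -0.6},
    {"linear": [0, 0, 119], "angular": [0, 0, 0], "gripper": -0.6}
  ]
}}

```text
time_s: 29.55
position: [0.4856, 0.0602, 0.0808]
tool_rot: [[0.598, 0.802, 0.001], [0.802, -0.598, -0.0], [0.001, 0.001, -1.0]]
ft_force: [-0.7, -0.4, -0.0]
grip_width: 0.0368
```

Call:
{"fn": "servo_tool", "kwargs": {
  "commands": [
    {"linear": [0, 0, 0], "angular": [0, 0, 0], "gripper": -0.05},
    {"linear": [0, 0, 0], "angular": [0, 0, 0], "gripper": 0.05},
    {"linear": [0, 0, 0], "angular": [0, 0, 0], "gripper": 0.13},
    {"linear": [0, 0, 0], "angular": [0, 0, 0], "gripper": 0.13},
    {"linear": [0, 0, -5], "angular": [0, 0, 0], "gripper": 0.13},
    {"linear": [0, 0, -20], "angular": [0, 0, 0], "gripper": 0.13},
    {"linear": [0, 0, -50], "angular": [0, 0, 0], "gripper": 0.13},
    {"linear": [0, 0, -90], "angular": [0, 0, 0], "gripper": 0.5},
    {"linear": [0, 0, -120], "angular": [0, 0, 0], "gripper": 1},
    {"linear": [0, 0, -130], "angular": [0, 0, 0], "gripper": 1},
    {"linear": [0, 0, -130], "angular": [0, 0, 0], "gripper": 1},
    {"linear": [0, 0, -130], "angular": [0, 0, 0], "gripper": 1}
  ]
}}

```text
time_s: 30.75
position: [0.4846, 0.0604, 0.2091]
tool_rot: [[0.598, 0.802, -0.002], [0.802, -0.598, 0.0], [-0.001, -0.002, -1.0]]
ft_force: [0.2, -0.4, -0.5]
grip_width: 0.0855
```

```bash
python3 - <<'E'
from h import *
s=st(); p=env.get_image("wrist")
c=[.5443,.101,np.radians(98.3)]
f=cv2.resize(p["frame"],None,fx=1.5,fy=1.5,interpolation=cv2.INTER_CUBIC);drawcar(f,p,c,s)
cv2.imwrite("pics/w9.png",f)
print(np.round(capfit(p,capc(p,.614,-.254,.11,s),.11,s),4))
for b,t in blobs(green(p["frame"]),200): print(b,t,np.round(capfit(p,b,.1,s)*1000,1))
plan([.617,-.2565,.215],0)
E
```

```text
t 30.75 pos [484.6  60.4 209.1] yaw 53.29 tilt [-1.10e-01  1.00e-02 -5.73e+01] F [ 0.2 -0.4 -0.5] w 85.5
[ 0.614 -0.254]
[309.48928353 132.60502143] [ 287  111   46   45 1633] [547.9  75.1]
[260.94114078 189.81978155] [ 240  166   43   48 1648] [485.7  58.4]
[341.67045455 335.82045455] [328 318  34  45 880] [ 456.6 -126.4]
lin [-174.8, 295.6, -6.7] ang [-0.09, 0.14, 53.28] dist 344 t 30.8
```

View pics/w9.png

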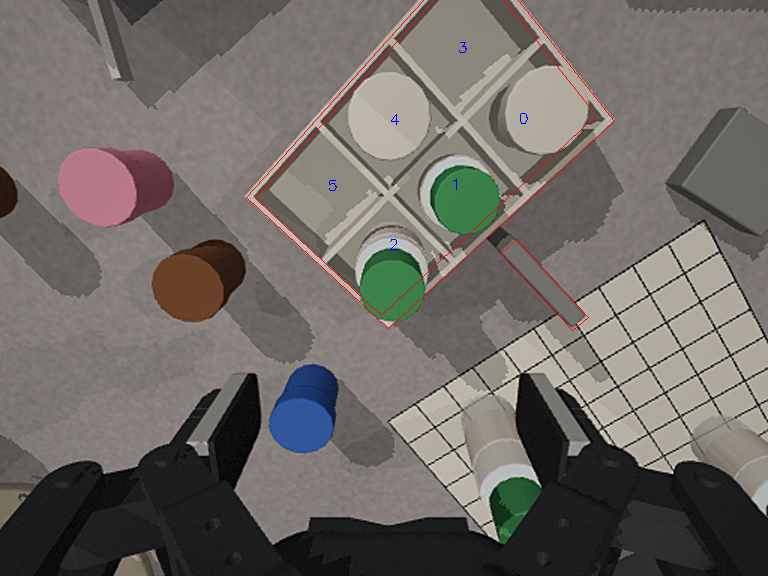

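```bash
python3 - <<'E'
from h import *
pt=env.get_image("top"); ps=env.get_image("scene")
X,r=tri([ray(pt,(351.7,138.3)),ray(ps,(190,303))]); print(X,r)
cv2.imwrite("pics/s4.png",cv2.resize(ps["frame"][200:384,100:320],None,fx=3,fy=3,interpolation=cv2.INTER_CUBIC))
E
```

```text
[ 0.66332183 -0.30964124  0.04708145] [np.float64(0.004180967915169851), np.float64(0.004180967915169769)]
```

View pics/s4.png

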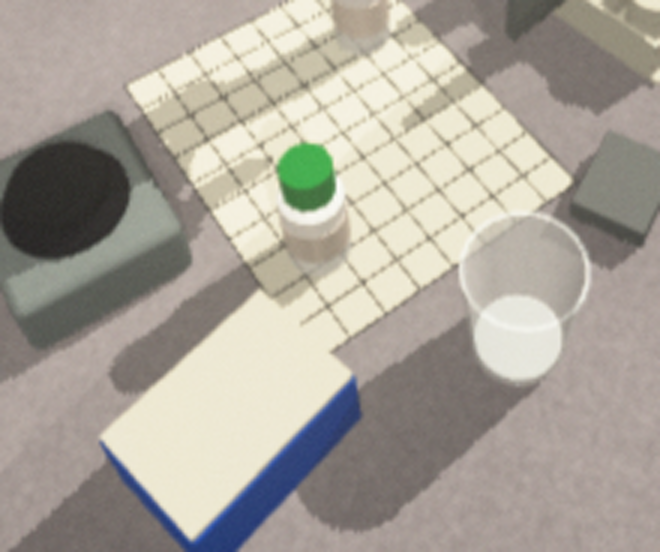

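The box is about 47 mm tall at x ≥ 0.655, and the fingertips at about 77 mm stay above it. I'll move over the 110.

Call:
{"fn": "servo_tool", "kwargs": {
  "commands": [
    {"linear": [-15, 20, -5], "angular": [0, 0, 7], "gripper": 1},
    {"linear": [-35, 50, -7], "angular": [0, 0, 14], "gripper": 1},
    {"linear": [-55, 85, -7], "angular": [0, 0, 21], "gripper": 1},
    {"linear": [-75, 120, -7], "angular": [0, 0, 28], "gripper": 1},
    {"linear": [-95, 155, -7], "angular": [0, 0, 35], "gripper": 1},
    {"linear": [-115, 190, -5], "angular": [0, 0, 42], "gripper": 1},
    {"linear": [-135, 225, -3], "angular": [0, 0, 48], "gripper": 1},
    {"linear": [-155, 258, 0], "angular": [0, 0, 53.3], "gripper": 1},
    {"linear": [-168, 283, 0], "angular": [0, 0, 53.3], "gripper": 1},
    {"linear": [-174, 294, 0], "angular": [0, 0, 53.3], "gripper": 1},
    {"linear": [-174, 294, 0], "angular": [0, 0, 53.3], "gripper": 1},
    {"linear": [-174, 294, 0], "angular": [0, 0, 53.3], "gripper": 1}
  ]
}}

```text
time_s: 32.1
position: [0.6166, -0.2544, 0.2092]
tool_rot: [[1.0, -0.0, -0.001], [-0.0, -1.0, 0.001], [-0.001, -0.001, -1.0]]
ft_force: [0.2, -0.3, 0.2]
grip_width: 0.0851
```

```bash
python3 - <<'E'
from h import *
s=st(); p=env.get_image("wrist")
for b,t in blobs(green(p["frame"]),200): print(b,t,np.round(capfit(p,b,.11,s)*1000,1))
E
```

```text
t 32.1 pos [ 616.6 -254.4  209.2] yaw -0.01 tilt [ -0.09   0.07 -57.3 ] F [ 0.2 -0.3  0.2] w 85.1
[258.73063973 191.22895623] [ 237  166   45   51 1782] [ 618.7 -253.2]
```

Call:
{"fn": "servo_tool", "kwargs": {
  "commands": [
    {"linear": [1.5, -0.8, 20], "angular": [0, 0, 0], "gripper": 1},
    {"linear": [1.5, -0.8, 50], "angular": [0, 0, 0], "gripper": 1},
    {"linear": [1.5, -0.8, 80], "angular": [0, 0, 0], "gripper": 1},
    {"linear": [1.5, -0.8, 104], "angular": [0, 0, 0], "gripper": 1},
    {"linear": [1.5, -0.8, 117], "angular": [0, 0, 0], "gripper": 1},
    {"linear": [1.5, -0.8, 121], "angular": [0, 0, 0], "gripper": 1},
    {"linear": [1.5, -0.8, 121], "angular": [0, 0, 0], "gripper": 1},
    {"linear": [1.5, -0.8, 121], "angular": [0, 0, 0], "gripper": 0.3},
    {"linear": [1.5, -0.8, 121], "angular": [0, 0, 0], "gripper": 0},
    {"linear": [1.5, -0.8, 121], "angular": [0, 0, 0], "gripper": -0.3},
    {"linear": [1.5, -0.8, 121], "angular": [0, 0, 0], "gripper": -0.6},
    {"linear": [1.5, -0.8, 121], "angular": [0, 0, 0], "gripper": -0.6},
    {"linear": [1.5, -0.8, 121], "angular": [0, 0, 0], "gripper": -0.6},
    {"linear": [1.5, -0.8, 121], "angular": [0, 0, 0], "gripper": -0.6},
    {"linear": [1.5, -0.8, 121], "angular": [0, 0, 0], "gripper": -0.6}
  ],
  "force": 60
}}

```text
time_s: 33.65
position: [0.6187, -0.2544, 0.0901]
tool_rot: [[1.0, -0.0, 0.002], [-0.0, -1.0, -0.001], [0.002, 0.001, -1.0]]
ft_force: [0.3, 0.3, 5.7]
grip_width: 0.037
```

```bash
python3 - <<'E'
from h import *
s=st(); p=env.get_image("wrist")
for b,t in blobs(green(p["frame"]),1000): print(b,t,np.round(capfit(p,b,.11,s)*1000,1))
plan([.5105,-.3902,.23],0)
E
```

```text
t 33.65 pos [ 618.7 -254.4   90.1] yaw -0.02 tilt [  0.09  -0.06 -57.3 ] F [0.3 0.3 5.7] w 37.0
[258.46509113 274.16913809] [ 218  224   82   99 6474] [ 618.7 -253.2]
lin [-108.0, 136.0, -139.9] ang [0.06, -0.09, -0.02] dist 223 t 33.7
```

Call:
{"fn": "servo_tool", "kwargs": {
  "commands": [
    {"linear": [0, 0, -15], "angular": [0, 0, 0], "gripper": -0.6},
    {"linear": [0, 0, -45], "angular": [0, 0, 0], "gripper": -0.6},
    {"linear": [0, 0, -80], "angular": [0, 0, 0], "gripper": -0.6},
    {"linear": [0, 0, -115], "angular": [0, 0, 0], "gripper": -0.6},
    {"linear": [-10, 12, -135], "angular": [0, 0, 0], "gripper": -0.6},
    {"linear": [-35, 40, -140], "angular": [0, 0, 0], "gripper": -0.6},
    {"linear": [-60, 75, -140], "angular": [0, 0, 0], "gripper": -0.6},
    {"linear": [-85, 107, -140], "angular": [0, 0, 0], "gripper": -0.6},
    {"linear": [-102, 128, -140], "angular": [0, 0, 0], "gripper": -0.6},
    {"linear": [-108, 136, -140], "angular": [0, 0, 0], "gripper": -0.6},
    {"linear": [-108, 136, -140], "angular": [0, 0, 0], "gripper": -0.6},
    {"linear": [-108, 136, -140], "angular": [0, 0, 0], "gripper": -0.6}
  ]
}}

```text
time_s: 34.9
position: [0.5109, -0.3892, 0.2291]
tool_rot: [[1.0, 0.001, 0.0], [0.001, -1.0, 0.001], [0.0, -0.001, -1.0]]
ft_force: [-0.3, -0.5, -0.6]
grip_width: 0.0366
```

```bash
python3 - <<'E'
from h import *
s=st(); plan([.5105,-.3902,.1651],0)
E
```

```text
t 34.9 pos [ 510.9 -389.2  229.1] yaw 0.03 tilt [ 0.00e+00  3.00e-02 -5.73e+01] F [-0.3 -0.5 -0.6] w 36.6
lin [-0.4, 1.0, 64.0] ang [-0.03, -0.0, 0.03] dist 64 t 34.9
```

Call:
{"fn": "servo_tool", "kwargs": {
  "commands": [
    {"linear": [0, 0.3, 20], "angular": [0, 0, 0], "gripper": -0.6},
    {"linear": [0, 0.3, 38], "angular": [0, 0, 0], "gripper": -0.6},
    {"linear": [0, 0.3, 47], "angular": [0, 0, 0], "gripper": -0.6},
    {"linear": [0, 0.3, 51], "angular": [0, 0, 0], "gripper": -0.6},
    {"linear": [0, 0.3, 53], "angular": [0, 0, 0], "gripper": -0.6},
    {"linear": [0, 0.3, 55], "angular": [0, 0, 0], "gripper": -0.6},
    {"linear": [0, 0.3, 57], "angular": [0, 0, 0], "gripper": -0.6},
    {"linear": [0, 0.3, 59], "angular": [0, 0, 0], "gripper": -0.6},
    {"linear": [0, 0.3, 61], "angular": [0, 0, 0], "gripper": -0.6},
    {"linear": [0, 0.3, 63], "angular": [0, 0, 0], "gripper": -0.6},
    {"linear": [0, 0.3, 65], "angular": [0, 0, 0], "gripper": -0.6},
    {"linear": [0, 0.3, 66.5], "angular": [0, 0, 0], "gripper": -0.6},
    {"linear": [0, 0.3, 67.3], "angular": [0, 0, 0], "gripper": -0.6},
    {"linear": [0, 0.3, 67.3], "angular": [0, 0, 0], "gripper": -0.6}
  ]
}}

```text
time_s: 36.3
position: [0.5109, -0.3905, 0.165]
tool_rot: [[1.0, -0.0, 0.003], [-0.0, -1.0, -0.003], [0.003, 0.003, -1.0]]
ft_force: [-1.2, 4.5, 18.4]
grip_width: 0.0365
```

```bash
python3 -c "from h import *
st()
p=env.get_image('scene'); cv2.imwrite('pics/s5.png',cv2.resize(p['frame'][160:340,60:300],None,fx=3,fy=3,interpolation=cv2.INTER_CUBIC))"
```

```text
t 36.3 pos [ 510.9 -390.5  165. ] yaw -0.0 tilt [  0.19  -0.15 -57.3 ] F [-1.2  4.5 18.4] w 36.5
```

View pics/s5.png

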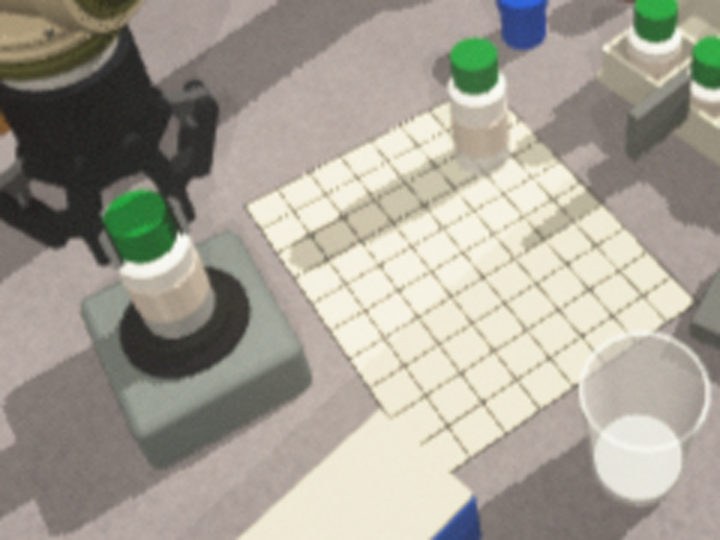

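The 110 stands upright on the pad, which is at its stop with 19 N. I'll hold it.

Call:
{"fn": "servo_tool", "kwargs": {
  "commands": [
    {"linear": [0, 0, 0.3], "angular": [0, 0, 0], "gripper": -0.6},
    {"linear": [0, 0, 0.3], "angular": [0, 0, 0], "gripper": -0.6},
    {"linear": [0, 0, 0.3], "angular": [0, 0, 0], "gripper": -0.6},
    {"linear": [0, 0, 0.3], "angular": [0, 0, 0], "gripper": -0.6},
    {"linear": [0, 0, 0.3], "angular": [0, 0, 0], "gripper": -0.6},
    {"linear": [0, 0, 0.3], "angular": [0, 0, 0], "gripper": -0.6},
    {"linear": [0, 0, 0.3], "angular": [0, 0, 0], "gripper": -0.6},
    {"linear": [0, 0, 0.3], "angular": [0, 0, 0], "gripper": -0.6},
    {"linear": [0, 0, 0.3], "angular": [0, 0, 0], "gripper": -0.6},
    {"linear": [0, 0, 0.3], "angular": [0, 0, 0], "gripper": -0.6},
    {"linear": [0, 0, 0.3], "angular": [0, 0, 0], "gripper": -0.6},
    {"linear": [0, 0, 0.3], "angular": [0, 0, 0], "gripper": -0.6},
    {"linear": [0, 0, 0.3], "angular": [0, 0, 0], "gripper": -0.6},
    {"linear": [0, 0, 0.3], "angular": [0, 0, 0], "gripper": -0.6},
    {"linear": [0, 0, 0.3], "angular": [0, 0, 0], "gripper": -0.6},
    {"linear": [0, 0, 0.3], "angular": [0, 0, 0], "gripper": -0.6},
    {"linear": [0, 0, 0.3], "angular": [0, 0, 0], "gripper": -0.6},
    {"linear": [0, 0, 0.3], "angular": [0, 0, 0], "gripper": -0.6},
    {"linear": [0, 0, 0.3], "angular": [0, 0, 0], "gripper": -0.6},
    {"linear": [0, 0, 0.3], "angular": [0, 0, 0], "gripper": -0.6}
  ]
}}

```text
time_s: 38.35
position: [0.511, -0.3905, 0.165]
tool_rot: [[1.0, -0.0, 0.004], [-0.0, -1.0, -0.003], [0.004, 0.003, -1.0]]
ft_force: [-1.3, 4.5, 20.7]
grip_width: 0.0365
```

Call:
{"fn": "servo_tool", "kwargs": {
  "commands": [
    {"linear": [0, 0, 0], "angular": [0, 0, 0], "gripper": -0.6},
    {"linear": [0, 0, 0], "angular": [0, 0, 0], "gripper": -0.6},
    {"linear": [0, 0, 0], "angular": [0, 0, 0], "gripper": -0.6},
    {"linear": [0, 0, -5], "angular": [0, 0, 0], "gripper": -0.6},
    {"linear": [0, 0, -10], "angular": [0, 0, 0], "gripper": -0.6},
    {"linear": [0, 0, -15], "angular": [0, 0, 0], "gripper": -0.6},
    {"linear": [0, 0, -30], "angular": [0, 0, 0], "gripper": -0.6},
    {"linear": [0, 0, -55], "angular": [0, 0, 0], "gripper": -0.6},
    {"linear": [0, 0, -85], "angular": [0, 0, 0], "gripper": -0.6},
    {"linear": [0, 0, -110], "angular": [0, 0, 0], "gripper": -0.6},
    {"linear": [0, 0, -120], "angular": [0, 0, 0], "gripper": -0.6},
    {"linear": [0, 0, -120], "angular": [0, 0, 0], "gripper": -0.6}
  ]
}}

```text
time_s: 39.55
position: [0.5104, -0.3907, 0.2821]
tool_rot: [[1.0, -0.0, 0.001], [-0.0, -1.0, -0.001], [0.001, 0.001, -1.0]]
ft_force: [-0.0, 0.8, 0.2]
grip_width: 0.0365
```

```bash
python3 - <<'E'
from h import *
s=st()
c=[.5443,.101,np.radians(98.3)]
for n in ("top","scene"):
    p=env.get_image(n); f=cv2.resize(p["frame"],None,fx=4,fy=4,interpolation=cv2.INTER_CUBIC); drawcar(f,p,c,None,4)
    cv2.imwrite(f"pics/c4{n}.png",f[480:960,700:1160] if n=="top" else f[480:1000,900:1500])
plan([.6037,.142,.28],53.3)
E
```

```text
t 39.55 pos [ 510.4 -390.7  282.1] yaw -0.02 tilt [ 5.00e-02 -7.00e-02 -5.73e+01] F [-0.   0.8  0.2] w 36.5
lin [93.5, -532.2, 0.7] ang [-0.15, 0.05, -53.32] dist 540 t 39.6
```

View pics/c4top.png

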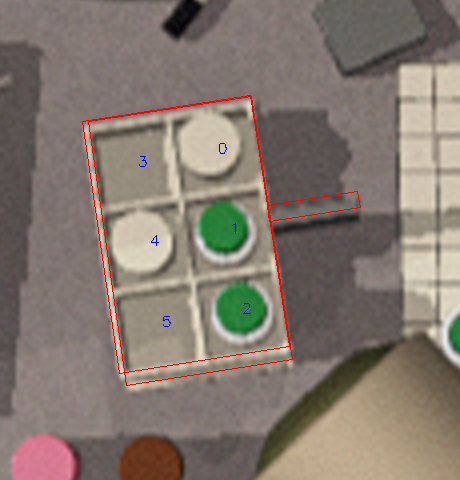

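View pics/c4scene.png

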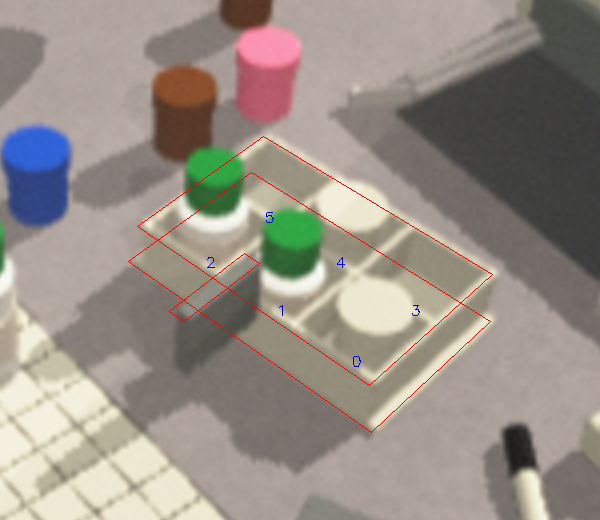

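The carrier is still unmoved. I'll take the 110 to cell 3.

Call:
{"fn": "servo_tool", "kwargs": {
  "commands": [
    {"linear": [2, -20, 0], "angular": [0, 0, -5], "gripper": -0.6},
    {"linear": [8, -55, 0], "angular": [0, 0, -10], "gripper": -0.6},
    {"linear": [15, -95, 0], "angular": [0, 0, -15], "gripper": -0.6},
    {"linear": [22, -135, 0], "angular": [0, 0, -20], "gripper": -0.6},
    {"linear": [30, -175, 0], "angular": [0, 0, -25], "gripper": -0.6},
    {"linear": [37, -215, 0], "angular": [0, 0, -30], "gripper": -0.6},
    {"linear": [45, -255, 0], "angular": [0, 0, -35], "gripper": -0.6},
    {"linear": [52, -295, 0], "angular": [0, 0, -40], "gripper": -0.6},
    {"linear": [59, -335, 0], "angular": [0, 0, -45], "gripper": -0.6},
    {"linear": [66, -375, 0], "angular": [0, 0, -50], "gripper": -0.6},
    {"linear": [73, -415, 0], "angular": [0, 0, -53.3], "gripper": -0.6},
    {"linear": [80, -455, 10], "angular": [0, 0, -53.3], "gripper": -0.6},
    {"linear": [87, -490, 25], "angular": [0, 0, -53.3], "gripper": -0.6},
    {"linear": [92, -518, 40], "angular": [0, 0, -53.3], "gripper": -0.6},
    {"linear": [93.5, -530, 55], "angular": [0, 0, -53.3], "gripper": -0.6},
    {"linear": [93.5, -532.5, 62], "angular": [0, 0, -53.3], "gripper": -0.6},
    {"linear": [93.5, -532.5, 62], "angular": [0, 0, -53.3], "gripper": -0.6},
    {"linear": [93.5, -532.5, 62], "angular": [0, 0, -53.3], "gripper": -0.6}
  ]
}}

```text
time_s: 41.45
position: [0.604, 0.1412, 0.2197]
tool_rot: [[0.599, 0.801, -0.0], [0.801, -0.599, -0.0], [-0.0, 0.0, -1.0]]
ft_force: [-0.1, -0.3, -0.7]
grip_width: 0.0366
```

```bash
python3 - <<'E'
from h import *
s=st(); p=env.get_image("wrist")
c=[.5443,.101,np.radians(98.3)]
f=cv2.resize(p["frame"],None,fx=1.5,fy=1.5,interpolation=cv2.INTER_CUBIC);drawcar(f,p,c,s)
cv2.imwrite("pics/w10.png",f)
plan([.6037,.142,.0953],53.3)
E
```

```text
t 41.45 pos [604.  141.2 219.7] yaw 53.24 tilt [-1.00e-02 -1.00e-02 -5.73e+01] F [-0.1 -0.3 -0.7] w 36.6
lin [0.4, -1.0, 124.9] ang [0.04, -0.02, -0.07] dist 125 t 41.5
```

View pics/w10.png

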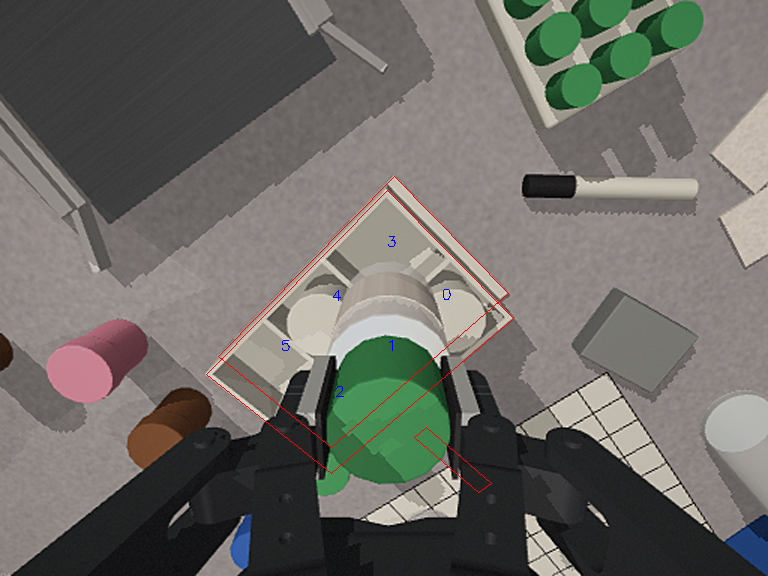

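The wrist view no longer fits: the carrier's right corner is at (514,318) against a prediction of (509,296). It was probably knocked during this move, so I'll look again.

```bash
python3 - <<'E'
from h import *
s=st(); 
c=[.5443,.101,np.radians(98.3)]
p=env.get_image("wrist"); cv2.imwrite("pics/w11.png",cv2.resize(p["frame"][100:290,110:360],None,fx=3.1,fy=3.1,interpolation=cv2.INTER_CUBIC))
p=env.get_image("scene"); f=cv2.resize(p["frame"],None,fx=4,fy=4,interpolation=cv2.INTER_CUBIC); drawcar(f,p,c,None,4)
cv2.imwrite("pics/c5scene.png",f[480:1000,900:1500])
p=env.get_image("top"); f=cv2.resize(p["frame"],None,fx=4,fy=4,interpolation=cv2.INTER_CUBIC); drawcar(f,p,c,None,4)
cv2.imwrite("pics/c5top.png",f[480:960,700:1160])
E
```

```text
t 41.5 pos [604.1 141.2 220.2] yaw 53.23 tilt [ 5.00e-02 -1.00e-02 -5.73e+01] F [-0.7 -0.5 -0.7] w 36.9
```

View pics/w11.png

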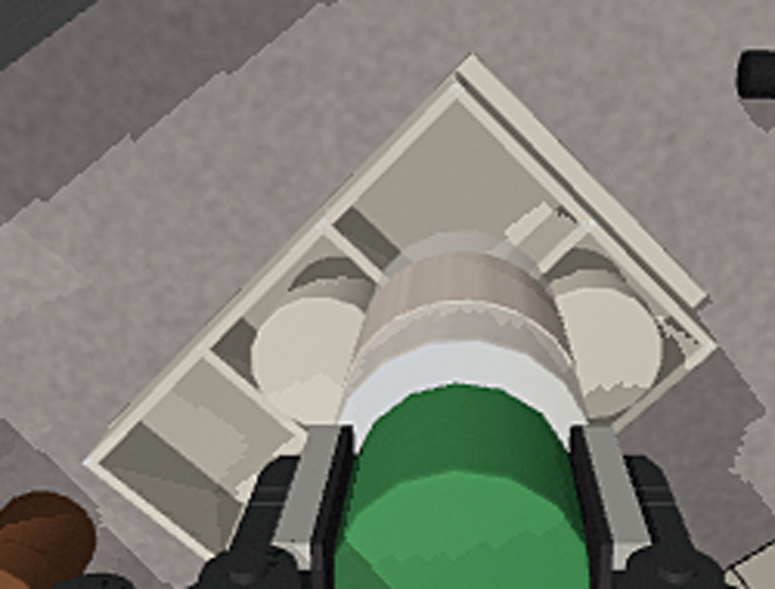

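View pics/c5scene.png

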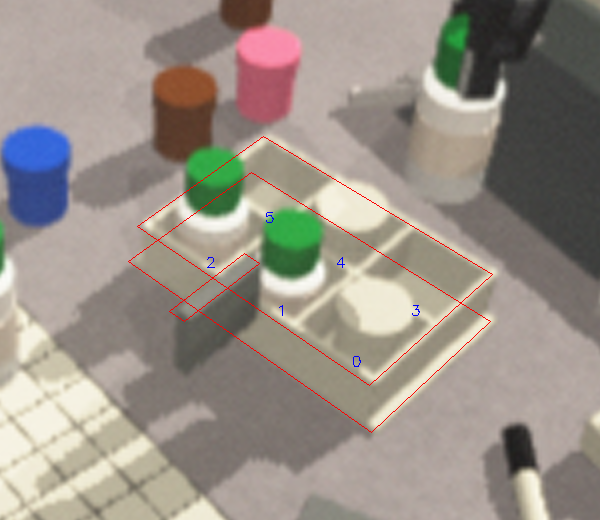

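View pics/c5top.png

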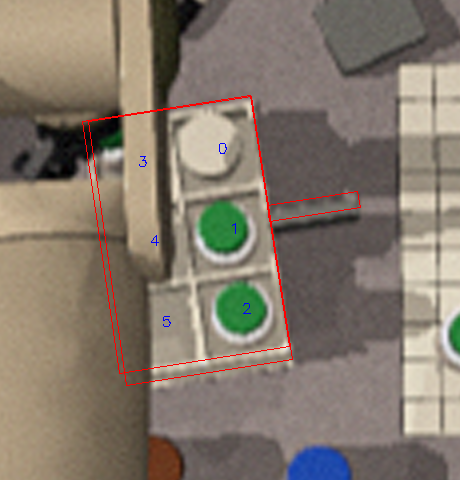

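I misread that. The (394,177) and (509,296) red corners are the base plate's, and they match it. The scene view also shows no move, so I'll lower into cell 3.

Call:
{"fn": "servo_tool", "kwargs": {
  "commands": [
    {"linear": [0, -0.5, 15], "angular": [0, 0, 0], "gripper": -0.6},
    {"linear": [0, -0.5, 40], "angular": [0, 0, 0], "gripper": -0.6},
    {"linear": [0, -0.5, 68], "angular": [0, 0, 0], "gripper": -0.6},
    {"linear": [0, -0.5, 92], "angular": [0, 0, 0], "gripper": -0.6},
    {"linear": [0, -0.5, 109], "angular": [0, 0, 0], "gripper": -0.6},
    {"linear": [0, -0.5, 119], "angular": [0, 0, 0], "gripper": -0.6},
    {"linear": [0, -0.5, 123], "angular": [0, 0, 0], "gripper": -0.6},
    {"linear": [0, -0.5, 124.5], "angular": [0, 0, 0], "gripper": -0.6},
    {"linear": [0, -0.5, 124.5], "angular": [0, 0, 0], "gripper": -0.6}
  ]
}}

```text
time_s: 42.55
position: [0.6039, 0.1424, 0.0959]
tool_rot: [[0.598, 0.802, 0.001], [0.802, -0.598, 0.0], [0.001, 0.001, -1.0]]
ft_force: [0.4, 0.5, -0.8]
grip_width: 0.0364
```

Call:
{"fn": "servo_tool", "kwargs": {
  "commands": [
    {"linear": [0, 0, 0], "angular": [0, 0, 0], "gripper": -0.05},
    {"linear": [0, 0, 0], "angular": [0, 0, 0], "gripper": 0.05},
    {"linear": [0, 0, 0], "angular": [0, 0, 0], "gripper": 0.13},
    {"linear": [0, 0, 0], "angular": [0, 0, 0], "gripper": 0.13},
    {"linear": [0, 0, -5], "angular": [0, 0, 0], "gripper": 0.13},
    {"linear": [0, 0, -20], "angular": [0, 0, 0], "gripper": 0.13},
    {"linear": [0, 0, -50], "angular": [0, 0, 0], "gripper": 0.13},
    {"linear": [0, 0, -90], "angular": [0, 0, 0], "gripper": 0.5},
    {"linear": [0, 0, -120], "angular": [0, 0, 0], "gripper": 1},
    {"linear": [0, 0, -130], "angular": [0, 0, 0], "gripper": 1},
    {"linear": [0, 0, -130], "angular": [0, 0, 0], "gripper": 1},
    {"linear": [0, 0, -130], "angular": [0, 0, 0], "gripper": 1}
  ]
}}

```text
time_s: 43.75
position: [0.603, 0.1424, 0.2236]
tool_rot: [[0.598, 0.802, -0.002], [0.802, -0.598, -0.0], [-0.002, -0.002, -1.0]]
ft_force: [-0.1, 0.1, -0.9]
grip_width: 0.0855
```

```bash
python3 - <<'E'
from h import *
s=st(); p=env.get_image("wrist")
c=[.5443,.101,np.radians(98.3)]
f=cv2.resize(p["frame"],None,fx=1.5,fy=1.5,interpolation=cv2.INTER_CUBIC);drawcar(f,p,c,s)
cv2.imwrite("pics/w12.png",f)
plan([.4635,-.1145,.23],0)
E
```

```text
t 43.75 pos [603.  142.4 223.6] yaw 53.29 tilt [ -0.14  -0.   -57.3 ] F [-0.1  0.1 -0.9] w 85.5
lin [-289.3, 41.8, -6.3] ang [-0.08, 0.18, 53.28] dist 292 t 43.8
```

View pics/w12.png

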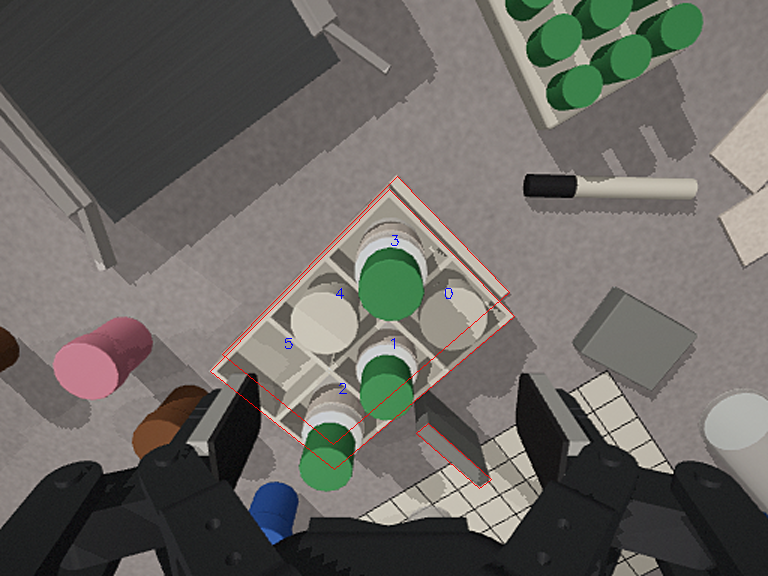

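The 110 stands in cell 3. Now for the 125.

Call:
{"fn": "servo_tool", "kwargs": {
  "commands": [
    {"linear": [-15, 2, 0], "angular": [0, 0, 7], "gripper": 1},
    {"linear": [-45, 6, 0], "angular": [0, 0, 14], "gripper": 1},
    {"linear": [-80, 11, 0], "angular": [0, 0, 21], "gripper": 1},
    {"linear": [-115, 17, 0], "angular": [0, 0, 28], "gripper": 1},
    {"linear": [-150, 22, 0], "angular": [0, 0, 35], "gripper": 1},
    {"linear": [-185, 27, 0], "angular": [0, 0, 42], "gripper": 1},
    {"linear": [-220, 32, 0], "angular": [0, 0, 48], "gripper": 1},
    {"linear": [-252, 37, 0], "angular": [0, 0, 53.3], "gripper": 1},
    {"linear": [-278, 40, 0], "angular": [0, 0, 53.3], "gripper": 1},
    {"linear": [-289, 42, 0], "angular": [0, 0, 53.3], "gripper": 1},
    {"linear": [-289, 42, 0], "angular": [0, 0, 53.3], "gripper": 1},
    {"linear": [-289, 42, 0], "angular": [0, 0, 53.3], "gripper": 1}
  ]
}}

```text
time_s: 45.0
position: [0.4647, -0.1138, 0.2247]
tool_rot: [[1.0, 0.0, -0.001], [0.0, -1.0, 0.001], [-0.001, -0.001, -1.0]]
ft_force: [-0.5, 0.4, 0.9]
grip_width: 0.0851
```

```bash
python3 - <<'E'
from h import *
s=st(); p=env.get_image("wrist")
for b,t in blobs(green(p["frame"]),200): print(b,t,np.round(capfit(p,b,.125,s)*1000,1))
E
```

```text
t 45.0 pos [ 464.7 -113.8  224.7] yaw 0.0 tilt [-4.00e-02  5.00e-02 -5.73e+01] F [-0.5  0.4  0.9] w 85.1
[51.70130454 88.60773729] [  22   66   62   46 2223] [549.5  47.2]
[ 71.06287129 161.01633663] [  43  139   58   46 2020] [492.5  43.8]
[259.21581921 193.1440678 ] [ 237  168   45   50 1770] [ 465.  -113.1]
```

Call:
{"fn": "servo_tool", "kwargs": {
  "commands": [
    {"linear": [0, -0.3, 20], "angular": [0, 0, 0], "gripper": 1},
    {"linear": [0, -0.3, 50], "angular": [0, 0, 0], "gripper": 1},
    {"linear": [0, -0.3, 80], "angular": [0, 0, 0], "gripper": 1},
    {"linear": [0, -0.3, 104], "angular": [0, 0, 0], "gripper": 1},
    {"linear": [0, -0.3, 117], "angular": [0, 0, 0], "gripper": 1},
    {"linear": [0, -0.3, 121], "angular": [0, 0, 0], "gripper": 1},
    {"linear": [0, -0.3, 121], "angular": [0, 0, 0], "gripper": 1},
    {"linear": [0, -0.3, 121], "angular": [0, 0, 0], "gripper": 0.3},
    {"linear": [0, -0.3, 121], "angular": [0, 0, 0], "gripper": 0},
    {"linear": [0, -0.3, 121], "angular": [0, 0, 0], "gripper": -0.3},
    {"linear": [0, -0.3, 121], "angular": [0, 0, 0], "gripper": -0.6},
    {"linear": [0, -0.3, 121], "angular": [0, 0, 0], "gripper": -0.6},
    {"linear": [0, -0.3, 121], "angular": [0, 0, 0], "gripper": -0.6},
    {"linear": [0, -0.3, 121], "angular": [0, 0, 0], "gripper": -0.6},
    {"linear": [0, -0.3, 121], "angular": [0, 0, 0], "gripper": -0.6}
  ],
  "force": 60
}}

```text
time_s: 46.55
position: [0.4647, -0.1143, 0.1049]
tool_rot: [[1.0, -0.0, 0.001], [-0.0, -1.0, -0.001], [0.001, 0.001, -1.0]]
ft_force: [-0.3, -0.9, 5.9]
grip_width: 0.0363
```

```bash
python3 - <<'E'
from h import *
s=st(); p=env.get_image("wrist")
for b,t in blobs(green(p["frame"]),1000): print(b,t,np.round(capfit(p,b,.125,s)*1000,1))
plan([.5105,-.3902,.25],0)
E
```

```text
t 46.55 pos [ 464.7 -114.3  104.9] yaw -0.02 tilt [ 8.00e-02 -4.00e-02 -5.73e+01] F [-0.3 -0.9  5.9] w 36.3
[258.47462046 274.04723202] [ 217  224   84   99 6521] [ 465. -113.]
lin [46.0, 276.0, -144.9] ang [0.04, -0.08, -0.01] dist 315 t 46.6
```

Call:
{"fn": "servo_tool", "kwargs": {
  "commands": [
    {"linear": [0, 0, -15], "angular": [0, 0, 0], "gripper": -0.6},
    {"linear": [0, 0, -45], "angular": [0, 0, 0], "gripper": -0.6},
    {"linear": [0, 0, -80], "angular": [0, 0, 0], "gripper": -0.6},
    {"linear": [2, 12, -115], "angular": [0, 0, 0], "gripper": -0.6},
    {"linear": [7, 40, -138], "angular": [0, 0, 0], "gripper": -0.6},
    {"linear": [13, 78, -145], "angular": [0, 0, 0], "gripper": -0.6},
    {"linear": [20, 118, -145], "angular": [0, 0, 0], "gripper": -0.6},
    {"linear": [26, 158, -145], "angular": [0, 0, 0], "gripper": -0.6},
    {"linear": [33, 198, -145], "angular": [0, 0, 0], "gripper": -0.6},
    {"linear": [40, 238, -145], "angular": [0, 0, 0], "gripper": -0.6},
    {"linear": [45, 266, -145], "angular": [0, 0, 0], "gripper": -0.6},
    {"linear": [46, 276, -145], "angular": [0, 0, 0], "gripper": -0.6},
    {"linear": [46, 276, -145], "angular": [0, 0, 0], "gripper": -0.6},
    {"linear": [46, 276, -145], "angular": [0, 0, 0], "gripper": -0.6}
  ]
}}

```text
time_s: 48.0
position: [0.5103, -0.3889, 0.2491]
tool_rot: [[1.0, 0.0, -0.0], [0.0, -1.0, 0.001], [-0.0, -0.001, -1.0]]
ft_force: [-0.1, -0.6, -1.3]
grip_width: 0.0365
```

```bash
python3 - <<'E'
from h import *
s=st(); plan([.5105,-.3902,.1799],0)
E
```

```text
t 48.0 pos [ 510.3 -388.9  249.1] yaw 0.02 tilt [-2.00e-02  4.00e-02 -5.73e+01] F [-0.1 -0.6 -1.3] w 36.5
lin [0.2, 1.3, 69.2] ang [-0.04, 0.02, 0.02] dist 69 t 48.0
```

Call:
{"fn": "servo_tool", "kwargs": {
  "commands": [
    {"linear": [0, 0.3, 20], "angular": [0, 0, 0], "gripper": -0.6},
    {"linear": [0, 0.3, 40], "angular": [0, 0, 0], "gripper": -0.6},
    {"linear": [0, 0.3, 52], "angular": [0, 0, 0], "gripper": -0.6},
    {"linear": [0, 0.3, 56], "angular": [0, 0, 0], "gripper": -0.6},
    {"linear": [0, 0.3, 58], "angular": [0, 0, 0], "gripper": -0.6},
    {"linear": [0, 0.3, 60], "angular": [0, 0, 0], "gripper": -0.6},
    {"linear": [0, 0.3, 62], "angular": [0, 0, 0], "gripper": -0.6},
    {"linear": [0, 0.3, 64], "angular": [0, 0, 0], "gripper": -0.6},
    {"linear": [0, 0.3, 66], "angular": [0, 0, 0], "gripper": -0.6},
    {"linear": [0, 0.3, 68], "angular": [0, 0, 0], "gripper": -0.6},
    {"linear": [0, 0.3, 70], "angular": [0, 0, 0], "gripper": -0.6},
    {"linear": [0, 0.3, 71.7], "angular": [0, 0, 0], "gripper": -0.6},
    {"linear": [0, 0.3, 72.6], "angular": [0, 0, 0], "gripper": -0.6},
    {"linear": [0, 0.3, 72.6], "angular": [0, 0, 0], "gripper": -0.6}
  ]
}}

```text
time_s: 49.4
position: [0.511, -0.3906, 0.1798]
tool_rot: [[1.0, -0.0, 0.004], [-0.0, -1.0, -0.003], [0.004, 0.003, -1.0]]
ft_force: [-1.7, 3.8, 18.9]
grip_width: 0.0367
```

```bash
python3 -c "from h import *
st()
p=env.get_image('scene'); cv2.imwrite('pics/s6.png',cv2.resize(p['frame'][140:340,60:300],None,fx=3,fy=3,interpolation=cv2.INTER_CUBIC))"
```

```text
t 49.4 pos [ 511.  -390.6  179.8] yaw -0.0 tilt [  0.2   -0.17 -57.3 ] F [-1.7  3.8 18.9] w 36.7
```

View pics/s6.png

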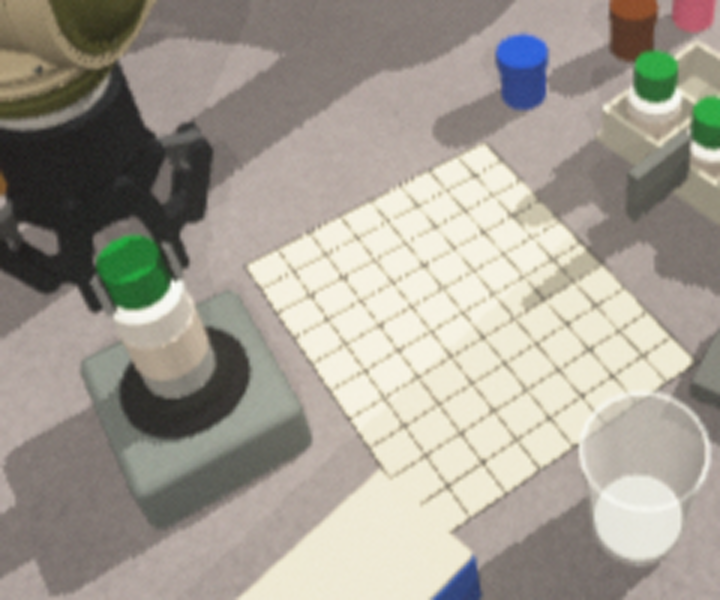

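The 125 stands upright on the fully depressed pad with 19 N. I'll hold it.

Call:
{"fn": "servo_tool", "kwargs": {
  "commands": [
    {"linear": [0, 0, 0.2], "angular": [0, 0, 0], "gripper": -0.6},
    {"linear": [0, 0, 0.2], "angular": [0, 0, 0], "gripper": -0.6},
    {"linear": [0, 0, 0.2], "angular": [0, 0, 0], "gripper": -0.6},
    {"linear": [0, 0, 0.2], "angular": [0, 0, 0], "gripper": -0.6},
    {"linear": [0, 0, 0.2], "angular": [0, 0, 0], "gripper": -0.6},
    {"linear": [0, 0, 0.2], "angular": [0, 0, 0], "gripper": -0.6},
    {"linear": [0, 0, 0.2], "angular": [0, 0, 0], "gripper": -0.6},
    {"linear": [0, 0, 0.2], "angular": [0, 0, 0], "gripper": -0.6},
    {"linear": [0, 0, 0.2], "angular": [0, 0, 0], "gripper": -0.6},
    {"linear": [0, 0, 0.2], "angular": [0, 0, 0], "gripper": -0.6},
    {"linear": [0, 0, 0.2], "angular": [0, 0, 0], "gripper": -0.6},
    {"linear": [0, 0, 0.2], "angular": [0, 0, 0], "gripper": -0.6},
    {"linear": [0, 0, 0.2], "angular": [0, 0, 0], "gripper": -0.6},
    {"linear": [0, 0, 0.2], "angular": [0, 0, 0], "gripper": -0.6},
    {"linear": [0, 0, 0.2], "angular": [0, 0, 0], "gripper": -0.6},
    {"linear": [0, 0, 0.2], "angular": [0, 0, 0], "gripper": -0.6},
    {"linear": [0, 0, 0.2], "angular": [0, 0, 0], "gripper": -0.6},
    {"linear": [0, 0, 0.2], "angular": [0, 0, 0], "gripper": -0.6},
    {"linear": [0, 0, 0.2], "angular": [0, 0, 0], "gripper": -0.6},
    {"linear": [0, 0, 0.2], "angular": [0, 0, 0], "gripper": -0.6}
  ]
}}

```text
time_s: 51.45
position: [0.511, -0.3906, 0.1797]
tool_rot: [[1.0, -0.0, 0.004], [-0.0, -1.0, -0.003], [0.004, 0.003, -1.0]]
ft_force: [-2.6, 4.1, 19.4]
grip_width: 0.0366
```

Call:
{"fn": "servo_tool", "kwargs": {
  "commands": [
    {"linear": [0, 0, 0], "angular": [0, 0, 0], "gripper": -0.6},
    {"linear": [0, 0, 0], "angular": [0, 0, 0], "gripper": -0.6},
    {"linear": [0, 0, 0], "angular": [0, 0, 0], "gripper": -0.6},
    {"linear": [0, 0, -5], "angular": [0, 0, 0], "gripper": -0.6},
    {"linear": [0, 0, -10], "angular": [0, 0, 0], "gripper": -0.6},
    {"linear": [0, 0, -15], "angular": [0, 0, 0], "gripper": -0.6},
    {"linear": [0, 0, -30], "angular": [0, 0, 0], "gripper": -0.6},
    {"linear": [0, 0, -55], "angular": [0, 0, 0], "gripper": -0.6},
    {"linear": [0, 0, -85], "angular": [0, 0, 0], "gripper": -0.6},
    {"linear": [0, 0, -110], "angular": [0, 0, 0], "gripper": -0.6},
    {"linear": [0, 0, -120], "angular": [0, 0, 0], "gripper": -0.6},
    {"linear": [0, 0, -120], "angular": [0, 0, 0], "gripper": -0.6}
  ]
}}

```text
time_s: 52.65
position: [0.5104, -0.3906, 0.2967]
tool_rot: [[1.0, -0.0, 0.001], [-0.0, -1.0, -0.001], [0.001, 0.001, -1.0]]
ft_force: [-0.3, -0.2, -1.7]
grip_width: 0.0366
```

```bash
python3 - <<'E'
from h import *
s=st()
c=[.5443,.101,np.radians(98.3)]
for n in ("top","scene"):
    p=env.get_image(n); f=cv2.resize(p["frame"],None,fx=4,fy=4,interpolation=cv2.INTER_CUBIC); drawcar(f,p,c,None,4)
    cv2.imwrite(f"pics/c6{n}.png",f[480:960,700:1160] if n=="top" else f[480:1000,900:1500])
plan([.4757,.1233,.30],53.3)
E
```

```text
t 52.65 pos [ 510.4 -390.6  296.7] yaw -0.02 tilt [ 4.00e-02 -7.00e-02 -5.73e+01] F [-0.3 -0.2 -1.7] w 36.6
lin [-34.6, -513.5, -4.4] ang [-0.16, 0.05, -53.32] dist 515 t 52.8
```

View pics/c6top.png

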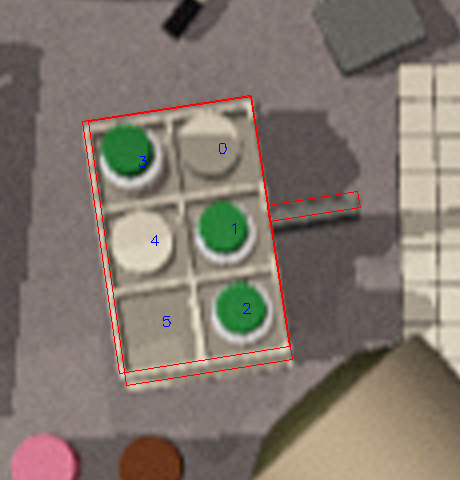

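View pics/c6scene.png

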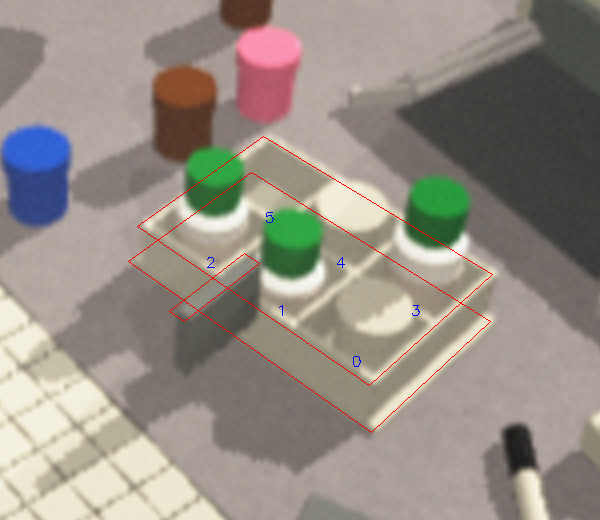

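Unmoved. The 125 goes to cell 5.

Call:
{"fn": "servo_tool", "kwargs": {
  "commands": [
    {"linear": [-1, -20, 0], "angular": [0, 0, -5], "gripper": -0.6},
    {"linear": [-3, -55, 0], "angular": [0, 0, -10], "gripper": -0.6},
    {"linear": [-6, -95, 0], "angular": [0, 0, -15], "gripper": -0.6},
    {"linear": [-9, -135, 0], "angular": [0, 0, -20], "gripper": -0.6},
    {"linear": [-12, -175, 0], "angular": [0, 0, -25], "gripper": -0.6},
    {"linear": [-15, -215, 0], "angular": [0, 0, -30], "gripper": -0.6},
    {"linear": [-18, -255, 0], "angular": [0, 0, -35], "gripper": -0.6},
    {"linear": [-21, -295, 0], "angular": [0, 0, -40], "gripper": -0.6},
    {"linear": [-24, -335, 0], "angular": [0, 0, -45], "gripper": -0.6},
    {"linear": [-27, -375, 0], "angular": [0, 0, -50], "gripper": -0.6},
    {"linear": [-30, -415, 0], "angular": [0, 0, -53.3], "gripper": -0.6},
    {"linear": [-32, -450, 5], "angular": [0, 0, -53.3], "gripper": -0.6},
    {"linear": [-34, -482, 20], "angular": [0, 0, -53.3], "gripper": -0.6},
    {"linear": [-34.6, -505, 35], "angular": [0, 0, -53.3], "gripper": -0.6},
    {"linear": [-34.6, -513.5, 46], "angular": [0, 0, -53.3], "gripper": -0.6},
    {"linear": [-34.6, -513.5, 50], "angular": [0, 0, -53.3], "gripper": -0.6},
    {"linear": [-34.6, -513.5, 50], "angular": [0, 0, -53.3], "gripper": -0.6},
    {"linear": [-34.6, -513.5, 50], "angular": [0, 0, -53.3], "gripper": -0.6}
  ]
}}

```text
time_s: 54.55
position: [0.4762, 0.1221, 0.2466]
tool_rot: [[0.599, 0.801, 0.0], [0.801, -0.599, -0.0], [0.0, 0.001, -1.0]]
ft_force: [0.2, -1.2, -0.8]
grip_width: 0.0366
```

```bash
python3 - <<'E'
from h import *
s=st(); p=env.get_image("wrist")
c=[.5443,.101,np.radians(98.3)]
f=cv2.resize(p["frame"],None,fx=1.5,fy=1.5,interpolation=cv2.INTER_CUBIC);drawcar(f,p,c,s)
cv2.imwrite("pics/w13.png",f)
plan([.4757,.1233,.1104],53.3)
E
```

```text
t 54.55 pos [476.2 122.1 246.6] yaw 53.21 tilt [ 3.00e-02 -1.00e-02 -5.73e+01] F [ 0.2 -1.2 -0.8] w 36.6
lin [0.5, -1.3, 136.4] ang [0.05, -0.02, -0.09] dist 136 t 54.6
```

View pics/w13.png

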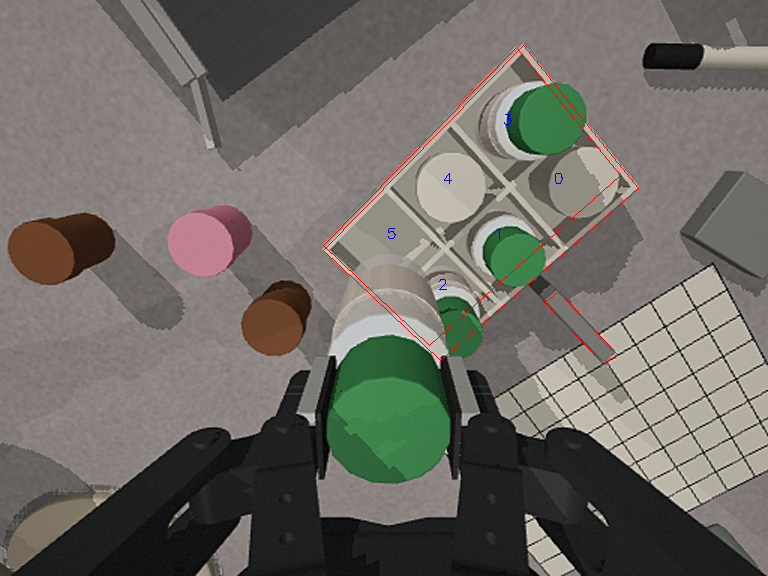

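Call:
{"fn": "servo_tool", "kwargs": {
  "commands": [
    {"linear": [0, -0.7, 15], "angular": [0, 0, 0], "gripper": -0.6},
    {"linear": [0, -0.7, 42], "angular": [0, 0, 0], "gripper": -0.6},
    {"linear": [0, -0.7, 72], "angular": [0, 0, 0], "gripper": -0.6},
    {"linear": [0, -0.7, 100], "angular": [0, 0, 0], "gripper": -0.6},
    {"linear": [0, -0.7, 120], "angular": [0, 0, 0], "gripper": -0.6},
    {"linear": [0, -0.7, 130], "angular": [0, 0, 0], "gripper": -0.6},
    {"linear": [0, -0.7, 134.5], "angular": [0, 0, 0], "gripper": -0.6},
    {"linear": [0, -0.7, 136], "angular": [0, 0, 0], "gripper": -0.6},
    {"linear": [0, -0.7, 136], "angular": [0, 0, 0], "gripper": -0.6}
  ]
}}

```text
time_s: 55.5
position: [0.4758, 0.1234, 0.1111]
tool_rot: [[0.598, 0.802, 0.002], [0.802, -0.598, 0.0], [0.001, 0.001, -1.0]]
ft_force: [0.4, 0.2, -0.9]
grip_width: 0.037
```

Call:
{"fn": "servo_tool", "kwargs": {
  "commands": [
    {"linear": [0, 0, 0], "angular": [0, 0, 0], "gripper": -0.05},
    {"linear": [0, 0, 0], "angular": [0, 0, 0], "gripper": 0.05},
    {"linear": [0, 0, 0], "angular": [0, 0, 0], "gripper": 0.13},
    {"linear": [0, 0, 0], "angular": [0, 0, 0], "gripper": 0.13},
    {"linear": [0, 0, -5], "angular": [0, 0, 0], "gripper": 0.13},
    {"linear": [0, 0, -20], "angular": [0, 0, 0], "gripper": 0.13},
    {"linear": [0, 0, -50], "angular": [0, 0, 0], "gripper": 0.13},
    {"linear": [0, 0, -90], "angular": [0, 0, 0], "gripper": 0.5},
    {"linear": [0, 0, -130], "angular": [0, 0, 0], "gripper": 1},
    {"linear": [0, 0, -170], "angular": [0, 0, 0], "gripper": 1},
    {"linear": [0, 0, -200], "angular": [0, 0, 0], "gripper": 1},
    {"linear": [0, 0, -210], "angular": [0, 0, 0], "gripper": 1},
    {"linear": [0, 0, -210], "angular": [0, 0, 0], "gripper": 1},
    {"linear": [0, 0, -210], "angular": [0, 0, 0], "gripper": 1}
  ]
}}

```text
time_s: 56.9
position: [0.4749, 0.1235, 0.3189]
tool_rot: [[0.598, 0.802, -0.003], [0.802, -0.598, -0.0], [-0.002, -0.002, -1.0]]
ft_force: [-1.0, -0.1, 0.0]
grip_width: 0.0851
```

```bash
python3 - <<'E'
from h import *
s=st(); p=env.get_image("wrist")
c=[.5443,.101,np.radians(98.3)]
f=cv2.resize(p["frame"],None,fx=1.5,fy=1.5,interpolation=cv2.INTER_CUBIC);drawcar(f,p,c,s)
cv2.imwrite("pics/w14.png",f)
plan([.52,.15,.42],90)
E
```

```text
t 56.9 pos [474.9 123.5 318.9] yaw 53.29 tilt [ -0.15  -0.   -57.3 ] F [-1.  -0.1  0. ] w 85.1
lin [48.0, 20.1, -101.5] ang [-0.17, 0.06, -36.71] dist 114 t 57.0
```

View pics/w14.png

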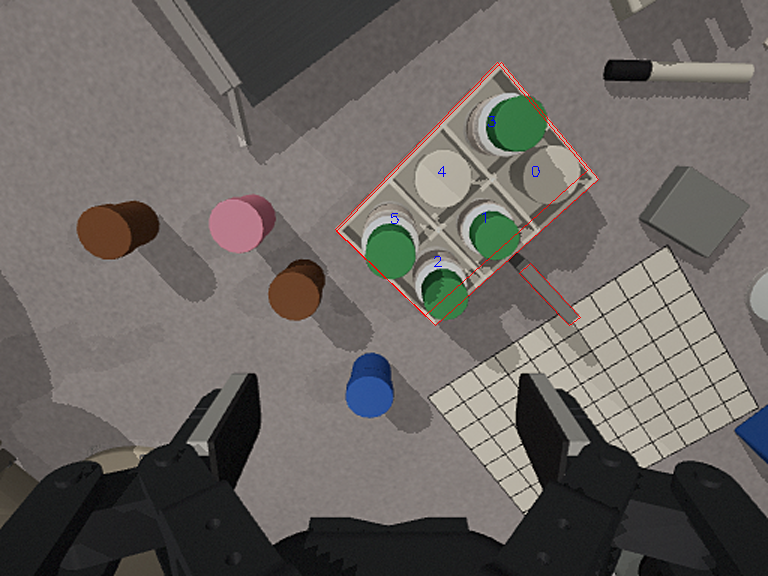

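All four bottles stand in cells 1, 2, 3 and 5. Next I'll measure the bay from closer.

```bash
python3 - <<'E'
from h import *
pt=env.get_image("top")
for u in [(292,230),(350,200),(125,215),(270,500),(322,533),(100,490)]:
    print(np.round(onz(pt,(90+u[0]/4,90+u[1]/4),.02)*1000,0))
plan([.53,.27,.42],90)
E
```

```text
[648. 288.  20.]
[672. 242.  20.]
[662. 420.  20.]
[435. 302.  20.]
[408. 262.  20.]
[444. 435.  20.]
lin [150.2, -43.7, -101.4] ang [-0.17, 0.06, -36.71] dist 186 t 57.0
```

Call:
{"fn": "servo_tool", "kwargs": {
  "commands": [
    {"linear": [15, -4, -15], "angular": [0, 0, -6], "gripper": 1},
    {"linear": [40, -12, -35], "angular": [0, 0, -12], "gripper": 1},
    {"linear": [70, -20, -55], "angular": [0, 0, -18], "gripper": 1},
    {"linear": [100, -29, -75], "angular": [0, 0, -24], "gripper": 1},
    {"linear": [128, -37, -92], "angular": [0, 0, -30], "gripper": 1},
    {"linear": [146, -42, -101], "angular": [0, 0, -36], "gripper": 1},
    {"linear": [150, -44, -101], "angular": [0, 0, -36.7], "gripper": 1},
    {"linear": [150, -44, -101], "angular": [0, 0, -36.7], "gripper": 1},
    {"linear": [150, -44, -101], "angular": [0, 0, -36.7], "gripper": 1}
  ]
}}

```text
time_s: 57.9
position: [0.5295, 0.2693, 0.4203]
tool_rot: [[0.003, 1.0, -0.002], [1.0, -0.003, -0.001], [-0.001, -0.002, -1.0]]
ft_force: [-0.0, -1.1, 1.1]
grip_width: 0.0853
```

```bash
python3 - <<'E'
from h import *
s=st(); p=env.get_image("wrist")
cv2.imwrite("pics/w15.png",cv2.resize(p["frame"],None,fx=1.5,fy=1.5,interpolation=cv2.INTER_CUBIC))
E
```

```text
t 57.9 pos [529.5 269.3 420.3] yaw 89.84 tilt [-1.10e-01 -4.00e-02 -5.73e+01] F [-0.  -1.1  1.1] w 85.3
```

View pics/w15.png

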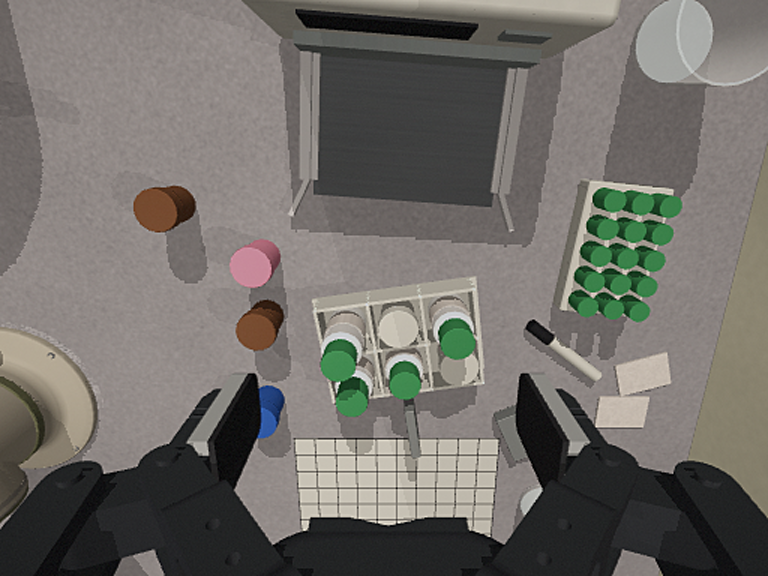

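```bash
python3 - <<'E'
from h import *
s=st(); p=env.get_image("wrist")
cv2.imwrite("pics/w16.png",cv2.resize(p["frame"][15:165,185:365],None,fx=4,fy=4,interpolation=cv2.INTER_CUBIC))
c=[.5443,.101,np.radians(98.3)]
f=cv2.resize(p["frame"],None,fx=3,fy=3,interpolation=cv2.INTER_CUBIC);drawcar(f,p,c,s,3)
cv2.imwrite("pics/w16c.png",f[500:960,580:1020])
E
```

```text
t 57.95 pos [529.5 269.2 420.7] yaw 89.84 tilt [-8.00e-02 -3.00e-02 -5.73e+01] F [-0.2 -0.1 -0.2] w 85.1
```

View pics/w16.png

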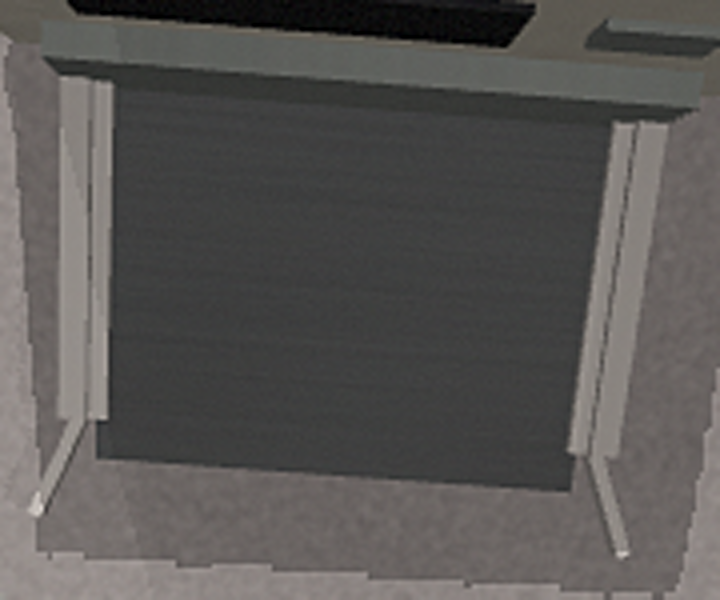

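View pics/w16c.png

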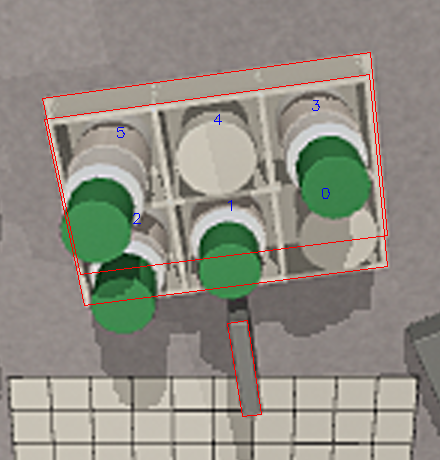

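```bash
python3 - <<'E'
from h import *
s=env.observe(); p=env.get_image("wrist")
P=lambda u:(185+(u[0]-1.5)/4,15+(u[1]-1.5)/4)
for z in (.010,.014,.022):
    L=onz(p,P((107,418)),z,s);R=onz(p,P((569,452)),z,s)
    L2=onz(p,P((115,82)),z,s);R2=onz(p,P((613,122)),z,s)
    d=L-R; 
    print(z,np.round(L*1000,1),np.round(R*1000,1),"w",np.linalg.norm(d)*1000,"yaw",np.degrees(np.arctan2(-d[0]*-1,d[1]))if 0 else np.degrees(np.arctan2(-d[0],d[1])), "rail dirs",[np.degrees(np.arctan2(*(b-a)[[1,0]])) for a,b in((L,L2),(R,R2))], "mid",(L+R)[:2]*500)
    B=lambda u:np.round(onz(p,P(u),z,s)*1000,1)
    print("  boundaries",B((88,418)),B((590,453)),np.linalg.norm(B((88,418))-B((590,453))),"flare",B((36,512)),B((622,553)))
E
```

```text
0.01 [445.5 304.3  10. ] [651.5 289.2  10. ] w 206.5949476558115 yaw 85.79739477051433 rail dirs [np.float64(85.6616774135638), np.float64(86.30399003300462)] mid [548.52453884 296.74870057]
  boundaries [437.1 304.3  10. ] [661.  288.7  10. ] 224.44279894886355 flare [411.  262.7  10. ] [679.1 243.5  10. ]
0.014 [446.1 304.7  14. ] [650.6 289.6  14. ] w 205.07428427900933 yaw 85.79739477051432 rail dirs [np.float64(85.66167741356378), np.float64(86.3039900330046)] mid [548.38827495 297.14022462]
  boundaries [437.8 304.7  14. ] [660.  289.2  14. ] 222.73996049205002 flare [411.9 263.3  14. ] [678.  244.3  14. ]
0.022 [447.4 305.3  22. ] [648.9 290.5  22. ] w 202.0329575254052 yaw 85.7973947705143 rail dirs [np.float64(85.66167741356378), np.float64(86.30399003300462)] mid [548.11574716 297.92327274]
  boundaries [439.1 305.3  22. ] [658.1 290.1  22. ] 219.52685484924163 flare [413.7 264.6  22. ] [675.8 245.8  22. ]
```

Bay fit: mouth middle (548.3, 297.4), yaw 85.85°, giving home at about (553, 363). The rail width checks at 219.5 against 220 mm. Now I'll go above the fin.

```bash
python3 - <<'E'
from h import *
pt=env.get_image("top")
print("marker tip",onz(pt,(219,127),.008),"timer corner",onz(pt,(261,137),.022),onz(pt,(254,120),.022),onz(pt,(282,126),.022))
plan([.5609,-.0128,.25],98.3)
E
```

```text
marker tip [0.71512191 0.11102522 0.008     ] timer corner [ 0.67789243 -0.0233284   0.022     ] [ 0.7332395  -0.00170891  0.022     ] [ 0.71273994 -0.09059603  0.022     ]
lin [-282.1, 31.9, 171.4] ang [-0.01, 0.01, -8.4] dist 332 t 58.1
```

Call:
{"fn": "servo_tool", "kwargs": {
  "commands": [
    {"linear": [-20, 2, 0], "angular": [0, 0, -2], "gripper": 1},
    {"linear": [-55, 6, 5], "angular": [0, 0, -4], "gripper": 1},
    {"linear": [-95, 11, 15], "angular": [0, 0, -6], "gripper": 1},
    {"linear": [-135, 15, 35], "angular": [0, 0, -8.4], "gripper": 1},
    {"linear": [-175, 20, 60], "angular": [0, 0, -8.4], "gripper": 1},
    {"linear": [-215, 24, 90], "angular": [0, 0, -8.4], "gripper": 1},
    {"linear": [-250, 28, 125], "angular": [0, 0, -8.4], "gripper": 1},
    {"linear": [-275, 31, 155], "angular": [0, 0, -8.4], "gripper": 1},
    {"linear": [-282, 32, 171], "angular": [0, 0, -8.4], "gripper": 1},
    {"linear": [-282, 32, 171], "angular": [0, 0, -8.4], "gripper": 1},
    {"linear": [-282, 32, 171], "angular": [0, 0, -8.4], "gripper": 1}
  ]
}}

```text
time_s: 59.2
position: [0.5617, -0.0119, 0.2511]
tool_rot: [[-0.145, 0.989, 0.001], [0.989, 0.145, -0.0], [-0.0, 0.001, -1.0]]
ft_force: [0.5, 0.4, 0.7]
grip_width: 0.0854
```

```bash
python3 - <<'E'
from h import *
s=st(); p=env.get_image("wrist")
c=[.5443,.101,np.radians(98.3)]
f=cv2.resize(p["frame"],None,fx=1.5,fy=1.5,interpolation=cv2.INTER_CUBIC);drawcar(f,p,c,s)
cv2.imwrite("pics/w17.png",f)
E
```

```text
t 59.2 pos [561.7 -11.9 251.1] yaw 98.35 tilt [ 5.00e-02 -0.00e+00 -5.73e+01] F [0.5 0.4 0.7] w 85.4
```

View pics/w17.png

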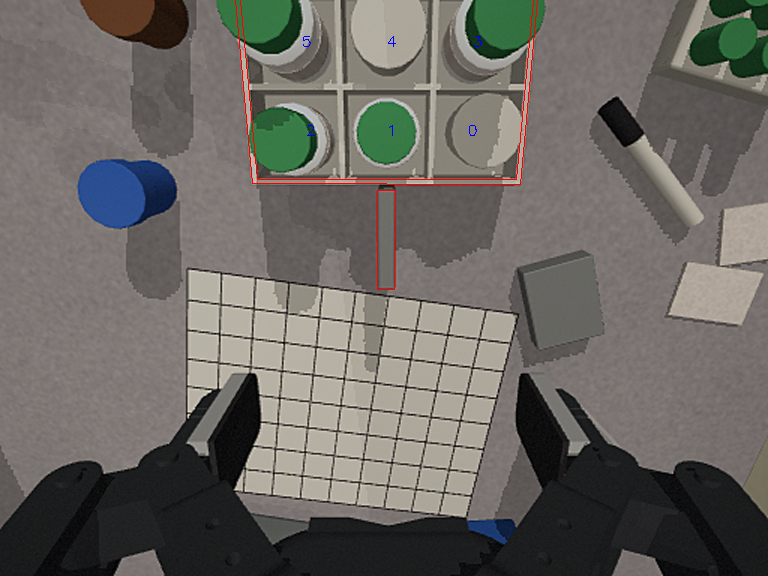

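The fin overlay fits exactly, so I'll descend and grip the fin.

Call:
{"fn": "servo_tool", "kwargs": {
  "commands": [
    {"linear": [-0.8, -0.9, 20], "angular": [0, 0, 0], "gripper": 1},
    {"linear": [-0.8, -0.9, 55], "angular": [0, 0, 0], "gripper": 0.6},
    {"linear": [-0.8, -0.9, 95], "angular": [0, 0, 0], "gripper": 0.3},
    {"linear": [-0.8, -0.9, 130], "angular": [0, 0, 0], "gripper": 0.2},
    {"linear": [-0.8, -0.9, 160], "angular": [0, 0, 0], "gripper": 0.2},
    {"linear": [-0.8, -0.9, 182], "angular": [0, 0, 0], "gripper": 0.2},
    {"linear": [-0.8, -0.9, 192], "angular": [0, 0, 0], "gripper": 0.2},
    {"linear": [-0.8, -0.9, 194], "angular": [0, 0, 0], "gripper": 0.2},
    {"linear": [-0.8, -0.9, 194], "angular": [0, 0, 0], "gripper": 0.2}
  ]
}}

```text
time_s: 60.15
position: [0.5616, -0.0127, 0.0575]
tool_rot: [[-0.146, 0.989, 0.002], [0.989, 0.146, -0.0], [-0.001, 0.002, -1.0]]
ft_force: [0.7, -0.3, -0.6]
grip_width: 0.0516
```

Call:
{"fn": "servo_tool", "kwargs": {
  "commands": [
    {"linear": [0, 0, 0], "angular": [0, 0, 0], "gripper": 0},
    {"linear": [0, 0, 0], "angular": [0, 0, 0], "gripper": -0.2},
    {"linear": [0, 0, 0], "angular": [0, 0, 0], "gripper": -0.4},
    {"linear": [0, 0, 0], "angular": [0, 0, 0], "gripper": -0.6},
    {"linear": [0, 0, 0], "angular": [0, 0, 0], "gripper": -0.8},
    {"linear": [0, 0, 0], "angular": [0, 0, 0], "gripper": -1},
    {"linear": [0, 0, 0], "angular": [0, 0, 0], "gripper": -1},
    {"linear": [0, 0, 0], "angular": [0, 0, 0], "gripper": -1},
    {"linear": [0, 0, 0], "angular": [0, 0, 0], "gripper": -1}
  ],
  "force": 80
}}

```text
time_s: 61.05
position: [0.5609, -0.0129, 0.0567]
tool_rot: [[-0.146, 0.989, 0.0], [0.989, 0.146, -0.0], [-0.0, 0.0, -1.0]]
ft_force: [-1.4, 0.2, 4.7]
grip_width: 0.011
```

```bash
python3 - <<'E'
from h import *
s=st()
th=np.radians(85.85); home=np.array([.5531,.3632]); bx=np.array([np.cos(th),np.sin(th)]); by=np.array([-bx[1],bx[0]])
for X in (-305,-225,-115):
    g=home+bx*X/1e3; print(X,g); plan([*g,s["position"][2]],85.85)
E
```

```text
t 61.05 pos [560.9 -12.9  56.7] yaw 98.39 tilt [ 2.00e-02 -1.00e-02 -5.73e+01] F [-1.4  0.2  4.7] w 11.0
-305 [0.53102781 0.05899971]
lin [75.5, -19.1, -0.0] ang [0.02, 0.01, 12.54] dist 78 t 61.0
-225 [0.53681723 0.13878995]
lin [153.6, -1.7, -0.0] ang [0.02, 0.01, 12.54] dist 154 t 61.0
-115 [0.5447777  0.24850153]
lin [261.0, 22.1, -0.1] ang [0.02, 0.01, 12.54] dist 262 t 61.0
```

Fin gripped. Next I'll align the carrier in front of the bay.

Call:
{"fn": "servo_tool", "kwargs": {
  "commands": [
    {"linear": [2, -0.5, 0], "angular": [0, 0, 0.3], "gripper": -1},
    {"linear": [6, -1.5, 0], "angular": [0, 0, 1], "gripper": -1},
    {"linear": [11, -3, 0], "angular": [0, 0, 1.8], "gripper": -1},
    {"linear": [16, -4, 0], "angular": [0, 0, 2.7], "gripper": -1},
    {"linear": [22, -5.5, 0], "angular": [0, 0, 3.6], "gripper": -1},
    {"linear": [28, -7, 0], "angular": [0, 0, 4.6], "gripper": -1},
    {"linear": [34, -8.5, 0], "angular": [0, 0, 5.6], "gripper": -1},
    {"linear": [40, -10, 0], "angular": [0, 0, 6.6], "gripper": -1},
    {"linear": [46, -11.5, 0], "angular": [0, 0, 7.6], "gripper": -1},
    {"linear": [52, -13, 0], "angular": [0, 0, 8.6], "gripper": -1},
    {"linear": [58, -14.5, 0], "angular": [0, 0, 9.6], "gripper": -1},
    {"linear": [64, -16, 0], "angular": [0, 0, 10.6], "gripper": -1},
    {"linear": [69, -17.5, 0], "angular": [0, 0, 11.5], "gripper": -1},
    {"linear": [73, -18.5, 0], "angular": [0, 0, 12.2], "gripper": -1},
    {"linear": [75.5, -19, 0], "angular": [0, 0, 12.5], "gripper": -1},
    {"linear": [75.5, -19, 0], "angular": [0, 0, 12.5], "gripper": -1},
    {"linear": [75.5, -19, 0], "angular": [0, 0, 12.5], "gripper": -1}
  ]
}}

```text
time_s: 62.75
position: [0.5315, 0.0587, 0.0567]
tool_rot: [[0.072, 0.997, 0.001], [0.997, -0.072, -0.001], [-0.001, 0.001, -1.0]]
ft_force: [0.2, -2.6, 5.0]
grip_width: 0.011
```

```bash
python3 - <<'E'
from h import *
s=st(); p=env.get_image("wrist")
th=np.radians(85.85); bx=np.array([np.cos(th),np.sin(th)])
R=np.array(s["tool_rot"]); yaw=np.arctan2(R[1,0],R[0,0])
c=[*(np.array(s["position"])[:2]+.115*R[:2,0]),yaw]; print("carrier if rigid",np.round(np.array(c[:2])*1000,1))
def ov(p,s,k,fn,crop):
    f=cv2.resize(p["frame"],None,fx=k,fy=k,interpolation=cv2.INTER_CUBIC);drawcar(f,p,c,s,k)
    b=[.5531,.3632,th]
    for P,z in ((np.array([[-66,110],[67,110]])/1e3,.022),(np.array([[-66,-110],[67,-110]])/1e3,.022),(np.array([[-66,110],[-110,134]])/1e3,.016),(np.array([[-66,-110],[-110,-134]])/1e3,.016)):
        cv2.polylines(f,[(proj(p,cpts(b,P,z),s)*k).astype(int)],False,(0,255,255),1)
    cv2.imwrite(fn,f[crop])
ov(p,s,1.5,"pics/w18.png",np.s_[:,:])
ov(env.get_image("scene"),None,3,"pics/s7.png",np.s_[240:840,600:1350])
E
```

```text
t 62.75 pos [531.5  58.7  56.7] yaw 85.87 tilt [ 7.00e-02 -4.00e-02 -5.73e+01] F [ 0.2 -2.6  5. ] w 11.0
carrier if rigid [539.8 173.4]
```

View pics/w18.png

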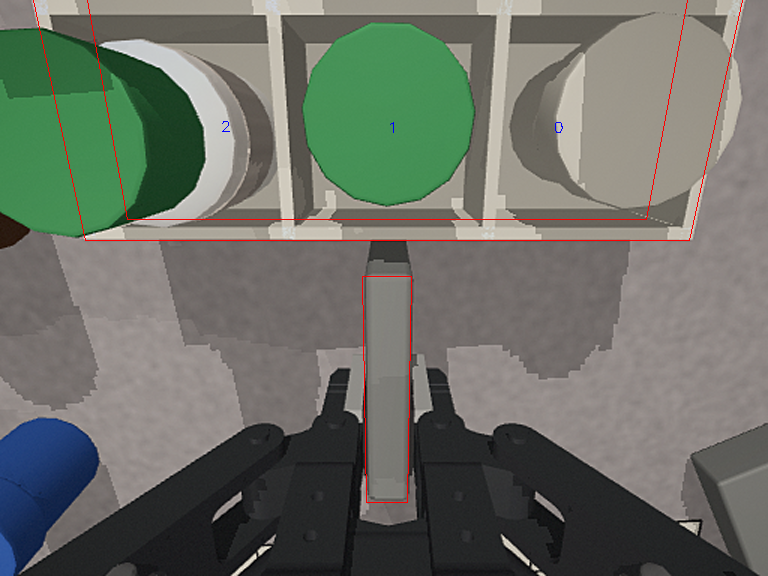

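View pics/s7.png

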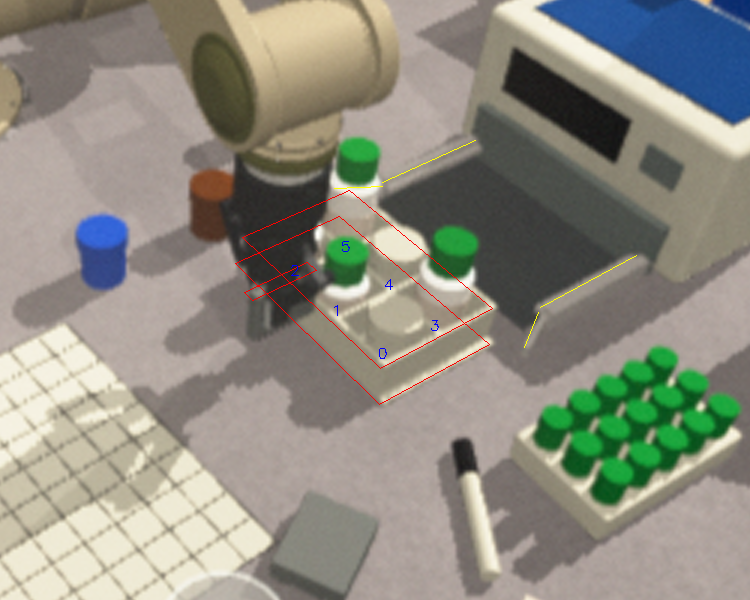

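The carrier follows rigidly and is aligned. I'll slide it in, watching the force.

Call:
{"fn": "servo_tool", "kwargs": {
  "commands": [
    {"linear": [3, 0, 0], "angular": [0, 0, 0], "gripper": -1},
    {"linear": [8, 0, 0], "angular": [0, 0, 0], "gripper": -1},
    {"linear": [14, -0.3, 0], "angular": [0, 0, 0], "gripper": -1},
    {"linear": [20, -0.3, 0], "angular": [0, 0, 0], "gripper": -1},
    {"linear": [26, -0.3, 0], "angular": [0, 0, 0], "gripper": -1},
    {"linear": [32, -0.3, 0], "angular": [0, 0, 0], "gripper": -1},
    {"linear": [38, -0.3, 0], "angular": [0, 0, 0], "gripper": -1},
    {"linear": [44, -0.5, 0], "angular": [0, 0, 0], "gripper": -1},
    {"linear": [50, -0.5, 0], "angular": [0, 0, 0], "gripper": -1},
    {"linear": [55, -0.5, 0], "angular": [0, 0, 0], "gripper": -1},
    {"linear": [59, -0.5, 0], "angular": [0, 0, 0], "gripper": -1},
    {"linear": [63, -0.5, 0], "angular": [0, 0, 0], "gripper": -1},
    {"linear": [67, -0.5, 0], "angular": [0, 0, 0], "gripper": -1},
    {"linear": [70, -0.5, 0], "angular": [0, 0, 0], "gripper": -1}
  ]
}}

```text
time_s: 64.25
position: [0.536, 0.1282, 0.0567]
tool_rot: [[0.072, 0.997, 0.001], [0.997, -0.072, -0.002], [-0.001, 0.001, -1.0]]
ft_force: [-0.3, -8.1, 5.7]
grip_width: 0.0114
```

```bash
cat > bayst.py <<'E'
from h import *
def b():
    s=st(); th=np.radians(85.85); bx=np.array([np.cos(th),np.sin(th)]); by=np.array([-bx[1],bx[0]])
    d=np.array(s["position"])[:2]-np.array([.5531,.3632]); F=np.array(s["ft_force"])[:2]
    print("grip in bay",np.round([d@bx*1000,d@by*1000],1),"F along/across",np.round([F@bx,F@by],1),"torque",np.round(s["wrist_torque"],2)); return s
E
python3 -c "
from bayst import *
b()
p=env.get_image('scene'); cv2.imwrite('pics/s8.png',cv2.resize(p['frame'][60:260,200:450],None,fx=3,fy=3,interpolation=cv2.INTER_CUBIC))"
```

```text
t 64.25 pos [536.  128.2  56.7] yaw 85.88 tilt [ 5.00e-02 -9.00e-02 -5.73e+01] F [-0.3 -8.1  5.7] w 11.4
grip in bay [-2.357e+02  1.000e-01] F along/across [-8.1 -0.3] torque [-0.97  0.15 -0.01]
```

View pics/s8.png

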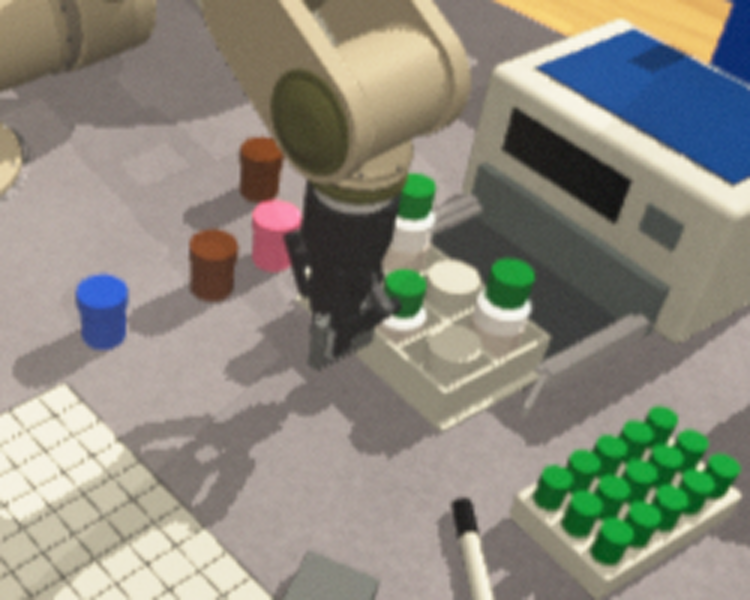

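The carrier's front is between the flares, and the only load is sliding friction. Continuing.

Call:
{"fn": "servo_tool", "kwargs": {
  "commands": [
    {"linear": [4, 0, 0], "angular": [0, 0, 0], "gripper": -1},
    {"linear": [9, 0, 0], "angular": [0, 0, 0], "gripper": -1},
    {"linear": [14, 0, 0], "angular": [0, 0, 0], "gripper": -1},
    {"linear": [19, 0, 0], "angular": [0, 0, 0], "gripper": -1},
    {"linear": [24, 0, 0], "angular": [0, 0, 0], "gripper": -1},
    {"linear": [29, 0, 0], "angular": [0, 0, 0], "gripper": -1},
    {"linear": [34, 0, 0], "angular": [0, 0, 0], "gripper": -1},
    {"linear": [39, 0, 0], "angular": [0, 0, 0], "gripper": -1},
    {"linear": [44, 0, 0], "angular": [0, 0, 0], "gripper": -1},
    {"linear": [49, 0, 0], "angular": [0, 0, 0], "gripper": -1},
    {"linear": [54, 0, 0], "angular": [0, 0, 0], "gripper": -1},
    {"linear": [58, 0, 0], "angular": [0, 0, 0], "gripper": -1},
    {"linear": [60, 0, 0], "angular": [0, 0, 0], "gripper": -1}
  ]
}}

```text
time_s: 65.6
position: [0.5402, 0.188, 0.0567]
tool_rot: [[0.072, 0.997, 0.001], [0.997, -0.072, -0.002], [-0.002, 0.001, -1.0]]
ft_force: [-0.9, -7.9, 5.8]
grip_width: 0.0112
```

```bash
python3 -c "
from bayst import *
b()"
```

```text
t 65.6 pos [540.2 188.   56.7] yaw 85.88 tilt [ 4.00e-02 -9.00e-02 -5.73e+01] F [-0.9 -7.9  5.8] w 11.2
grip in bay [-175.6    0.2] F along/across [-7.9  0.4] torque [-1.05  0.15  0.01]
```

Going smoothly. On to near the stop, about 60 mm away.

Call:
{"fn": "servo_tool", "kwargs": {
  "commands": [
    {"linear": [4, 0, 0], "angular": [0, 0, 0], "gripper": -1},
    {"linear": [9, 0, 0], "angular": [0, 0, 0], "gripper": -1},
    {"linear": [14, 0, 0], "angular": [0, 0, 0], "gripper": -1},
    {"linear": [19, 0, 0], "angular": [0, 0, 0], "gripper": -1},
    {"linear": [24, 0, 0], "angular": [0, 0, 0], "gripper": -1},
    {"linear": [29, 0, 0], "angular": [0, 0, 0], "gripper": -1},
    {"linear": [34, 0, 0], "angular": [0, 0, 0], "gripper": -1},
    {"linear": [39, 0, 0], "angular": [0, 0, 0], "gripper": -1},
    {"linear": [43, 0, 0], "angular": [0, 0, 0], "gripper": -1},
    {"linear": [47, 0, 0], "angular": [0, 0, 0], "gripper": -1},
    {"linear": [50, 0, 0], "angular": [0, 0, 0], "gripper": -1},
    {"linear": [53, 0, 0], "angular": [0, 0, 0], "gripper": -1},
    {"linear": [55, 0, 0], "angular": [0, 0, 0], "gripper": -1}
  ]
}}

```text
time_s: 66.9
position: [0.5441, 0.2427, 0.0567]
tool_rot: [[0.072, 0.997, 0.0], [0.997, -0.072, -0.002], [-0.002, 0.001, -1.0]]
ft_force: [-0.4, -8.3, 6.1]
grip_width: 0.0109
```

```bash
python3 -c "
from bayst import *
b()"
```

```text
t 66.9 pos [544.1 242.7  56.7] yaw 85.88 tilt [ 3.00e-02 -1.00e-01 -5.73e+01] F [-0.4 -8.3  6.1] w 10.9
grip in bay [-120.8    0.2] F along/across [-8.3 -0.2] torque [-1.06  0.08 -0.01]
```

Call:
{"fn": "servo_tool", "kwargs": {
  "commands": [
    {"linear": [1.5, 0, 0], "angular": [0, 0, 0], "gripper": -1},
    {"linear": [3, 0, 0], "angular": [0, 0, 0], "gripper": -1},
    {"linear": [4.5, 0, 0], "angular": [0, 0, 0], "gripper": -1},
    {"linear": [6, 0, 0], "angular": [0, 0, 0], "gripper": -1},
    {"linear": [7, 0, 0], "angular": [0, 0, 0], "gripper": -1}
  ]
}}

```text
time_s: 67.4
position: [0.5444, 0.2483, 0.0567]
tool_rot: [[0.072, 0.997, -0.001], [0.997, -0.072, -0.004], [-0.004, -0.0, -1.0]]
ft_force: [-3.4, -20.2, 9.6]
grip_width: 0.0113
```

```bash
python3 -c "
from bayst import *
b()"
```

```text
t 67.4 pos [544.4 248.3  56.7] yaw 85.88 tilt [-4.00e-02 -2.50e-01 -5.73e+01] F [ -3.4 -20.2   9.6] w 11.3
grip in bay [-115.2    0.4] F along/across [-20.4   2. ] torque [-2.59  0.25 -0.08]
```

Force rises at grip x = -115.2, so the carrier has met the stop as predicted. One more gentle push to confirm, then I'll release.

Call:
{"fn": "servo_tool", "kwargs": {
  "commands": [
    {"linear": [1, 0, 0], "angular": [0, 0, 0], "gripper": -1},
    {"linear": [1.5, 0, 0], "angular": [0, 0, 0], "gripper": -1},
    {"linear": [1.5, 0, 0], "angular": [0, 0, 0], "gripper": -1},
    {"linear": [1.5, 0, 0], "angular": [0, 0, 0], "gripper": -1}
  ]
}}

```text
time_s: 67.8
position: [0.5443, 0.2483, 0.0567]
tool_rot: [[0.073, 0.997, -0.002], [0.997, -0.073, -0.006], [-0.006, -0.001, -1.0]]
ft_force: [-4.2, -24.2, 10.6]
grip_width: 0.0111
```

```bash
python3 -c "
from bayst import *
b()
p=env.get_image('scene'); cv2.imwrite('pics/s9.png',cv2.resize(p['frame'][40:240,240:490],None,fx=3,fy=3,interpolation=cv2.INTER_CUBIC))"
```

```text
t 67.8 pos [544.3 248.3  56.7] yaw 85.84 tilt [ -0.1   -0.37 -57.3 ] F [ -4.2 -24.2  10.6] w 11.1
grip in bay [-115.2    0.4] F along/across [-24.4   2.5] torque [-3.02  0.36  0.03]
```

View pics/s9.png

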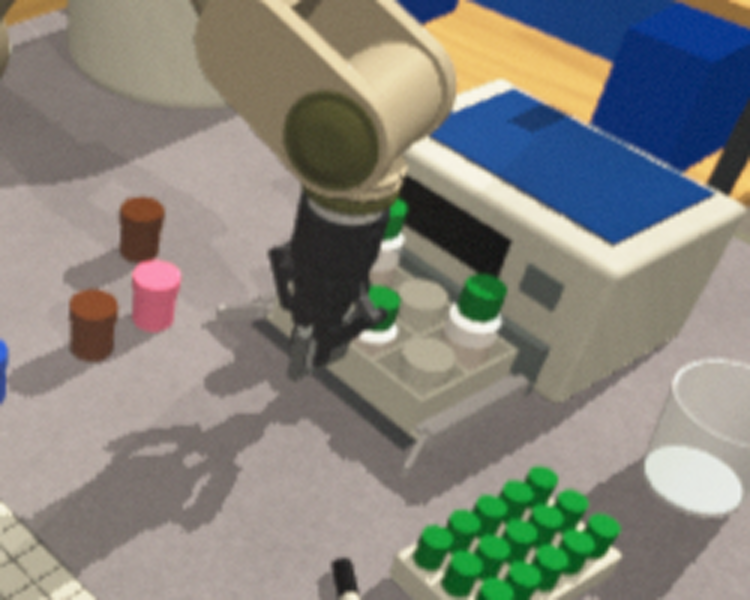

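Call:
{"fn": "servo_tool", "kwargs": {
  "commands": [
    {"linear": [0, 0, 0], "angular": [0, 0, 0], "gripper": -0.6},
    {"linear": [0, 0, 0], "angular": [0, 0, 0], "gripper": -0.2},
    {"linear": [-1, 0, 0], "angular": [0, 0, 0], "gripper": 0.1},
    {"linear": [-2, 0, 0], "angular": [0, 0, 0], "gripper": 0.1},
    {"linear": [-3, 0, -2], "angular": [0, 0, 0], "gripper": 0.1},
    {"linear": [-3, 0, -15], "angular": [0, 0, 0], "gripper": 0.1},
    {"linear": [-3, 0, -40], "angular": [0, 0, 0], "gripper": 0.1},
    {"linear": [-3, 0, -80], "angular": [0, 0, 0], "gripper": 0.5},
    {"linear": [-10, 0, -120], "angular": [0, 0, 0], "gripper": 1},
    {"linear": [-30, 0, -160], "angular": [0, 0, 0], "gripper": 1},
    {"linear": [-60, 0, -200], "angular": [0, 0, 0], "gripper": 1},
    {"linear": [-90, 0, -240], "angular": [0, 0, 0], "gripper": 1},
    {"linear": [-110, 0, -270], "angular": [0, 0, 0], "gripper": 1},
    {"linear": [-115, 0, -280], "angular": [0, 0, 0], "gripper": 1},
    {"linear": [-115, 0, -280], "angular": [0, 0, 0], "gripper": 1}
  ]
}}

```text
time_s: 69.35
position: [0.5362, 0.1372, 0.3379]
tool_rot: [[0.073, 0.997, 0.003], [0.997, -0.073, 0.0], [0.001, 0.003, -1.0]]
ft_force: [-0.3, -0.6, 0.1]
grip_width: 0.0855
```

```bash
python3 - <<'E'
from h import *
s=st(); p=env.get_image("wrist"); ps=env.get_image("scene"); pt=env.get_image("top")
c=[.5531,.3632,np.radians(85.85)]
f=cv2.resize(p["frame"],None,fx=1.5,fy=1.5,interpolation=cv2.INTER_CUBIC);drawcar(f,p,c,s); cv2.imwrite("pics/w20.png",f)
f=cv2.resize(ps["frame"],None,fx=3,fy=3,interpolation=cv2.INTER_CUBIC);cv2.imwrite("pics/s20.png",f[150:750,700:1450])
f=cv2.resize(pt["frame"],None,fx=1.5,fy=1.5,interpolation=cv2.INTER_CUBIC);cv2.imwrite("pics/t20.png",f)
E
```

```text
t 69.35 pos [536.2 137.2 337.9] yaw 85.84 tilt [ 1.80e-01  2.00e-02 -5.73e+01] F [-0.3 -0.6  0.1] w 85.5
```

View pics/w20.png

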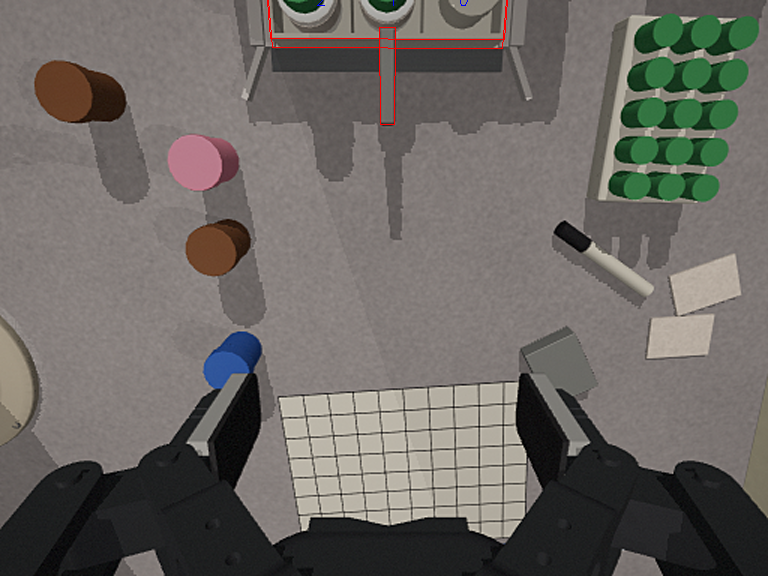

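View pics/s20.png

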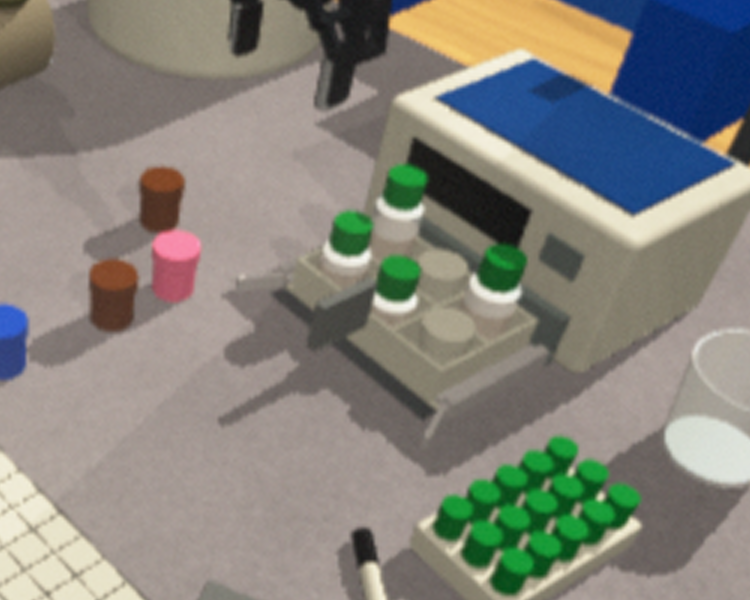

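View pics/t20.png

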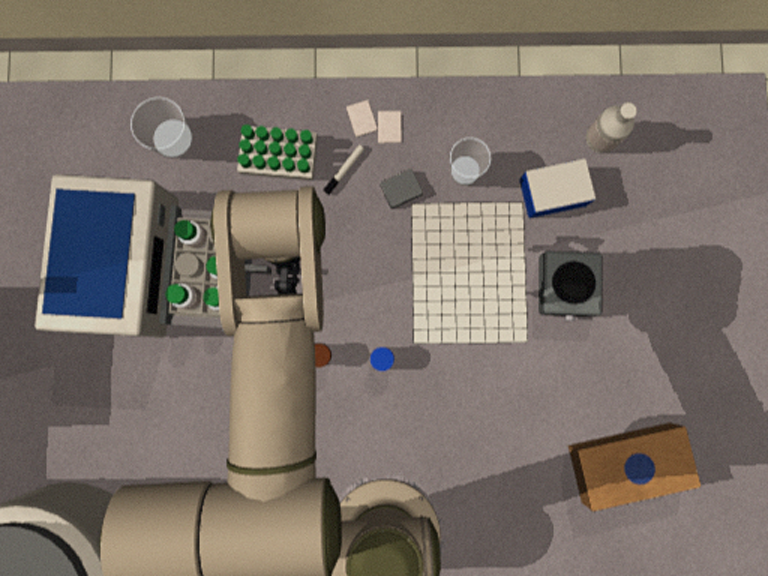

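The carrier fits the home overlay, all bottles and jars are upright, and nothing else has moved. Handing in.

```bash
python3 -c "
from h import *
print(env.close_job()); st()"
```

```text
the job is handed in; nothing more can be done
None
the job is handed in; nothing more can be done
```

The job is done and handed in at about 69 s of robot time, under the 210 s limit. No verdict was reported.

- **Mixing:** I mixed all four bottles in order, 80, 95, 110 and 125 mm. Each was pressed upright on the pad to its stop, where the force rose to about 19–21 N with no further travel, and held there for over 2 s.
- **Loading:** The 80 went into cell 1, the 95 into cell 2, the 110 into cell 3 and the 125 into cell 5. The two control jars stayed in cells 0 and 4.
- **Carrier:** I gripped it by the fin, lined it up and slid it in. It met the stop with the grip 115.2 mm short of the bay's origin (115 mm expected), and a further push to 24 N did not move it. I then let go and raised the gripper clear.

**Last checks:** The wrist overlay matched the expected home pose on the part of the carrier it could see. The scene view showed all four bottles and both jars upright. The beaker, timer, marker and look-alikes looked undisturbed.

**Disagreements:**
- The fixed cameras read about 3–5 mm off from the wrist camera. I relied on the wrist camera, after correcting a 1.9 mm sideways bias.
- I briefly suspected the carrier had been knocked before the third placement. The scene picture showed it had not moved.

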